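# Press the mounted specimen slides

## Robot

A 6-joint arm with a two-finger parallel gripper is mounted at the origin on the work surface. World frame = base frame: x ahead of the robot, y to its left, z up, the work surface at z = 0. Lengths are in m, angles in rad, forces in N, time in s.
With the tool pointing down it reaches from about 0.375 to 0.975 m from the base axis. Payload 3.8 kg.
Tool frame: the origin (TCP) lies on the centre line of the jaws, within the pads' length; the fingertips stand 8 mm ahead of it and the grasp point (between the pads) lies 11 mm behind it; z points along the fingers, y is the direction in which the jaws open and shut (so a half turn about z gives the same grasp; the last joint's range is limited). The gripper opens to 85 mm and grips with 20 to 120 N. Pads are 22 mm wide; open, the fingers measure 114 mm over their backs; the gripper's body (76 mm by 85 mm) begins 54 mm behind the grasp point. The pads swing forward as they close: fully open they stand 13 mm farther back than shut.
Start: joints at [-1.15, 0.264, 1.604, -0, 1.274, -0.037], TCP at [0.298, -0.605, 0.203] pointing down, gripper open.
Joint ranges: [-2.63, 2.63], [-0.94, 2.18], [0.31, 2.57], [-1.31, 4.45], [0, 2.66], [-2.55, 2.55]. Speed limits (rad/s): [2.57, 2.57, 3.14, 3.14, 3.14, 3.14].

## Interface

Orientations are given as a rotation vector (axis times angle).
In Python, from workcell import bot gives the robot as it stands.
- The arm moves only by the tool arm_command, never from a script. Its arguments are lists of equal length, an entry for each row: "slide": the shift along the tool's x, y, z in m, a list of three; "angular": the turn, a rotation vector about the tool's x, y, z in degrees, a list of three; "hand": the finger opening in m, from 0 to 0.0854. A call has exactly 8 rows; each row shifts and turns the pose as measured when the row begins, along the tool's axes as they then stand; what a row does not reach is not made up. A row lasts 1/10 s, in which the tool goes at most 50 mm and 8.59 degrees, less where a joint would pass 70% of its speed; a pose out of reach is approached as far as the arm can. A call is refused whole if a number of a shift passes 0.05 or a number of a turn 8.59, either way. A call with a gripper value outside its range is refused whole. The fingers move at their own pace and stop on an object; "squeeze" is the grip in N (left out, the last holds). Time passes only in rows, so rows that do not move let the fingers close, or fill a call up. It gives the time, the measured TCP pose, the force and the opening at its end, in the units of the state.
- bot.read_state(): the state, without advancing time (a new reading comes with each control period).
- bot.read_camera(name): name is "scene" or "top" or "wrist"; returns the picture (384x512x3 uint8, red, green, blue); there is no depth.
- bot.get_calibration(name): a dict with "fx", "fy", "cx", "cy" (pixels), "R" (3x3) and "t" (3): a world point X has camera coordinates R X + t. Camera axes: x right, y down, z forward; pixel columns grow to the right and rows downward; lengths in m; the calibration is good to about 2 mm. A picture is of the moment at which its call begins: read the wrist's pose just before it. get_calibration takes no time and is no camera call; for the wrist camera it gives the pose at the moment of the call.
- bot.finish_job(): hands the job in, once; it reports no verdict.
The state is a dict: "time": time; "q": joint angles; "joint_vel": joint speeds; "joint_torque": joint torques, N m; "tool_pos": TCP position; "tcp_rot": TCP orientation; "wrist_force": force on the tool from outside, world axes, zero at the start; "torque": the same for the moment, N m; "width": opening from 0.0 (shut) to 1.0 (fully open).
Only numpy, scipy, OpenCV 4.12 (cv2) and the standard library are available. Lean on these libraries where they do the work, as an engineer would, in place of code of your own. Each camera call takes 0.05 s, during which the arm holds its last target.

## Task

Lift each specimen slide carrier off the hook stand and push it fully home in a slot of the lever press, then, with all of them in, pull the press lever down to its stop, hold it there for a second and ease it slowly back up to rest without letting it snap. Finally move all the carriers to the wooden rack, standing upright and fully down in its slots, and leave the other things on the desk undisturbed.

Things in the scene. Friction and masses are not known exactly. Their poses are not given: they have to be found in the camera images.
- carrier0: slide carrier on hook 0 of the stand (None if absent), 0.12 kg: aluminium plate 60 mm wide (y), 5 thick (x), 108 tall, glass slide on it; on top, centred, a black handle 24 (y) x 14 (x) mm, from z=108 to 142 mm. Origin: middle of the plate's lower edge, z up to the handle. Hanging hole 24 mm wide, z=72 to 98 mm. Either face may go either way in a slot.
- carrier1: slide carrier on hook 1 of the stand (None if absent), 0.12 kg: aluminium plate 60 mm wide (y), 5 thick (x), 108 tall, glass slide on it; on top, centred, a black handle 24 (y) x 14 (x) mm, from z=108 to 142 mm. Origin: middle of the plate's lower edge, z up to the handle. Hanging hole 24 mm wide, z=72 to 98 mm. Either face may go either way in a slot.
- carrier2: slide carrier on hook 2 of the stand (None if absent), 0.12 kg: aluminium plate 60 mm wide (y), 5 thick (x), 108 tall, glass slide on it; on top, centred, a black handle 24 (y) x 14 (x) mm, from z=108 to 142 mm. Origin: middle of the plate's lower edge, z up to the handle. Hanging hole 24 mm wide, z=72 to 98 mm. Either face may go either way in a slot.
- carrier3: slide carrier on hook 3 of the stand (None if absent), 0.12 kg: aluminium plate 60 mm wide (y), 5 thick (x), 108 tall, glass slide on it; on top, centred, a black handle 24 (y) x 14 (x) mm, from z=108 to 142 mm. Origin: middle of the plate's lower edge, z up to the handle. Hanging hole 24 mm wide, z=72 to 98 mm. Either face may go either way in a slot.
- press: white lever press, fixed, base 250 (x) x 130 (y) x 20 mm; on it a slotted block, top at z=65 mm, with four slots open upward, side by side along its x. Origin: under the middle of the base, z up. A cheek with the lever's pivot, 100 mm tall, stands at its far right (x=+85, y=-56 mm). The lever moves the thin comb on the block, no obstacle.
- press_slot0 (a point): middle of the floor of press slot 0 (0 nearest the robot, 42 mm pitch, press frame); slot 10 mm wide along its x, 66 mm long along its y, 45 mm deep. A carrier fully home has its origin here.
- press_slot1 (a point): middle of the floor of press slot 1 (0 nearest the robot, 42 mm pitch, press frame); slot 10 mm wide along its x, 66 mm long along its y, 45 mm deep. A carrier fully home has its origin here.
- press_slot2 (a point): middle of the floor of press slot 2 (0 nearest the robot, 42 mm pitch, press frame); slot 10 mm wide along its x, 66 mm long along its y, 45 mm deep. A carrier fully home has its origin here.
- press_slot3 (a point): middle of the floor of press slot 3 (0 nearest the robot, 42 mm pitch, press frame); slot 10 mm wide along its x, 66 mm long along its y, 45 mm deep. A carrier fully home has its origin here.
- press_lever (a joint): angle of the sprung lever: 0 = at rest, up (lever 34 degrees above level, pointing to the robot); 0.80 rad = pulled down to its stop (11 degrees below level). A spring always drives it up: about 4 N at the grip at the start and 10 N at the stop, plus damping (0.6 N m s/rad); let go when down it snaps up at about 3 rad/s.
- lever_grip (a point): middle of the lever's black grip, a round bar 20 mm thick, 75 mm long, along the press's y, right of the press (-y); it moves on a 200 mm radius about lever_hinge, in the press's x-z plane: x_grip = -200 cos(0.60 - angle) mm, z_grip = +200 sin(0.60 - angle) mm from lever_hinge. The bar may turn between the fingers.
- lever_hinge (a point): fixed point on the lever's hinge axis (along the press's y), level with the middle of the grip, 80 mm above the table
- rack: loose wooden rack block, 174 (x) x 96 (y) x 65 mm, 0.9 kg, with four slots open upward, side by side along its x, at the far right. Origin: middle of its underside, z up.
- rack_slot0 (a point): middle of the floor of rack slot 0 (0 nearest the robot at yaw 0, 40 mm pitch); slot 14 mm wide along the rack's x, 70 mm long along its y, 50 mm deep, floor 15 mm above the rack's underside. A carrier stands here loosely, leaning up to 0.2 rad.
- rack_slot1 (a point): middle of the floor of rack slot 1 (0 nearest the robot at yaw 0, 40 mm pitch); slot 14 mm wide along the rack's x, 70 mm long along its y, 50 mm deep, floor 15 mm above the rack's underside. A carrier stands here loosely, leaning up to 0.2 rad.
- rack_slot2 (a point): middle of the floor of rack slot 2 (0 nearest the robot at yaw 0, 40 mm pitch); slot 14 mm wide along the rack's x, 70 mm long along its y, 50 mm deep, floor 15 mm above the rack's underside. A carrier stands here loosely, leaning up to 0.2 rad.
- rack_slot3 (a point): middle of the floor of rack slot 3 (0 nearest the robot at yaw 0, 40 mm pitch); slot 14 mm wide along the rack's x, 70 mm long along its y, 50 mm deep, floor 15 mm above the rack's underside. A carrier stands here loosely, leaning up to 0.2 rad.
- stand: dark steel hook stand, fixed, base 370 (y) x 100 (x) mm; origin under its middle. Four flat hooks 14 x 4 mm, top at z=150 mm, at y=-120, -40, 40, 120 mm (hook 0 to 3), point along -x, with a 7 mm upturned lip 22 mm in front of a hung carrier. Carriers hang parallel to the stand, origin at x=-18, z=52 mm: lift one straight up 9 to 20 mm, then draw it 45 mm or more along -x before lifting on.
- wash_bottle: bystander, leave alone: white squeeze bottle with a thin nozzle, 56 mm across, 175 mm tall, behind the press
- vial: bystander, leave alone: small glass jar with a white cap, 44 mm across, 75 mm tall, behind the press
- petri: bystander, leave alone: open glass dish, 90 mm across, 16 mm tall, in front of the stand
- notebook: bystander, leave alone: blue cloth notebook, 150 x 210 x 15 mm, at the left
- slide_box: bystander, leave alone: closed grey plastic box, 85 x 60 x 32 mm, beyond the rack
- beaker: bystander, leave alone: open glass beaker, 68 mm across, 85 mm tall, at the far edge
Not all that is in view belongs to the job. Of the things like the rack, leave any that is black or red; of the rest the larger one is meant.

How it is judged:
On the way, in this order (a step that is already met when the one before it is completed fails the run):
1. every carrier present is fully home in a slot of the press, with the lever up (x of carrier0 in the frame of press between -0.072 and 0.072 m and y of carrier0 in the frame of press between -0.012 and 0.012 m and z of each of carrier0, carrier1, carrier2, carrier3 in the frame of press below 0.026 m and angle between each of carrier0, carrier1, carrier2, carrier3's own z axis and vertical below 0.2 rad and x of carrier1 in the frame of press between -0.072 and 0.072 m and y of carrier1 in the frame of press between -0.012 and 0.012 m and x of carrier2 in the frame of press between -0.072 and 0.072 m and y of carrier2 in the frame of press between -0.012 and 0.012 m and x of carrier3 in the frame of press between -0.072 and 0.072 m and y of carrier3 in the frame of press between -0.012 and 0.012 m and value of joint press_lever below 0.08 rad), for 0.3 s.
2. the lever is pulled down to its stop and held for half a second, with the carriers in the press (x of carrier0 in the frame of press between -0.072 and 0.072 m and y of carrier0 in the frame of press between -0.012 and 0.012 m and z of each of carrier0, carrier1, carrier2, carrier3 in the frame of press below 0.026 m and angle between each of carrier0, carrier1, carrier2, carrier3's own z axis and vertical below 0.2 rad and x of carrier1 in the frame of press between -0.072 and 0.072 m and y of carrier1 in the frame of press between -0.012 and 0.012 m and x of carrier2 in the frame of press between -0.072 and 0.072 m and y of carrier2 in the frame of press between -0.012 and 0.012 m and x of carrier3 in the frame of press between -0.072 and 0.072 m and y of carrier3 in the frame of press between -0.012 and 0.012 m and value of joint press_lever above 0.74 rad), for 0.5 s.
3. the lever is back up at rest, with the carriers still in the press (x of carrier0 in the frame of press between -0.072 and 0.072 m and y of carrier0 in the frame of press between -0.012 and 0.012 m and z of each of carrier0, carrier1, carrier2, carrier3 in the frame of press below 0.026 m and angle between each of carrier0, carrier1, carrier2, carrier3's own z axis and vertical below 0.2 rad and x of carrier1 in the frame of press between -0.072 and 0.072 m and y of carrier1 in the frame of press between -0.012 and 0.012 m and x of carrier2 in the frame of press between -0.072 and 0.072 m and y of carrier2 in the frame of press between -0.012 and 0.012 m and x of carrier3 in the frame of press between -0.072 and 0.072 m and y of carrier3 in the frame of press between -0.012 and 0.012 m and value of joint press_lever below 0.06 rad), for 0.2 s.
At the end, for the whole second after the job is handed in: every carrier present stands in a slot of the wooden rack, its lower edge within 9 mm of the slot's floor, less than 0.3 rad from upright and at rest; the rack stands flat on the table; the lever is up (angle under 0.06 rad) (x of carrier0 in the frame of rack between -0.072 and 0.072 m and y of carrier0 in the frame of rack between -0.015 and 0.015 m and z of each of carrier0, carrier1, carrier2, carrier3 in the frame of rack below 0.024 m and angle between each of carrier0, carrier1, carrier2, carrier3's own z axis and vertical below 0.3 rad and linear speed of each of carrier0, carrier1, carrier2, carrier3, rack below 0.03 m/s and x of carrier1 in the frame of rack between -0.072 and 0.072 m and y of carrier1 in the frame of rack between -0.015 and 0.015 m and x of carrier2 in the frame of rack between -0.072 and 0.072 m and y of carrier2 in the frame of rack between -0.015 and 0.015 m and x of carrier3 in the frame of rack between -0.072 and 0.072 m and y of carrier3 in the frame of rack between -0.015 and 0.015 m and angle between rack's own z axis and vertical below 0.1 rad and value of joint press_lever below 0.06 rad); the robot touches nothing.
It fails at once if the lever snaps back (rises faster than 1.8 rad/s) (velocity of joint press_lever below -1.8 rad/s).
It fails at once if a bystander is pushed more than 40 mm or knocked over (distance of any of wash_bottle, vial, petri, notebook, slide_box, beaker from where it was at the start of the episode above 0.04 m or angle between any of wash_bottle, vial, beaker, petri, slide_box's own z axis and vertical above 0.6 rad).
Of carrier0, carrier1, carrier2, carrier3 only 3 to 4 are there at a start; the rules pass over those that are not, and their reading is None.
At some moment in a run one of rack may be knocked a few centimetres aside while the robot is not near it.
It also fails if it takes over 210 s, if anything falls off the work surface, if the arm or the gripper's body presses on something with over 40 N, if the wrist force passes 120 N, or if a joint passes its speed limit or range.

## Working session

There is one attempt and no reset: what is moved stays moved. The work goes in short steps, Python scripts to look and compute and a tool call to move; the robot and the scene stay as the last step left them, time stands still between calls to the robot, and variables do not carry over. Pictures are saved under pics/ and viewed, and the job is handed in when it is done.

Besides the shell and the picture viewer there is one more tool, called after "Request:" by a JSON object that holds its "fn" and its "kwargs". arm_command: Moves the arm, as the interface text tells. Its arguments: {"type":"object","properties":{"slide":{"type":"array","items":{"type":"array","items":{"type":"number"}}},"angular":{"type":"array","items":{"type":"array","items":{"type":"number"}}},"hand":{"type":"array","items":{"type":"number"}},"squeeze":{"type":"number"}},"required":["slide","angular","hand"]}

```bash
ls; mkdir -p pics
python3 - <<'E'
from workcell import bot
import cv2
s=bot.read_state()
for k,v in s.items(): print(k,v)
for n in ["scene","top","wrist"]:
    im=bot.read_camera(n); cv2.imwrite(f"pics/{n}0.png",cv2.cvtColor(im,cv2.COLOR_RGB2BGR))
    print(n,bot.get_calibration(n))
E
```

```text
pics
time 0.0
q [-1.14990085e+00  2.64740298e-01  1.60538080e+00 -4.16634006e-05
  1.27370966e+00 -3.69123012e-02]
joint_vel [-5.28600706e-04 -1.80634656e-04 -1.04982331e-03 -1.38059485e-03
 -4.66143374e-05 -4.55251219e-04]
joint_torque [ 4.40649201e-04 -5.15112662e+01 -3.67313576e+01  2.03910378e-05
  1.30659464e-02  8.64488641e-06]
tool_pos [ 0.29798851 -0.60477093  0.20206709]
tcp_rot [-3.05750968e+00 -7.12381128e-01  7.31727182e-04]
wrist_force [-0.35830683 -0.58375051 -0.03866726]
torque [0.04791741 0.04475826 0.04279402]
width 0.9972339263319707
scene {'fx': 461.36683532763294, 'fy': 461.36683532763294, 'cx': 257.39799576527133, 'cy': 196.19817431382234, 'R': array([[ 0.54424767,  0.83888406, -0.00824711],
       [ 0.65164165, -0.42891976, -0.6256125 ],
       [-0.5283537 ,  0.33511398, -0.78009037]]), 't': array([-0.23610784, -0.2973974 ,  2.00234993])}
top {'fx': 445.82652271934796, 'fy': 445.82652271934796, 'cx': 256.8542721568608, 'cy': 194.75674139529505, 'R': array([[ 0.00689349, -0.99987044,  0.01454578],
       [-0.97997574, -0.00964961, -0.19888298],
       [ 0.19899757, -0.01288351, -0.97991529]]), 't': array([-0.08791359,  0.5558289 ,  1.48615623])}
wrist {'fx': 325.02380532729484, 'fy': 325.02380532729484, 'cx': 249.84174327978525, 'cy': 194.3635867463401, 'R': array([[ 4.41769233e-01, -8.97128620e-01, -4.28743391e-04],
       [-8.65745609e-01, -4.26440632e-01,  2.61978870e-01],
       [-2.35211576e-01, -1.15363022e-01, -9.65073514e-01]]), 't': array([-0.67375394, -0.03333807,  0.37679168])}
```

View pics/scene0.png

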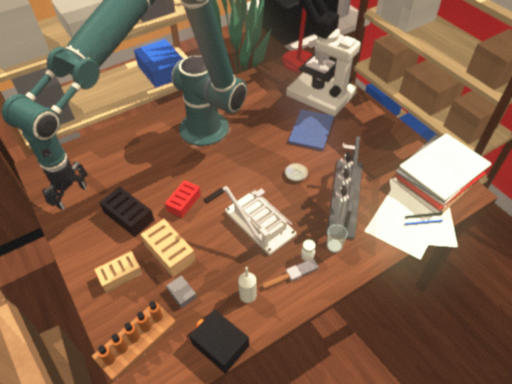

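View pics/top0.png

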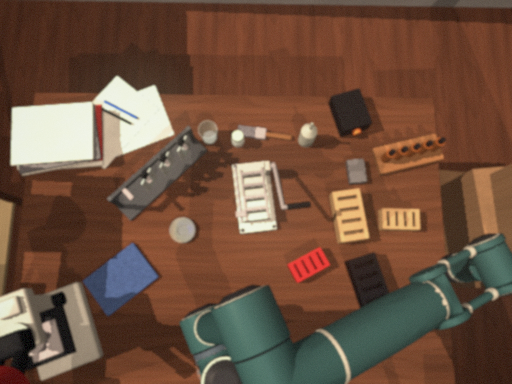

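View pics/wrist0.png

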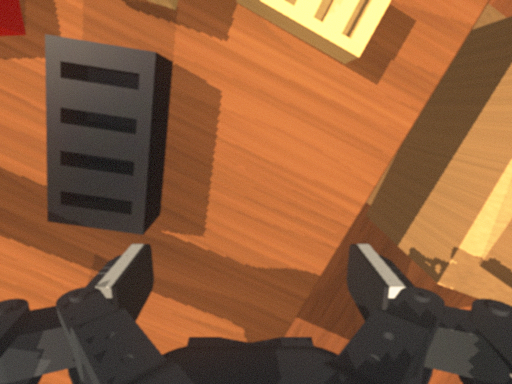

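Rack candidates in the top picture are black (367,280), red (309,265), large wood (350,215) and small wood (401,219). By the description it is the large wooden one at (350,215). I'll check it and the others in close crops.

Run:
```python
import cv2
t=cv2.imread("pics/top0.png"); s=cv2.imread("pics/scene0.png")
def c(im,x0,y0,x1,y1,f,n): cv2.imwrite("pics/"+n,cv2.resize(im[y0:y1,x0:x1],None,fx=f,fy=f,interpolation=cv2.INTER_CUBIC))
c(t,100,120,220,220,6,"c_stand.png")
c(t,220,150,320,240,7,"c_press.png")
c(t,320,180,430,250,7,"c_rack.png")
c(s,300,130,400,250,5,"c_stand_s.png")
c(s,200,170,310,260,7,"c_press_s.png")
```

```text
(no output)
```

View pics/c_stand.png

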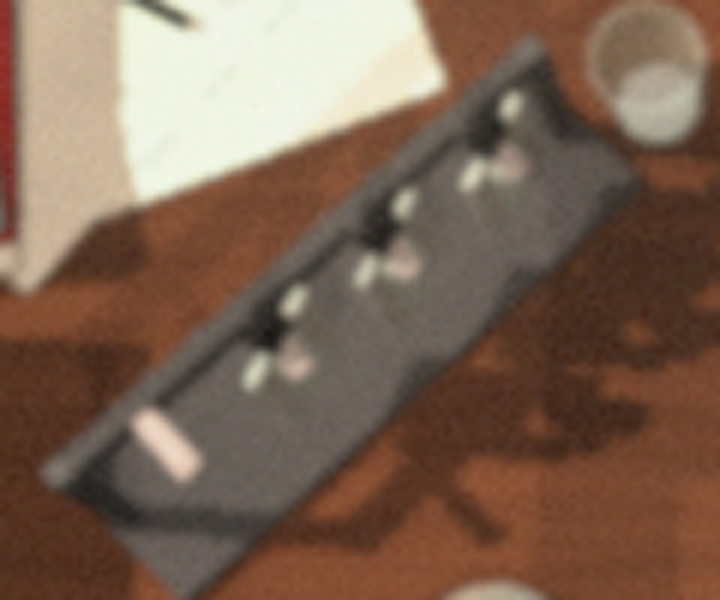

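View pics/c_press.png

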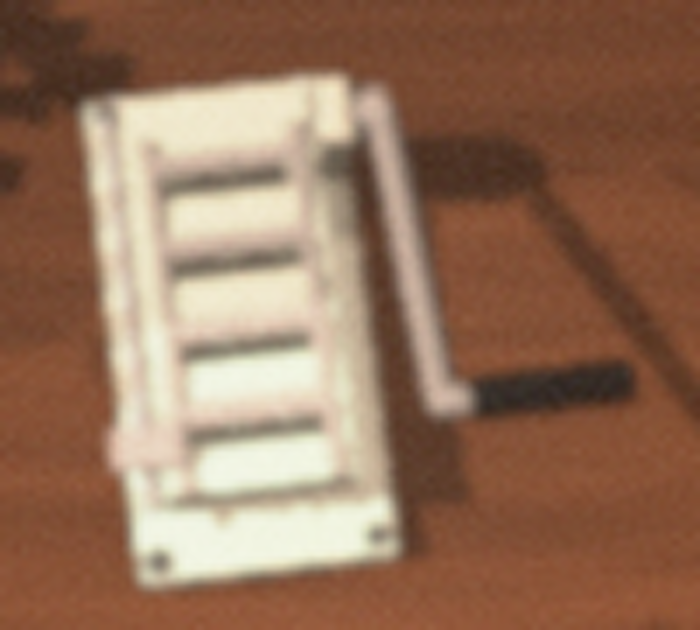

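View pics/c_rack.png

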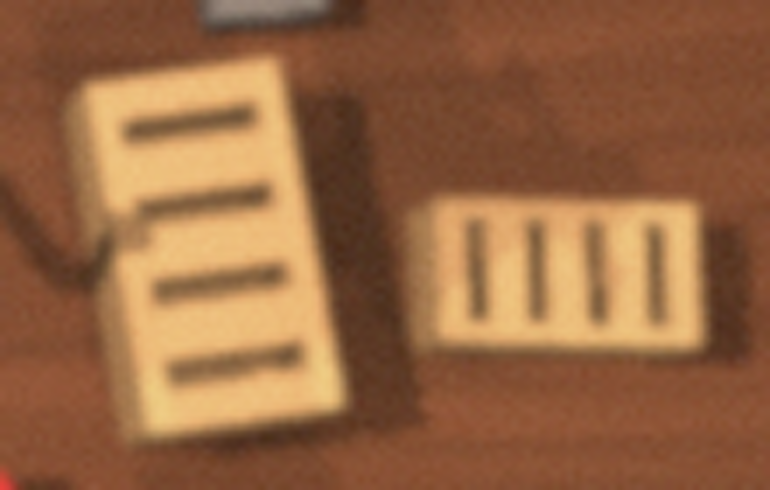

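View pics/c_stand_s.png

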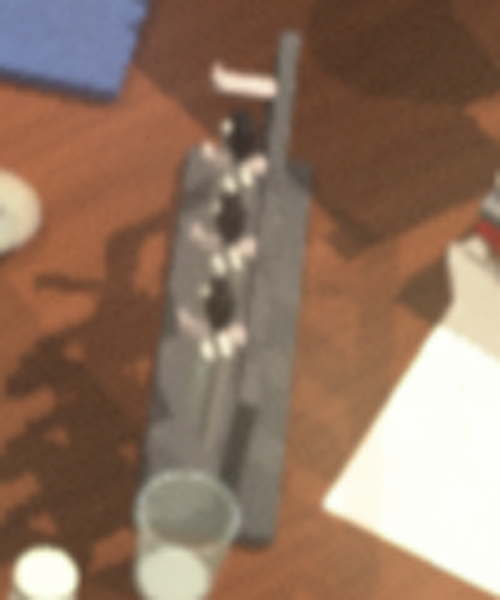

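View pics/c_press_s.png

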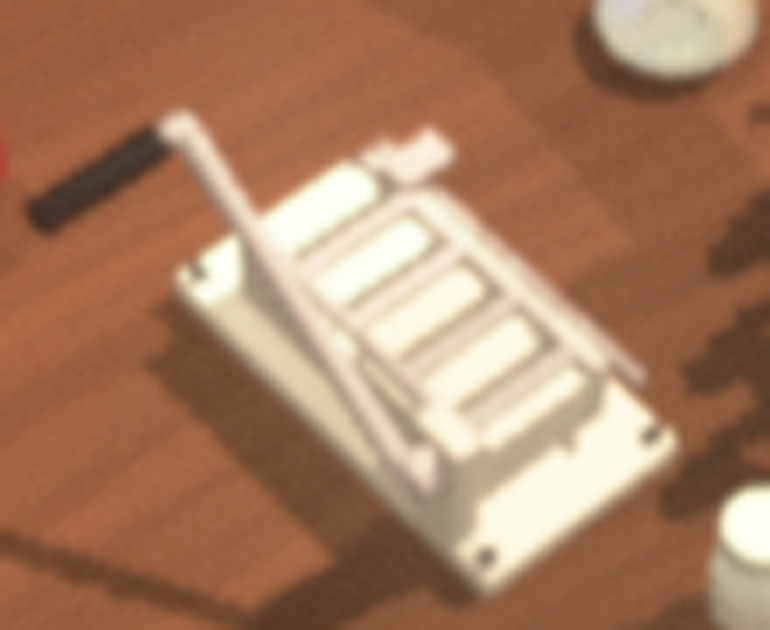

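```bash
cat > h.py <<'E'
from workcell import bot
import numpy as np, cv2
from scipy.spatial.transform import Rotation as Ro
from scipy.optimize import least_squares
def ray(cal,px,z):
    d=np.array([(px[0]-cal['cx'])/cal['fx'],(px[1]-cal['cy'])/cal['fy'],1.])
    C=-cal['R'].T@cal['t']; w=cal['R'].T@d
    return C+w*(z-C[2])/w[2]
def proj(cal,X):
    c=cal['R']@np.asarray(X)+cal['t']; return np.array([cal['fx']*c[0]/c[2]+cal['cx'],cal['fy']*c[1]/c[2]+cal['cy']])
def fit(obs,p0):
    """obs: list (cal, px, local xyz); pose x,y,yaw"""
    def f(p):
        R=Ro.from_euler('z',p[2]).as_matrix(); r=[]
        for c,px,l in obs: r+=list(proj(c,R@np.array(l)+[p[0],p[1],0])-px)
        return r
    s=least_squares(f,p0); return s.x, np.array(s.fun).reshape(-1,2)
def toolR(psi): return Ro.from_euler('z',psi)*Ro.from_euler('x',np.pi)
def psi_of(rv):
    x=Ro.from_rotvec(rv).as_matrix()[:,0]; return np.arctan2(x[1],x[0])
def plan(pos,psi=None,show=True):
    """remaining shift in current tool axes, and turn about tool axes (deg)"""
    s=bot.read_state(); R=Ro.from_rotvec(s['tcp_rot'])
    d=np.array(pos)-s['tool_pos']
    psi=psi_of(s['tcp_rot']) if psi is None else psi
    a=(R.inv()*toolR(psi)).as_rotvec(degrees=True)
    print('t %.2f'%s['time'],'pos',np.round(s['tool_pos'],4),'psi %.3f'%psi_of(s['tcp_rot']),'F',np.round(s['wrist_force'],1),'w %.3f'%s['width'])
    print(' tool shift mm (start frame)',np.round(R.inv().apply(d)*1000,1),' (target frame)',np.round(toolR(psi).inv().apply(d)*1000,1),'turn',np.round(a,2))
def rows(pos,psi,n):
    """n equal rows straight to pose: simulate, prints slides and turns"""
    s=bot.read_state(); R=Ro.from_rotvec(s['tcp_rot']); p=np.array(s['tool_pos']); 
    a=(R.inv()*toolR(psi)).as_rotvec(degrees=True); d=(np.array(pos)-p)/n
    sl=[]
    for i in range(n):
        sl.append([float(x) for x in np.round(R.inv().apply(d),4)]); R=R*Ro.from_rotvec(a/n,degrees=True)
    print('turn/row',np.round(a/n,2),'turn tot',np.round(a,1)); print(sl)
def snap(name,f):
    cal=bot.get_calibration(name); im=bot.read_camera(name); cv2.imwrite('pics/'+f,cv2.cvtColor(im,cv2.COLOR_RGB2BGR)); return im,cal
E
python3 - <<'E'
from h import *
t=bot.get_calibration('top'); s=bot.read_state()
for p in [(181.3,142.5),(163,158),(144.7,175.8)]: print('handle',ray(t,p,.194)[:2])
pr=[((231.7,164.3),(.125,.065,.02)),((269.7,160.7),(.125,-.065,.02)),((277.1,229.3),(-.125,-.065,.02)),((239.7,233.9),(-.125,.065,.02))]
print('press',fit([(t,a,b) for a,b in pr],[.6,0,0]))
rk=[((332.1,191.7),(.087,.048,.065)),((360.4,188.1),(.087,-.048,.065)),((369.7,237.9),(-.087,-.048,.065)),((340.7,242.6),(-.087,.048,.065))]
print('rack',fit([(t,a,b) for a,b in rk],[.6,-.3,0]))
st=[((130.8,219.7),(-.05,.185,.008)),((206.7,150.8),(-.05,-.185,.008))]
print('stand',fit([(t,a,b) for a,b in st],[.7,.3,.7]))
w=bot.get_calibration('wrist'); C=-w['R'].T@w['t']
Rt=Ro.from_rotvec(s['tcp_rot'])
print('cam in tool',Rt.inv().apply(C-s['tool_pos']), Rt.inv().apply(w['R'].T@[0,0,1]),Rt.inv().apply(w['R'].T@[1,0,0]), psi_of(s['tcp_rot']))
E
```

```text
handle [0.69758595 0.16255093]
handle [0.64526562 0.21866519]
handle [0.58626566 0.27348894]
press (array([ 0.5574968 , -0.07550905,  0.11761457]), array([[ 1.00960277,  0.18210705],
       [-1.04155446,  0.06506868],
       [-0.15736406,  0.17251559],
       [ 0.18296884, -0.38491966]]))
rack (array([ 0.48801259, -0.40459133,  0.14352539]), array([[ 0.47973133,  0.25792143],
       [-0.55118965,  0.2437661 ],
       [-0.53766149,  0.2043881 ],
       [ 0.60295181, -0.66923003]]))
stand (array([0.63593859, 0.26421823, 0.77838041]), array([[-0.62872879,  0.58217733],
       [ 0.65396728, -0.64554935]]))
cam in tool [ 0.06638164 -0.00074346 -0.16974286] [-0.26205623  0.00126163  0.96505178] [-2.04202279e-04  9.99999051e-01 -1.36277188e-03] 0.45777403778892695
```

Run:
```python
from h import *
t=bot.get_calibration('top')
for n,p,z in [('beaker',(207,128),.085),('petri',(182,230),.016),('bottle',(308,131),.15),('vial',(238,137),.07)]: print(n,ray(t,p,z))
rows([.6,.17,.34],.785,24)
```

```text
beaker [0.78712315 0.09301687 0.085     ]
petri [0.43675535 0.17645699 0.016     ]
bottle [ 0.75710887 -0.25183264  0.15      ]
vial [ 0.76056219 -0.01529586  0.07      ]
turn/row [-0.   -0.   -0.78] turn tot [ -0.1  -0.  -18.7]
[[0.0256, -0.0234, -0.0057], [0.0259, -0.0231, -0.0057], [0.0262, -0.0227, -0.0057], [0.0265, -0.0223, -0.0057], [0.0268, -0.022, -0.0057], [0.0271, -0.0216, -0.0057], [0.0274, -0.0212, -0.0057], [0.0277, -0.0209, -0.0057], [0.028, -0.0205, -0.0057], [0.0282, -0.0201, -0.0057], [0.0285, -0.0197, -0.0057], [0.0288, -0.0193, -0.0057], [0.029, -0.0189, -0.0057], [0.0293, -0.0185, -0.0057], [0.0295, -0.0181, -0.0057], [0.0298, -0.0177, -0.0057], [0.03, -0.0173, -0.0057], [0.0302, -0.0169, -0.0057], [0.0305, -0.0165, -0.0057], [0.0307, -0.0161, -0.0057], [0.0309, -0.0157, -0.0057], [0.0311, -0.0152, -0.0057], [0.0313, -0.0148, -0.0057], [0.0315, -0.0144, -0.0057]]
```

Request:
{"fn": "arm_command", "kwargs": {"slide": [[0.026,-0.023,-0.02],[0.026,-0.023,-0.02],[0.026,-0.023,-0.02],[0.026,-0.022,-0.02],[0.027,-0.022,-0.02],[0.027,-0.022,-0.02],[0.027,-0.021,-0.02],[0.028,-0.021,-0.01]], "angular": [[0,0,-0.8],[0,0,-0.8],[0,0,-0.8],[0,0,-0.8],[0,0,-0.8],[0,0,-0.8],[0,0,-0.8],[0,0,-0.8]], "hand": [0.05,0.05,0.05,0.05,0.05,0.05,0.05,0.05], "squeeze": 30}}

```text
time: 0.95
tool_pos: [0.398, -0.3393, 0.3508]
tcp_rot: [-3.003, -0.873, 0.005]
wrist_force: [0.4, -1.2, 0.1]
width: 0.581
```

Run:
```python
from h import *
plan([.6,.17,.36],.785)
rows([.6,.17,.36],.785,16)
```

```text
t 0.95 pos [ 0.398  -0.3393  0.3508] psi 0.566 F [ 0.4 -1.2  0.1] w 0.581
 tool shift mm (start frame) [ 443.6 -321.6   -4. ]  (target frame) [ 502.8 -217.5   -9.2] turn [ -0.84  -0.15 -12.54]
turn/row [-0.05 -0.01 -0.78] turn tot [ -0.8  -0.1 -12.5]
[[0.0277, -0.0201, -0.0002], [0.028, -0.0197, -0.0003], [0.0283, -0.0193, -0.0003], [0.0285, -0.0189, -0.0003], [0.0288, -0.0186, -0.0003], [0.029, -0.0182, -0.0004], [0.0293, -0.0178, -0.0004], [0.0295, -0.0174, -0.0004], [0.0298, -0.0169, -0.0004], [0.03, -0.0165, -0.0004], [0.0302, -0.0161, -0.0005], [0.0304, -0.0157, -0.0005], [0.0306, -0.0153, -0.0005], [0.0308, -0.0149, -0.0005], [0.031, -0.0144, -0.0005], [0.0312, -0.014, -0.0006]]
```

Request:
{"fn": "arm_command", "kwargs": {"slide": [[0.028,-0.02,0],[0.028,-0.02,0],[0.028,-0.019,0],[0.029,-0.019,0],[0.029,-0.019,0],[0.029,-0.018,0],[0.029,-0.018,0],[0.03,-0.017,0]], "angular": [[-0.2,0,-0.8],[-0.1,0,-0.8],[0,0,-0.8],[0,0,-0.8],[0,0,-0.8],[0,0,-0.8],[0,0,-0.8],[0,0,-0.8]], "hand": [0.05,0.05,0.05,0.05,0.05,0.05,0.05,0.05]}}

```text
time: 1.75
tool_pos: [0.5011, -0.0727, 0.3544]
tcp_rot: [-2.956, -1.048, -0.003]
wrist_force: [1.2, -0.3, 0.5]
width: 0.585
```

Request:
{"fn": "arm_command", "kwargs": {"slide": [[0.03,-0.017,0],[0.03,-0.016,0],[0.03,-0.016,0],[0.03,-0.016,0],[0.03,-0.015,0],[0.03,-0.015,0],[0.03,-0.014,0],[0.02,-0.01,0]], "angular": [[0,0,-0.8],[0,0,-0.8],[0,0,-0.8],[0,0,-0.8],[0,0,-0.8],[0,0,-0.8],[0,0,-0.8],[0,0,-0.5]], "hand": [0.05,0.05,0.05,0.05,0.05,0.05,0.05,0.05]}}

```text
time: 2.55
tool_pos: [0.5939, 0.1818, 0.3524]
tcp_rot: [-2.891, -1.214, 0.003]
wrist_force: [-0.2, -0.8, -0.6]
width: 0.584
```

Run:
```python
from h import *
plan([.6,.17,.36],.785)
im,c=snap('wrist','w1.png'); im,c2=snap('top','t1.png')
np.savez('w1.npz',**c)
```

```text
t 2.55 pos [0.5939 0.1818 0.3524] psi 0.795 F [-0.2 -0.8 -0.6] w 0.584
 tool shift mm (start frame) [-4.2 12.6 -7.7]  (target frame) [-4.1 12.7 -7.6] turn [-0.37 -0.03  0.58]
```

View pics/w1.png

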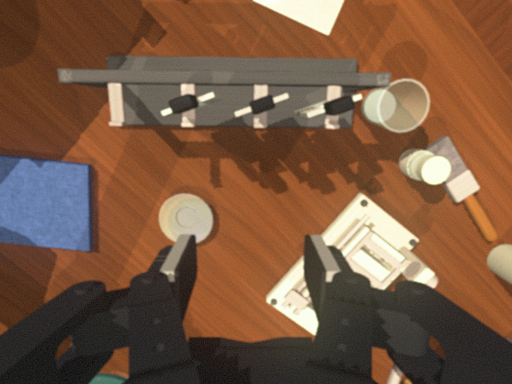

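Run:
```python
import cv2
t=cv2.imread("pics/w1.png")
cv2.imwrite("pics/c_w1.png",cv2.resize(t[40:140,90:390],None,fx=2.66,fy=2.66,interpolation=cv2.INTER_CUBIC))
cv2.imwrite("pics/c_w1p.png",cv2.resize(t[180:340,255:445],None,fx=4,fy=3.7,interpolation=cv2.INTER_CUBIC))
```

```text
(no output)
```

View pics/c_w1.png

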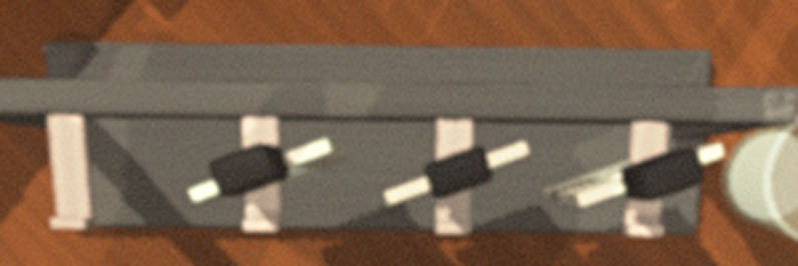

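View pics/c_w1p.png

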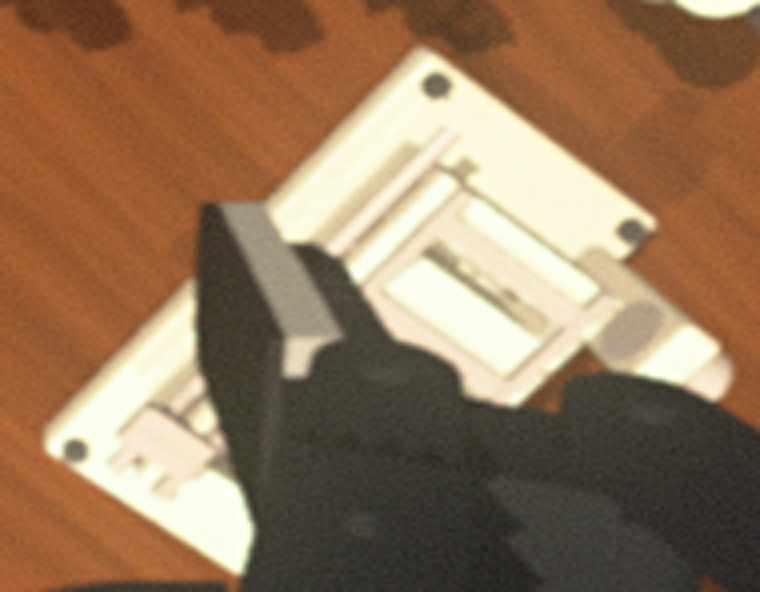

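Run:
```python
from h import *
c=dict(np.load('w1.npz'))
def P(x,y,z): return ray(c,(90+x/2.66,40+y/2.66),z)[:2]
for n,a,b,hh in [(2,(189,196),(331,146),(247,168)),(1,(385,198),(529,148),(458,170)),(0,(577,199),(724,151),(662,172))]:
    A=P(*a,.16);B=P(*b,.16);H=P(*hh,.194); d=A-B
    print(n,'mid',(A+B)/2,'len',np.hypot(*d),'yaw of y axis->x yaw',np.arctan2(-d[0],d[1]),'handle',H)
for x in (66,260,454,650): print('hook root/tip',P(x,118,.15),P(x,224,.15))
a=P(50,52,.008);b=P(708,52,.008);d=a-b; print('base yaw',np.arctan2(-d[0],d[1]), np.hypot(*d))
```

```text
2 mid [0.59300345 0.27855972] len 0.06157672406700962 yaw of y axis->x yaw 1.1166906529575333 handle [0.59506834 0.27786836]
1 mid [0.64928132 0.22225415] len 0.06114885894849098 yaw of y axis->x yaw 1.1190482237051846 handle [0.64967645 0.22330336]
0 mid [0.70449933 0.16699757] len 0.06093180532823629 yaw of y axis->x yaw 1.106812903348717 handle [0.70239294 0.17059548]
hook root/tip [0.55054739 0.34968559] [0.51749339 0.32260823]
hook root/tip [0.60727564 0.29399662] [0.57604414 0.26519742]
hook root/tip [0.66387974 0.23842953] [0.63446272 0.2079162 ]
hook root/tip [0.72094172 0.18241296] [0.69334979 0.15017562]
base yaw 0.7942960320323496 0.3646631359934721
```

```bash
python3 - <<'E'
from h import *
c=dict(np.load('w1.npz')); t=bot.get_calibration('top')
for z in (.05,.1,.15,.17,.19,.21,.23): print(z,ray(c,(58.5,80),z)[:2],ray(t,(107.5,200),z)[:2], 'R', ray(c,(389,80),z)[:2],ray(t,(189.5,129),z)[:2])
E
python3 - <<'E'
import cv2
t=cv2.imread("pics/t1.png")
cv2.imwrite("pics/c_t1.png",cv2.resize(t[115:225,95:225],None,fx=6,fy=5.4,interpolation=cv2.INTER_CUBIC))
E
```

```text
0.05 [0.47523187 0.44021256] [0.53433074 0.43176726] R [0.79956081 0.12178603] [0.79528794 0.15903895]
0.1 [0.49276888 0.41785094] [0.52495186 0.41545908] R [0.7827549  0.13314234] [0.77731438 0.15171314]
0.15 [0.51030588 0.39548932] [0.51557298 0.3991509 ] R [0.76594898 0.14449864] [0.75934081 0.14438733]
0.17 [0.51732069 0.38654467] [0.51182142 0.39262763] R [0.75922661 0.14904117] [0.75215138 0.14145701]
0.19 [0.52433549 0.37760002] [0.50806987 0.38610436] R [0.75250424 0.15358369] [0.74496195 0.13852669]
0.21 [0.53135029 0.36865537] [0.50431832 0.37958109] R [0.74578187 0.15812621] [0.73777253 0.13559636]
0.23 [0.5383651  0.35971073] [0.50056677 0.37305782] R [0.73905951 0.16266873] [0.7305831  0.13266604]
```

View pics/c_t1.png

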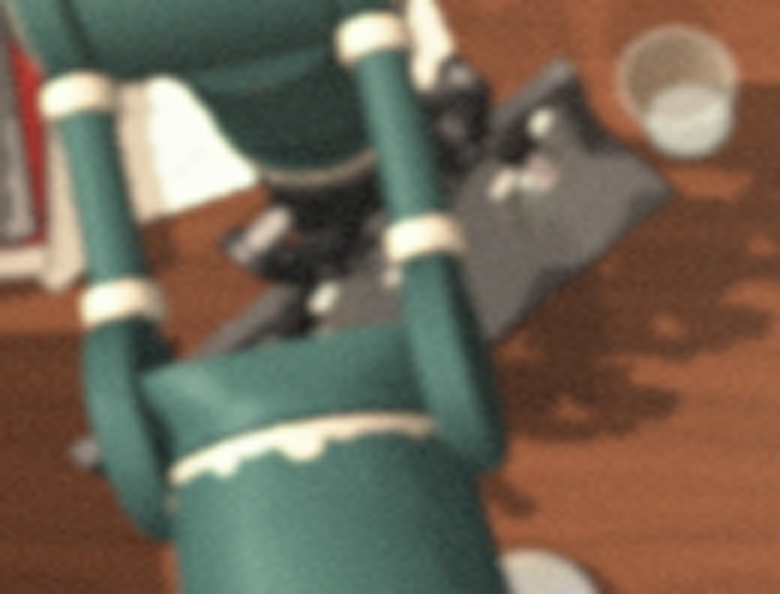

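Run:
```python
from h import *
rows([.703,.169,.27],2.675,15)
```

```text
turn/row [-0.02 -0.03 -7.17] turn tot [  -0.3   -0.4 -107.6]
[[0.0044, 0.0059, 0.0054], [0.0037, 0.0064, 0.0054], [0.0028, 0.0068, 0.0054], [0.002, 0.0071, 0.0054], [0.0011, 0.0073, 0.0054], [0.0002, 0.0074, 0.0054], [-0.0007, 0.0073, 0.0054], [-0.0017, 0.0072, 0.0054], [-0.0025, 0.0069, 0.0054], [-0.0034, 0.0065, 0.0054], [-0.0042, 0.0061, 0.0054], [-0.0049, 0.0055, 0.0054], [-0.0055, 0.0048, 0.0054], [-0.0061, 0.0041, 0.0054], [-0.0065, 0.0033, 0.0055]]
```

Request:
{"fn": "arm_command", "kwargs": {"slide": [[0.004,0.006,0],[0.004,0.006,0],[0.003,0.007,0],[0.002,0.007,0],[0.001,0.007,0.005],[0,0.007,0.005],[-0.001,0.007,0.005],[-0.002,0.007,0.005]], "angular": [[0,0,-7.5],[0,0,-7.5],[0,0,-7.5],[0,0,-7.5],[0,0,-7.5],[0,0,-7.5],[0,0,-7.5],[0,0,-7.5]], "hand": [0.05,0.05,0.05,0.05,0.05,0.05,0.05,0.05]}}

```text
time: 3.45
tool_pos: [0.6502, 0.1707, 0.3299]
tcp_rot: [-1.844, -2.534, 0.008]
wrist_force: [1.0, 0.5, 0.1]
width: 0.581
```

Run:
```python
from h import *
rows([.703,.169,.27],2.675,7)
```

```text
turn/row [-0.05 -0.05 -6.48] turn tot [ -0.4  -0.4 -45.3]
[[-0.0026, 0.0072, 0.0085], [-0.0034, 0.0068, 0.0085], [-0.0041, 0.0064, 0.0085], [-0.0048, 0.0059, 0.0085], [-0.0054, 0.0053, 0.0085], [-0.006, 0.0047, 0.0085], [-0.0065, 0.0039, 0.0086]]
```

Request:
{"fn": "arm_command", "kwargs": {"slide": [[-0.003,0.007,0.009],[-0.003,0.007,0.009],[-0.004,0.006,0.009],[-0.005,0.006,0.009],[-0.005,0.005,0.009],[-0.006,0.005,0.009],[-0.006,0.004,0.008],[0,0,0]], "angular": [[0,0,-6.5],[0,0,-6.5],[0,0,-6.5],[0,0,-6.5],[0,0,-6.5],[0,0,-6.5],[0,0,-6.3],[0,0,0]], "hand": [0.05,0.05,0.05,0.05,0.05,0.05,0.05,0.05]}}

```text
time: 4.25
tool_pos: [0.7011, 0.1599, 0.2621]
tcp_rot: [-0.682, -3.052, 0.013]
wrist_force: [-0.1, 0.0, 0.7]
width: 0.586
```

Run:
```python
from h import *
plan([.703,.169,.27],2.675)
im,c=snap('wrist','w2.png'); np.savez('w2.npz',**c)
b=cv2.imread('pics/w2.png'); 
cv2.imwrite("pics/c_w2.png",cv2.resize(b,None,fx=1.56,fy=1.56,interpolation=cv2.INTER_CUBIC))
```

```text
t 4.25 pos [0.7011 0.1599 0.2621] psi 2.702 F [-0.1  0.   0.7] w 0.586
 tool shift mm (start frame) [ 2.3  8.9 -7.9]  (target frame) [ 2.4  8.9 -7.9] turn [-0.64 -0.67  1.53]
```

View pics/c_w2.png

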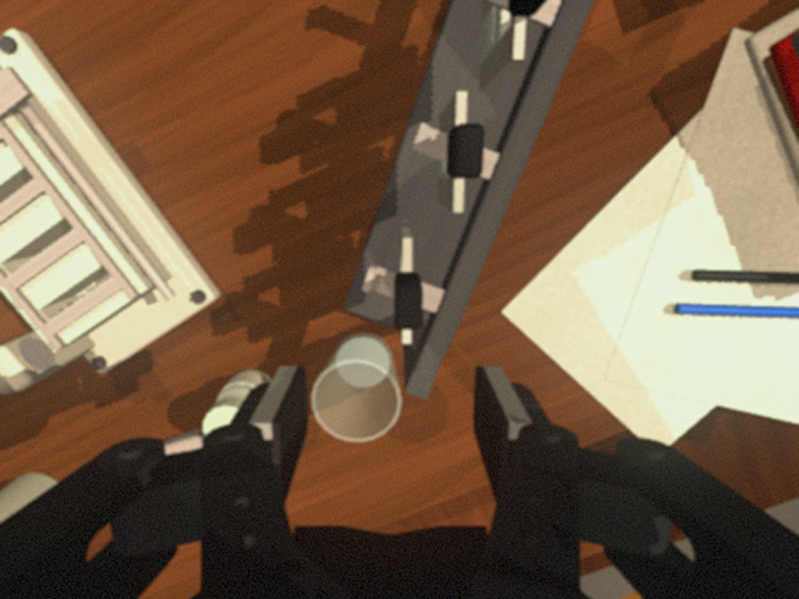

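Run:
```python
from h import *
c=dict(np.load('w2.npz')); k=1.56
b=cv2.imread('pics/w2.png'); cv2.imwrite("pics/c_w2b.png",cv2.resize(b[45:230,220:330],None,fx=5,fy=3.2*1,interpolation=cv2.INTER_CUBIC))
def P(x,y,z): return ray(c,(x/k,y/k),z)[:2]
for n,a,bb in [(0,(407,229),(407,344)),(1,(461,92),(458,213))]:
    A=P(*a,.16);B=P(*bb,.16); d=A-B
    print(n,(A+B)/2,np.hypot(*d),np.arctan2(-d[0],d[1]))
for n,hh in [(0,(408,303)),(1,(466,150))]: print(n,P(*hh,.194))
```

```text
0 [0.70269263 0.16884231] 0.06495560526916769 1.139347981880782
1 [0.64983186 0.22293357] 0.05982021876765573 1.139596003153316
0 [0.702224   0.16879532]
1 [0.64860603 0.22217514]
```

View pics/c_w2b.png

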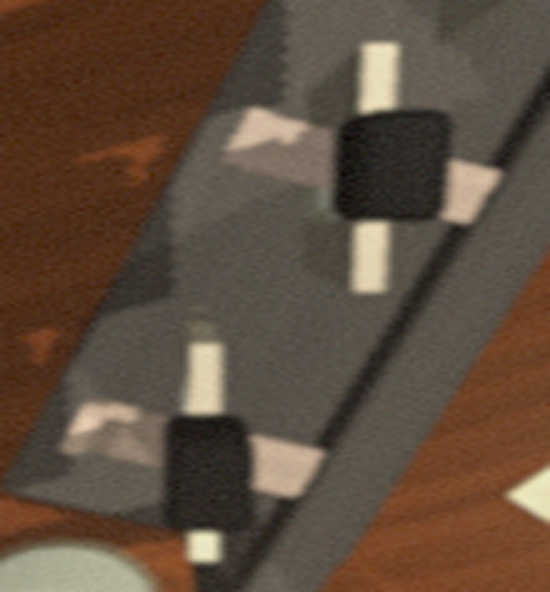

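Run:
```python
from h import *
plan([.7037,.1683,.174],2.70)
```

```text
t 4.30 pos [0.701  0.1599 0.2629] psi 2.699 F [-0.1 -0.5 -0.1] w 0.586
 tool shift mm (start frame) [ 0.1  9.7 88.8]  (target frame) [ 1.2  8.7 88.9] turn [-0.61 -0.65 -0.04]
```

Request:
{"fn": "arm_command", "kwargs": {"slide": [[0,0.004,0.005],[0,0.004,0.01],[0,0.001,0.014],[0,0,0.014],[0,0,0.014],[0,0,0.014],[0,0,0.01],[0,0,0.004]], "angular": [[-0.3,-0.3,0],[-0.3,-0.3,0],[0,0,0],[0,0,0],[0,0,0],[0,0,0],[0,0,0],[0,0,0]], "hand": [0.045,0.045,0.045,0.045,0.045,0.045,0.045,0.045]}}

```text
time: 5.1
tool_pos: [0.7035, 0.1683, 0.1717]
tcp_rot: [0.699, 3.062, 0.001]
wrist_force: [0.5, -0.7, 0.1]
width: 0.527
```

Run:
```python
from h import *
plan([.7037,.1683,.174],2.70)
snap('wrist','w3.png')
```

```text
t 5.10 pos [0.7035 0.1683 0.1717] psi 2.693 F [ 0.5 -0.7  0.1] w 0.527
 tool shift mm (start frame) [-0.1  0.1 -2.3]  (target frame) [-0.1  0.1 -2.3] turn [ 0.04  0.02 -0.41]
```

View pics/w3.png

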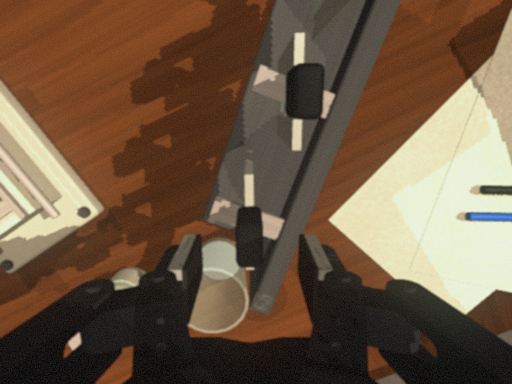

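Request:
{"fn": "arm_command", "kwargs": {"slide": [[0,0,-0.001],[0,0,0],[0,0,0],[0,0,0],[0,0,0],[0,0,0],[0,0,0],[0,0,0]], "angular": [[0,0,0],[0,0,0],[0,0,0],[0,0,0],[0,0,0],[0,0,0],[0,0,0],[0,0,0]], "hand": [0.005,0.005,0.005,0.005,0.005,0.005,0.005,0.005], "squeeze": 40}}

```text
time: 5.95
tool_pos: [0.7055, 0.1685, 0.176]
tcp_rot: [0.698, 3.058, 0.004]
wrist_force: [-0.4, 0.4, -0.2]
width: 0.062
```

Run:
```python
from h import *
plan([.7037,.1683,.187],2.70)
snap('wrist','w4.png')
```

```text
t 5.95 pos [0.7055 0.1685 0.176 ] psi 2.693 F [-0.4  0.4 -0.2] w 0.062
 tool shift mm (start frame) [  1.5  -0.9 -11. ]  (target frame) [  1.6  -1.  -11. ] turn [ 0.21  0.25 -0.42]
```

View pics/w4.png

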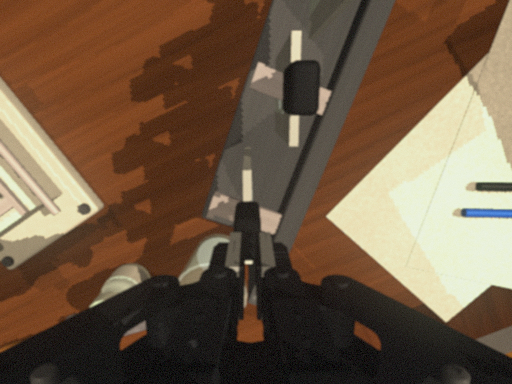

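Run:
```python
import cv2
b=cv2.imread('pics/w4.png'); cv2.imwrite("pics/c_w4.png",cv2.resize(b[140:340,180:330],None,fx=4.5,fy=3,interpolation=cv2.INTER_CUBIC))
```

```text
(no output)
```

View pics/c_w4.png

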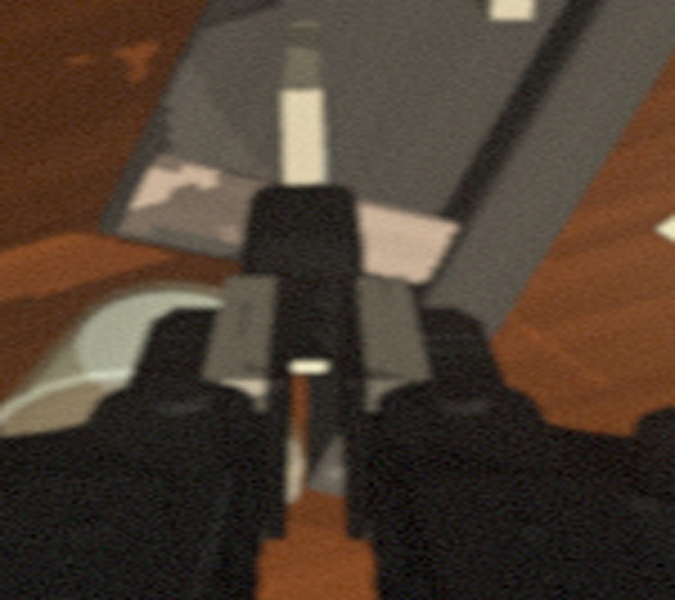

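Request:
{"fn": "arm_command", "kwargs": {"slide": [[0,0,-0.003],[0,0,-0.004],[0,0,-0.003],[0,0,-0.002],[0,0,0],[0,0,0],[0,0,0],[0,0,0]], "angular": [[0,0,0],[0,0,0],[0,0,0],[0,0,0],[0,0,0],[0,0,0],[0,0,0],[0,0,0]], "hand": [0,0,0,0,0,0,0,0], "squeeze": 40}}

```text
time: 6.8
tool_pos: [0.7056, 0.1685, 0.1893]
tcp_rot: [0.698, 3.058, 0.004]
wrist_force: [0.8, 0.7, 0.6]
width: -0.002
```

Run:
```python
from h import *
plan([.7037,.1683,.189],2.70)
snap('wrist','w5.png')
b=cv2.imread('pics/w5.png'); cv2.imwrite("pics/c_w5.png",cv2.resize(b[100:340,120:380],None,fx=3,fy=2.5,interpolation=cv2.INTER_CUBIC))
```

```text
t 6.80 pos [0.7056 0.1685 0.1893] psi 2.693 F [0.8 0.7 0.6] w -0.002
 tool shift mm (start frame) [ 1.6 -1.   0.3]  (target frame) [ 1.6 -1.   0.3] turn [ 0.22  0.26 -0.43]
```

View pics/c_w5.png

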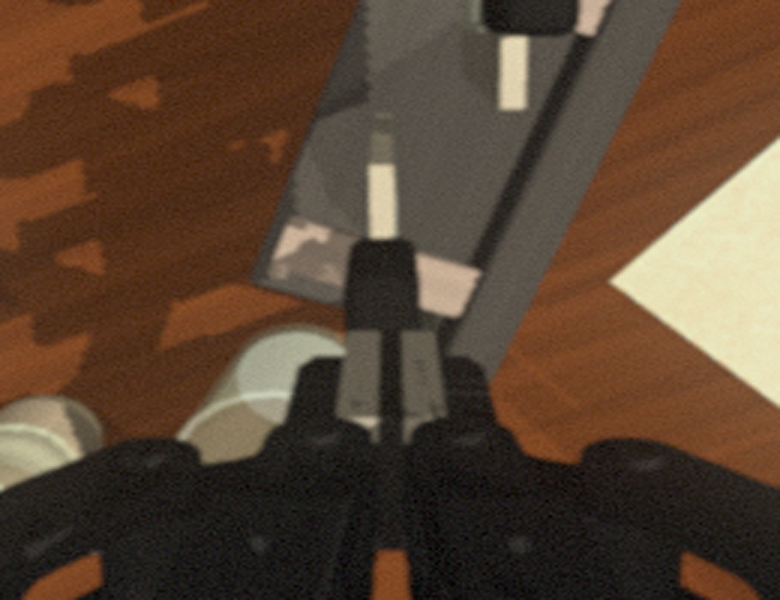

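Run:
```python
from h import *
c1=dict(np.load('w1.npz'));c2=dict(np.load('w2.npz'));t=bot.get_calibration('top')
def tri(obs):
    f=lambda X:np.concatenate([proj(c,X)-p for c,p in obs])
    s=least_squares(f,[.65,.22,.15]); return s.x,s.fun.round(1)
W1=lambda x,y:(c1,(90+x/2.66,40+y/2.66)); W2=lambda x,y:(c2,(220+x/5,45+y/3.2))
print('c1 handle',tri([W1(458,170),W2(393,165),(t,(163,158))]))
print('c1 handle no top',tri([W1(458,170),W2(393,165)]))
print('c1 plate end near',tri([W1(385,198),W2(380,42)]))
print('c1 plate end far',tri([W1(529,148),W2(369,292)]))
print('c0 far',tri([W1(724,151),W2(205,562)]))
print('c0 handle',tri([W1(662,172),W2(208,480),(t,(181.3,142.5))]))
```

```text
c1 handle (array([0.64936468, 0.22333414, 0.18254153]), array([-0.6,  0.3, -0.1,  0.5, -0.7, -0.2]))
c1 handle no top (array([0.64932609, 0.22316988, 0.18544602]), array([-0.4,  0.4,  0.2,  0.4]))
c1 plate end near (array([0.62224379, 0.23561405, 0.1621327 ]), array([ 0.2, -0.3, -0.1, -0.2]))
c1 plate end far (array([0.67535201, 0.20966575, 0.17305007]), array([-0.1,  0.1,  0. ,  0.1]))
c0 far (array([0.7274202 , 0.15706164, 0.17590339]), array([-0.5, -0. , -0.1,  0.4]))
c0 handle (array([0.70706541, 0.16681166, 0.17357723]), array([ 0.7, -0.5, -0.4, -0.9, -0.2, -0.8]))
```

Request:
{"fn": "arm_command", "kwargs": {"slide": [[0,0,0],[0,0,0],[0,0,0.005],[0,0,0.008],[0,0,0.008],[0,0,0.008],[0,0,0.006],[0,0,0]], "angular": [[0,0,0],[0,0,0],[0,0,0],[0,0,0],[0,0,0],[0,0,0],[0,0,0],[0,0,0]], "hand": [0.04,0.04,0.04,0.04,0.04,0.04,0.04,0.04]}}

```text
time: 7.65
tool_pos: [0.7045, 0.1683, 0.1491]
tcp_rot: [0.699, 3.06, 0.002]
wrist_force: [0.1, 0.3, -0.0]
width: 0.47
```

Run:
```python
from h import *
plan([.7062,.1675,.136],2.70)
im,c=snap('wrist','w6.png');np.savez('w6.npz',**c)
b=cv2.imread('pics/w6.png'); cv2.imwrite("pics/c_w6.png",cv2.resize(b[100:340,120:380],None,fx=3,fy=2.5,interpolation=cv2.INTER_CUBIC))
```

```text
t 7.65 pos [0.7045 0.1683 0.1491] psi 2.693 F [ 0.1  0.3 -0. ] w 0.470
 tool shift mm (start frame) [-1.8 -0.  13.1]  (target frame) [-1.9 -0.  13.1] turn [ 0.11  0.11 -0.42]
```

View pics/c_w6.png

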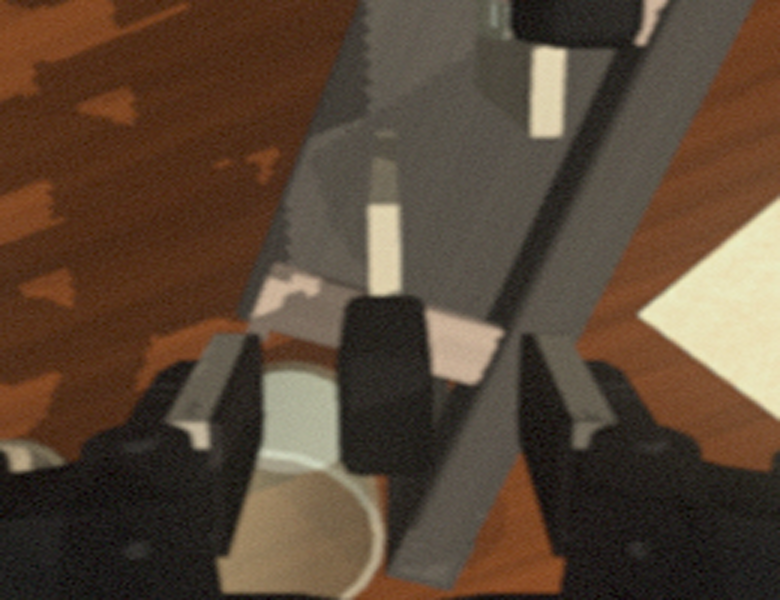

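Request:
{"fn": "arm_command", "kwargs": {"slide": [[-0.001,0,0.004],[0,0,0.005],[0,0,0.005],[0,0,0],[0,0,0],[0,0,0],[0,0,0],[0,0,0]], "angular": [[0,0,0],[0,0,0],[0,0,0],[0,0,0],[0,0,0],[0,0,0],[0,0,0],[0,0,0]], "hand": [0.04,0.04,0.04,0,0,0,0,0]}}

```text
time: 8.5
tool_pos: [0.7066, 0.1679, 0.1357]
tcp_rot: [0.698, 3.058, 0.003]
wrist_force: [0.5, -0.8, -0.7]
width: 0.155
```

Run:
```python
from h import *
plan([.7062,.1675,.15],2.70)
im,c=snap('wrist','w7.png');np.savez('w7.npz',**c)
b=cv2.imread('pics/w7.png'); cv2.imwrite("pics/c_w7.png",cv2.resize(b[100:340,120:380],None,fx=3,fy=2.5,interpolation=cv2.INTER_CUBIC))
im,c=snap('scene','s7.png')
b=cv2.imread('pics/s7.png'); cv2.imwrite("pics/c_s7.png",cv2.resize(b[100:260,280:400],None,fx=5,fy=3.7,interpolation=cv2.INTER_CUBIC))
```

```text
t 8.50 pos [0.7066 0.1679 0.1357] psi 2.693 F [ 0.5 -0.8 -0.7] w 0.155
 tool shift mm (start frame) [  0.2  -0.4 -14.3]  (target frame) [  0.2  -0.5 -14.3] turn [ 0.18  0.24 -0.43]
```

View pics/c_w7.png

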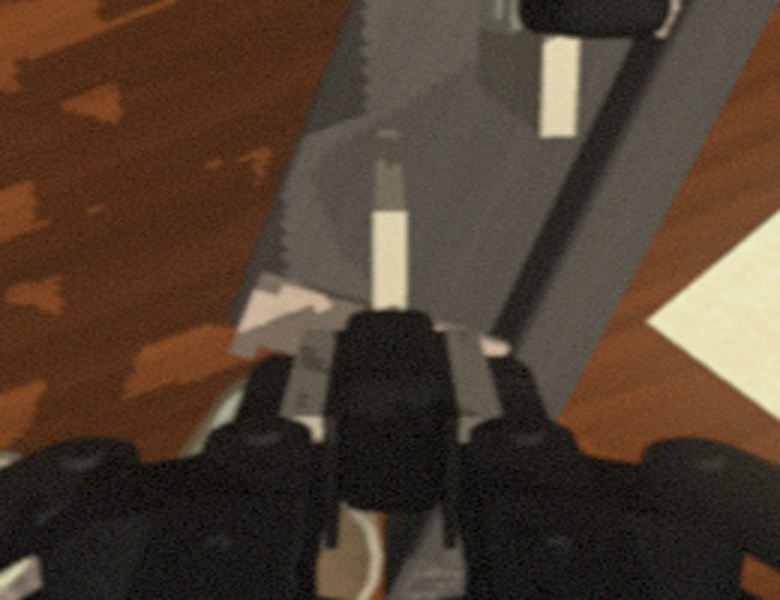

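View pics/c_s7.png

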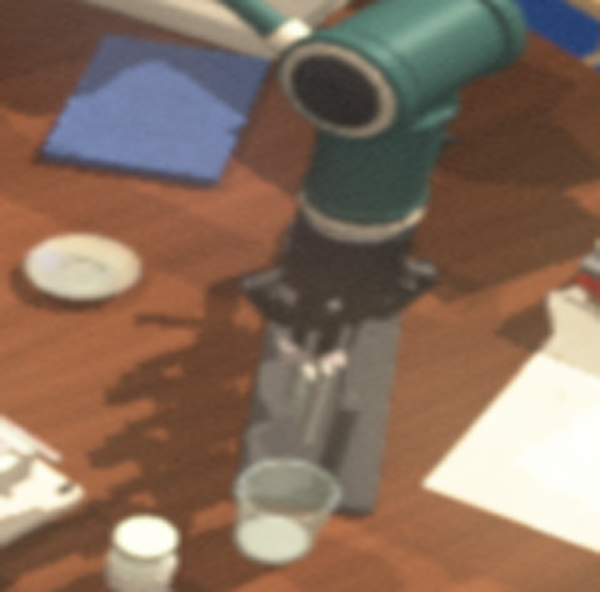

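Request:
{"fn": "arm_command", "kwargs": {"slide": [[0,0,-0.003],[0,0,-0.004],[0,0,-0.004],[0,0,-0.003],[0,0,0],[0,0,0],[0,0,0],[0,0,0]], "angular": [[0,0,0],[0,0,0],[0,0,0],[0,0,0],[0,0,0],[0,0,0],[0,0,0],[0,0,0]], "hand": [0,0,0,0,0,0,0,0]}}

```text
time: 9.4
tool_pos: [0.7062, 0.1679, 0.1506]
tcp_rot: [0.698, 3.059, 0.003]
wrist_force: [0.8, -0.1, -1.1]
width: 0.154
```

Run:
```python
from h import *
d=-np.array([np.cos(.79),np.sin(.79)])*.05
plan([.7066+d[0],.1679+d[1],.1497],2.693)
im,c=snap('wrist','w8.png');np.savez('w8.npz',**c)
b=cv2.imread('pics/w8.png'); cv2.imwrite("pics/c_w8.png",cv2.resize(b[100:340,120:380],None,fx=3,fy=2.5,interpolation=cv2.INTER_CUBIC))
```

```text
t 9.40 pos [0.7062 0.1679 0.1506] psi 2.693 F [ 0.8 -0.1 -1.1] w 0.154
 tool shift mm (start frame) [ 15.9 -47.1   0.7]  (target frame) [ 15.9 -47.1   0.9] turn [ 0.17  0.2  -0.02]
```

View pics/c_w8.png

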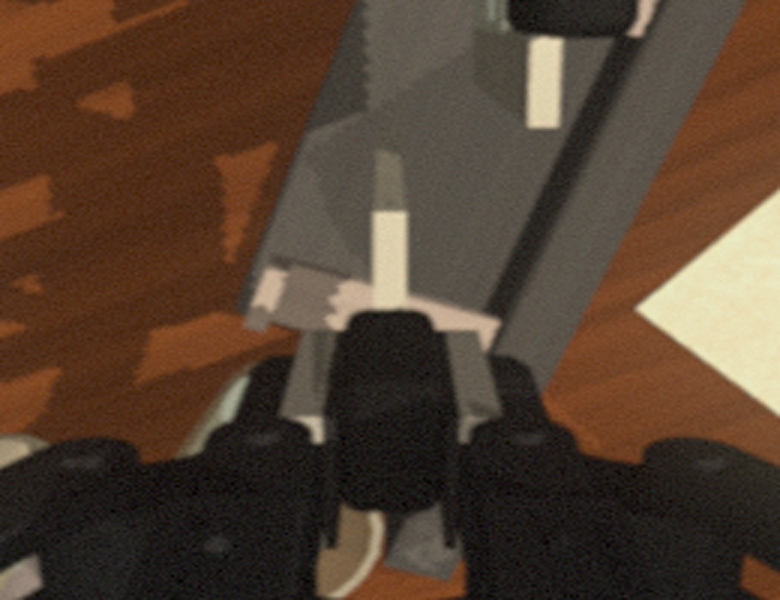

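Request:
{"fn": "arm_command", "kwargs": {"slide": [[0.002,-0.006,0],[0.002,-0.006,0],[0.002,-0.006,0],[0.002,-0.006,0],[0.002,-0.006,0],[0.002,-0.006,0],[0.002,-0.006,0],[0.002,-0.006,0]], "angular": [[0,0,0],[0,0,0],[0,0,0],[0,0,0],[0,0,0],[0,0,0],[0,0,0],[0,0,0]], "hand": [0,0,0,0,0,0,0,0]}}

```text
time: 10.25
tool_pos: [0.6673, 0.1283, 0.1499]
tcp_rot: [0.699, 3.06, 0.002]
wrist_force: [-0.3, -0.5, -1.4]
width: 0.158
```

Run:
```python
from h import *
c1=dict(np.load('w1.npz'));c2=dict(np.load('w2.npz'));t=bot.get_calibration('top')
W1=lambda x,y:(255+x/4,180+y/3.7); W2=lambda x,y:(x/1.56,y/1.56)
obs=[(t,(231.7,164.3),(.125,.065,.02)),(t,(269.7,160.7),(.125,-.065,.02)),(t,(277.1,229.3),(-.125,-.065,.02)),(t,(239.7,233.9),(-.125,.065,.02)),
(c1,W1(423,47),(.125,.065,.02)),(c1,W1(657,222),(.125,-.065,.02)),(c1,W1(46,440),(-.125,.065,.02)),(c2,W2(218,295),(.125,.065,.02)),(c2,W2(105,371),(.125,-.065,.02))]
p,r=fit(obs,[.557,-.075,.12]); print(p,r.round(1))
np.save('press.npy',p)
plan([0.67,.13,.3],1.69)
snap('wrist','w9.png')
```

```text
[ 0.5576022  -0.07039849  0.13980969] [[-1.1  0.6]
 [-3.3 -0.3]
 [-0.9 -0.4]
 [-0.4 -0.1]
 [ 0.3 -0. ]
 [-0.2 -1.1]
 [-2.4  2.6]
 [ 0.2  0.9]
 [-1.9  2.4]]
t 10.25 pos [0.6673 0.1283 0.1499] psi 2.693 F [-0.3 -0.5 -1.4] w 0.158
 tool shift mm (start frame) [  -2.     3.  -150.1]  (target frame) [   1.4    2.8 -150.1] turn [ 0.18  0.08 57.45]
```

View pics/w9.png

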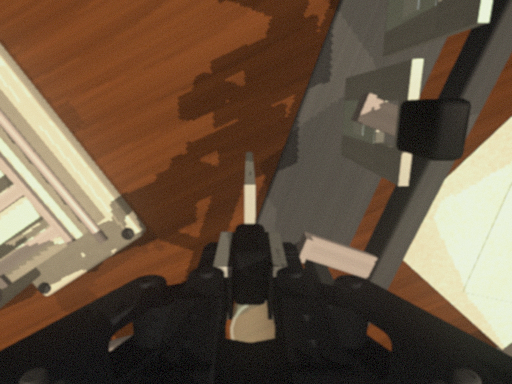

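Request:
{"fn": "arm_command", "kwargs": {"slide": [[0,0,-0.024],[0,0,-0.024],[0,0,-0.024],[0,0,-0.024],[0,0,-0.024],[0,0,-0.024],[0,0,-0.024],[0,0,-0.022]], "angular": [[0,0,7],[0,0,7],[0,0,7],[0,0,7],[0,0,7],[0,0,7],[0,0,7],[0,0,7]], "hand": [0,0,0,0,0,0,0,0]}}

```text
time: 11.1
tool_pos: [0.6624, 0.126, 0.3404]
tcp_rot: [-2.099, -2.33, 0.01]
wrist_force: [0.7, -0.1, -1.3]
width: 0.158
```

Run:
```python
from h import *
rows([0.557,-.16,.34],1.70,8)
```

```text
turn/row [-0.06  0.   -0.18] turn tot [-0.5  0.  -1.4]
[[-0.0342, -0.0168, 0.0002], [-0.0341, -0.0169, 0.0002], [-0.0341, -0.017, 0.0002], [-0.034, -0.0171, 0.0001], [-0.034, -0.0173, 0.0001], [-0.0339, -0.0174, 0.0001], [-0.0339, -0.0175, 0.0001], [-0.0338, -0.0176, 0.0001]]
```

Request:
{"fn": "arm_command", "kwargs": {"slide": [[-0.034,-0.017,0],[-0.034,-0.017,0],[-0.034,-0.017,0],[-0.034,-0.017,0],[-0.034,-0.017,0],[-0.034,-0.017,0],[-0.034,-0.017,0],[-0.025,-0.017,0]], "angular": [[-0.2,0,-0.2],[-0.2,0,-0.2],[-0.1,0,-0.2],[0,0,-0.2],[0,0,-0.2],[0,0,-0.2],[0,0,-0.2],[0,0,0]], "hand": [0,0,0,0,0,0,0,0]}}

```text
time: 11.9
tool_pos: [0.5581, -0.1557, 0.3463]
tcp_rot: [2.059, 2.359, 0.018]
wrist_force: [-0.2, 0.1, -2.0]
width: 0.158
```

Run:
```python
from h import *
plan([0.557,-.16,.34],1.70)
im,c=snap('wrist','w10.png');np.savez('w10.npz',**c)
b=cv2.imread('pics/w10.png'); cv2.imwrite("pics/c_w10.png",cv2.resize(b,None,fx=1.56,fy=1.56,interpolation=cv2.INTER_CUBIC))
```

```text
t 11.90 pos [ 0.5581 -0.1557  0.3463] psi 1.706 F [-0.2  0.1 -2. ] w 0.158
 tool shift mm (start frame) [-4.1 -1.8  6.3]  (target frame) [-4.1 -1.7  6.3] turn [0.9  0.03 0.37]
```

View pics/c_w10.png

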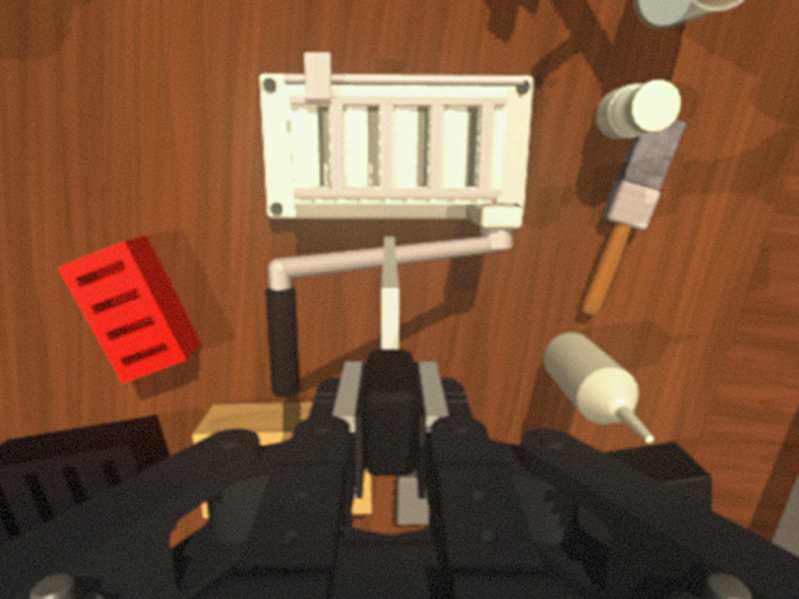

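Run:
```python
import cv2
b=cv2.imread('pics/w10.png'); cv2.imwrite("pics/c_w10p.png",cv2.resize(b[40:160,160:350],None,fx=4.2,fy=4.2,interpolation=cv2.INTER_CUBIC))
```

```text
(no output)
```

View pics/c_w10p.png

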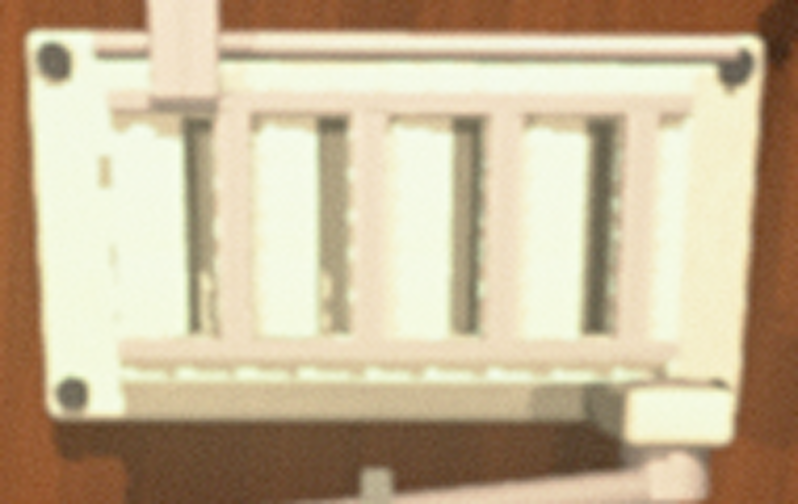

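Run:
```python
from h import *
c=dict(np.load('w10.npz'))
W=lambda x,y:(160+x/4.2,40+y/4.2)
o1=[(c,W(28,31),(-.125,.065,.02)),(c,W(766,38),(.125,.065,.02)),(c,W(50,419),(-.125,-.065,.02))]
o2=[]
for i,x in enumerate([203,336,470,601]):
    for yy,l in((116,.033),(335,-.033)): o2.append((c,W(x+(-4 if l>0 else 4)*0,yy),(-.063+.042*i,l,.065)))
for o in (o1,o2,o1+o2):
    p,r=fit(o,[.557,-.075,.12]); print(p,r.round(1).tolist())
np.save('press.npy',p)
R=Ro.from_euler('z',p[2]).as_matrix()
for i in range(4): print(i,R@[-.063+.042*i,0,0]+[p[0],p[1],0])
```

```text
[ 0.55963032 -0.07461423  0.12836769] [[-0.6, -0.3], [1.1, -0.2], [-0.5, 0.7]]
[ 0.55962709 -0.07334231  0.13727825] [[-0.9, 0.1], [0.9, 0.1], [-0.2, 0.1], [0.3, -0.0], [0.2, 0.1], [-0.6, -0.1], [1.2, 0.1], [-0.9, -0.2]]
[ 0.55964643 -0.07361483  0.13273531] [[-0.7, -0.7], [1.1, -1.3], [-0.3, 0.4], [-0.8, 0.1], [0.8, 0.1], [-0.1, 0.2], [0.2, 0.1], [0.3, 0.4], [-0.7, 0.2], [1.3, 0.5], [-1.0, 0.2]]
0 [ 0.4972006  -0.08195262  0.        ]
1 [ 0.53883115 -0.07639409  0.        ]
2 [ 0.58046171 -0.07083557  0.        ]
3 [ 0.62209226 -0.06527704  0.        ]
```

Run:
```python
from h import *
plan([0.6222,-.0663,.20],1.704)
```

```text
t 11.95 pos [ 0.556  -0.1597  0.3465] psi 1.704 F [-1.9 -2.2 -1.9] w 0.158
 tool shift mm (start frame) [ 84.4  76.1 147.1]  (target frame) [ 83.8  78.  146.5] turn [ 0.75  0.25 -0.01]
```

Request:
{"fn": "arm_command", "kwargs": {"slide": [[0.014,0.013,0],[0.014,0.013,0],[0.014,0.013,0],[0.014,0.013,0.01],[0.014,0.013,0.02],[0.014,0.013,0.025],[0,0,0.025],[0,0,0.025]], "angular": [[0.3,0.1,0],[0.3,0.1,0],[0.1,0,0],[0,0,0],[0,0,0],[0,0,0],[0,0,0],[0,0,0]], "hand": [0,0,0,0,0,0,0,0]}}

```text
time: 12.75
tool_pos: [0.6314, -0.0591, 0.2462]
tcp_rot: [2.063, 2.352, 0.017]
wrist_force: [0.5, 0.6, -0.9]
width: 0.158
```

Run:
```python
from h import *
plan([0.6222,-.0663,.162],1.704)
```

```text
t 12.75 pos [ 0.6314 -0.0591  0.2462] psi 1.701 F [ 0.5  0.6 -0.9] w 0.158
 tool shift mm (start frame) [ -5.8 -11.4  84.1]  (target frame) [ -5.9 -10.   84.2] turn [ 0.95  0.13 -0.14]
```

Request:
{"fn": "arm_command", "kwargs": {"slide": [[-0.003,-0.005,0.005],[-0.003,-0.005,0.01],[0,0,0.015],[0,0,0.015],[0,0,0.015],[0,0,0.012],[0,0,0.006],[0,0,0]], "angular": [[0.5,0.1,0],[0.4,0,0],[0,0,0],[0,0,0],[0,0,0],[0,0,0],[0,0,0],[0,0,0]], "hand": [0,0,0,0,0,0,0,0]}}

```text
time: 13.55
tool_pos: [0.6209, -0.0642, 0.1603]
tcp_rot: [-2.067, -2.361, 0.003]
wrist_force: [-1.0, 0.2, -1.4]
width: 0.154
```

Run:
```python
from h import *
plan([0.6222,-.0663,.104],1.704)
im,c=snap('wrist','w11.png');np.savez('w11.npz',**c)
b=cv2.imread('pics/w11.png'); cv2.imwrite("pics/c_w11.png",cv2.resize(b,None,fx=1.56,fy=1.56,interpolation=cv2.INTER_CUBIC))
im,c=snap('scene','s11.png')
b=cv2.imread('pics/s11.png'); cv2.imwrite("pics/c_s11.png",cv2.resize(b[150:270,200:320],None,fx=5,fy=5,interpolation=cv2.INTER_CUBIC))
```

```text
t 13.55 pos [ 0.6209 -0.0642  0.1603] psi 1.703 F [-1.   0.2 -1.4] w 0.154
 tool shift mm (start frame) [-2.3  1.2 56.3]  (target frame) [-2.2  1.  56.3] turn [-0.21 -0.08 -0.04]
```

View pics/c_w11.png

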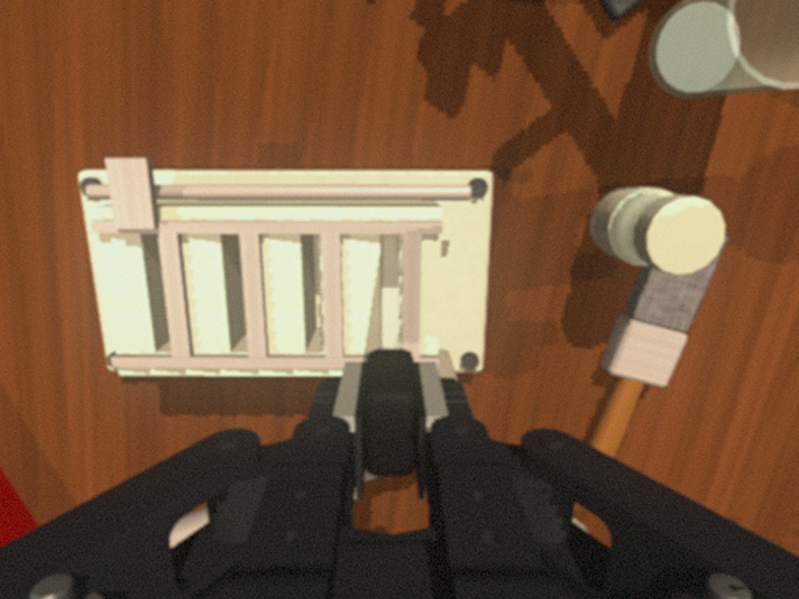

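View pics/c_s11.png

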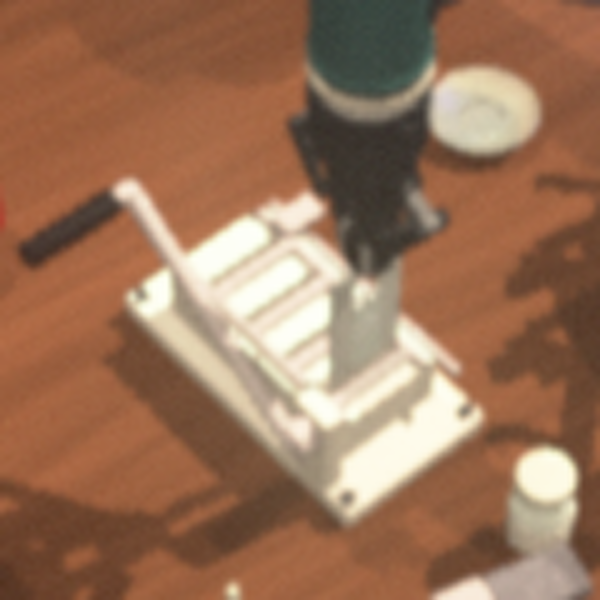

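Request:
{"fn": "arm_command", "kwargs": {"slide": [[-0.002,0.001,0.002],[0,0,0.004],[0,0,0.004],[0,0,0.004],[0,0,0.004],[0,0,0.002],[0,0,0],[0,0,0]], "angular": [[-0.2,0,0],[0,0,0],[0,0,0],[0,0,0],[0,0,0],[0,0,0],[0,0,0],[0,0,0]], "hand": [0,0,0,0,0,0,0,0]}}

```text
time: 14.45
tool_pos: [0.6277, -0.0667, 0.1493]
tcp_rot: [2.063, 2.356, 0.013]
wrist_force: [-0.4, 0.1, -1.7]
width: 0.155
```

Run:
```python
from h import *
plan([0.6222,-.0663,.104],1.704)
im,c=snap('wrist','w12.png');np.savez('w12.npz',**c)
b=cv2.imread('pics/w12.png'); cv2.imwrite("pics/c_w12.png",cv2.resize(b[80:260,40:330],None,fx=2.7,fy=2.7,interpolation=cv2.INTER_CUBIC))
```

```text
t 14.45 pos [ 0.6277 -0.0667  0.1493] psi 1.703 F [-0.4  0.1 -1.7] w 0.155
 tool shift mm (start frame) [ 1.2 -6.  45.2]  (target frame) [ 1.1 -5.4 45.3] turn [ 0.75  0.12 -0.04]
```

View pics/c_w12.png

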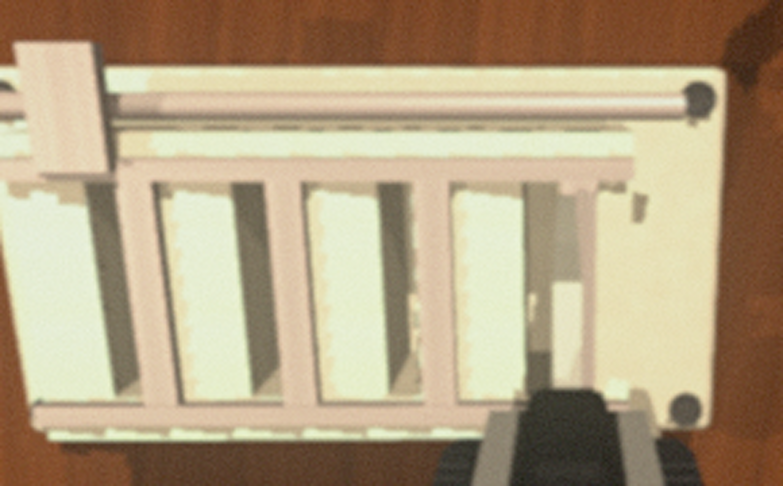

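Request:
{"fn": "arm_command", "kwargs": {"slide": [[0,-0.002,0],[0,-0.002,0],[0,-0.001,0],[0,0,0],[0,0,0],[0,0,0],[0,0,0],[0,0,0]], "angular": [[0.4,0,0],[0.3,0.1,0],[0,0,0],[0,0,0],[0,0,0],[0,0,0],[0,0,0],[0,0,0]], "hand": [0,0,0,0,0,0,0,0]}}

```text
time: 15.3
tool_pos: [0.6212, -0.0673, 0.147]
tcp_rot: [-2.068, -2.362, 0.003]
wrist_force: [0.6, -0.1, -1.8]
width: 0.154
```

Run:
```python
from h import *
plan([0.6222,-.0663,.104],1.704)
print(bot.read_state()['q'])
```

```text
t 15.30 pos [ 0.6212 -0.0673  0.147 ] psi 1.703 F [ 0.6 -0.1 -1.8] w 0.154
 tool shift mm (start frame) [ 0.8  1.2 43. ]  (target frame) [ 0.8  1.1 43. ] turn [-0.18 -0.05 -0.04]
[-1.47646447e-01  2.12704117e-01  1.77333394e+00 -1.22745205e-04
  1.15883024e+00 -2.80115807e-01]
```

Request:
{"fn": "arm_command", "kwargs": {"slide": [[0,0.001,0.003],[0,0,0.003],[0,0,0.003],[0,0,0.003],[0,-0.001,0.003],[0,-0.001,0.003],[0,-0.001,0.003],[0,-0.001,0.003]], "angular": [[0,0,0],[0,0,0],[0,0,0],[0.1,0,0],[0.1,0,0],[0.1,0,0],[0.1,0,0],[0.1,0,0]], "hand": [0,0,0,0,0,0,0,0]}}

```text
time: 16.1
tool_pos: [0.6191, -0.0677, 0.1214]
tcp_rot: [-2.065, -2.358, 0.012]
wrist_force: [2.0, 1.1, -1.6]
width: 0.156
```

Run:
```python
from h import *
plan([0.6222,-.0663,.104],1.704)
print(bot.read_state()['q'])
im,c=snap('wrist','w13.png');np.savez('w13.npz',**c)
b=cv2.imread('pics/w13.png'); cv2.imwrite("pics/c_w13.png",cv2.resize(b[80:260,40:330],None,fx=2.7,fy=2.7,interpolation=cv2.INTER_CUBIC))
```

```text
t 16.10 pos [ 0.6191 -0.0677  0.1214] psi 1.703 F [ 2.   1.1 -1.6] w 0.156
 tool shift mm (start frame) [ 0.9  3.5 17.4]  (target frame) [ 0.9  3.3 17.4] turn [-0.58 -0.02 -0.04]
[-0.14739991  0.23519321  1.79575165 -0.00266512  1.12049295 -0.2787227 ]
```

View pics/c_w13.png

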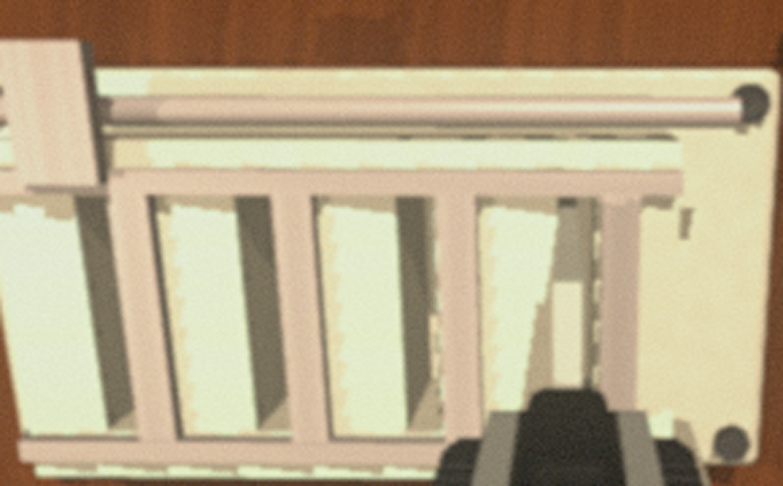

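Request:
{"fn": "arm_command", "kwargs": {"slide": [[0,0.001,0.002],[0,0.001,0.003],[0,0.001,0.003],[0,0,0.003],[0,0,0.003],[0,0,0.003],[0,0,0.001],[0,0,0]], "angular": [[-0.2,0,0],[-0.2,0,0],[-0.1,0,0],[0,0,0],[0,0,0],[0,0,0],[0,0,0],[0,0,0]], "hand": [0,0,0,0,0,0,0,0]}}

```text
time: 16.95
tool_pos: [0.6217, -0.0672, 0.1039]
tcp_rot: [-2.068, -2.362, 0.002]
wrist_force: [0.6, -0.1, -2.5]
width: 0.159
```

Run:
```python
from h import *
plan([0.6222,-.0663,.104],1.704)
```

```text
t 16.95 pos [ 0.6217 -0.0672  0.1039] psi 1.703 F [ 0.6 -0.1 -2.5] w 0.159
 tool shift mm (start frame) [ 0.8  0.7 -0.1]  (target frame) [ 0.8  0.7 -0.1] turn [-0.12 -0.03 -0.04]
```

Request:
{"fn": "arm_command", "kwargs": {"slide": [[0,0,0.002],[0,0,0.002],[0,0,0.002],[0,0,0.001],[0,0,0.001],[0,0,0],[0,0,0],[0,0,0]], "angular": [[0,0,0],[0,0,0],[0,0,0],[0,0,0],[0,0,0],[0,0,0],[0,0,0],[0,0,0]], "hand": [0,0,0,0,0,0,0,0]}}

```text
time: 17.75
tool_pos: [0.6227, -0.0671, 0.1037]
tcp_rot: [2.069, 2.363, 0.0]
wrist_force: [-2.1, 0.2, 3.3]
width: 0.153
```

Run:
```python
from h import *
plan([0.6222,-.0663,.104],1.704)
im,c=snap('wrist','w14.png');np.savez('w14.npz',**c)
b=cv2.imread('pics/w14.png'); cv2.imwrite("pics/c_w14.png",cv2.resize(b[80:260,140:430],None,fx=2.7,fy=2.7,interpolation=cv2.INTER_CUBIC))
```

```text
t 17.75 pos [ 0.6227 -0.0671  0.1037] psi 1.703 F [-2.1  0.2  3.3] w 0.153
 tool shift mm (start frame) [ 0.9 -0.4 -0.3]  (target frame) [ 0.9 -0.4 -0.3] turn [ 0.01  0.   -0.04]
```

View pics/c_w14.png

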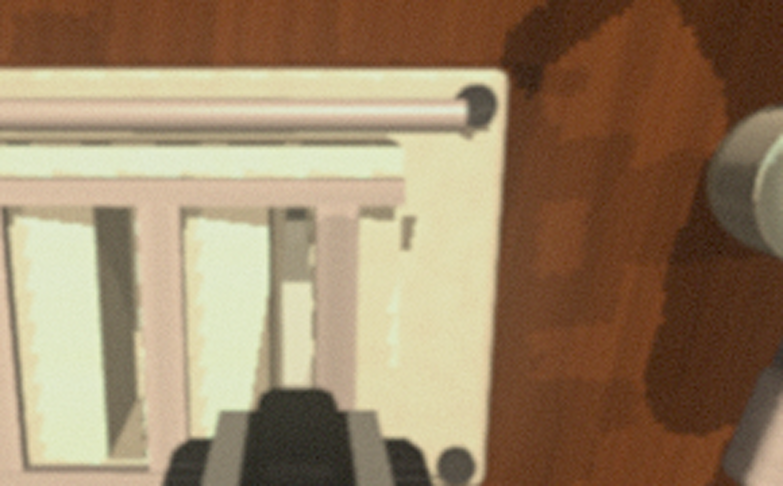

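Request:
{"fn": "arm_command", "kwargs": {"slide": [[0,0,0],[0,0,0],[0,0,0],[0,0,-0.005],[0,0,-0.015],[0,0,-0.025],[0,0,-0.04],[0,0,-0.04]], "angular": [[0,0,0],[0,0,0],[0,0,0],[0,0,0],[0,0,0],[0,0,0],[0,0,0],[0,0,0]], "hand": [0.03,0.03,0.03,0.03,0.03,0.03,0.03,0.03]}}

```text
time: 18.6
tool_pos: [0.6181, -0.0665, 0.2257]
tcp_rot: [-2.062, -2.355, 0.012]
wrist_force: [0.2, -0.6, -0.4]
width: 0.349
```

Run:
```python
from h import *
plan([0.6493,.223,.26],2.70)
im,c=snap('wrist','w15.png')
rows([0.6493,.223,.24],2.70,8)
```

```text
t 18.60 pos [ 0.6181 -0.0665  0.2257] psi 1.703 F [ 0.2 -0.6 -0.4] w 0.349
 tool shift mm (start frame) [283.   68.7 -34.1]  (target frame) [ 95.5 275.  -34.3] turn [ -0.59  -0.6  -57.11]
turn/row [-0.01 -0.01 -7.14] turn tot [ -0.   -0.1 -57.1]
[[0.0355, 0.0081, -0.0006], [0.0342, 0.0125, -0.0006], [0.0324, 0.0166, -0.0006], [0.0301, 0.0205, -0.0006], [0.0273, 0.0241, -0.0006], [0.0241, 0.0273, -0.0006], [0.0205, 0.0301, -0.0006], [0.0166, 0.0324, -0.0006]]
```

View pics/w15.png

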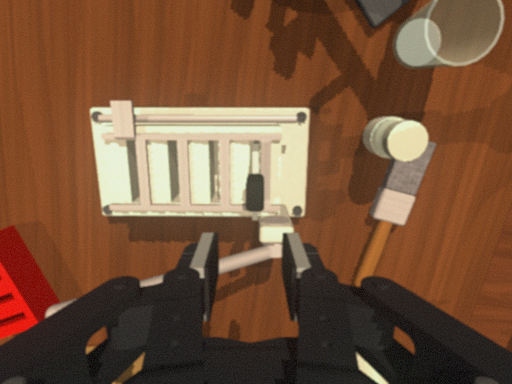

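Request:
{"fn": "arm_command", "kwargs": {"slide": [[0.036,0.008,-0.005],[0.034,0.012,-0.005],[0.032,0.017,-0.002],[0.03,0.02,0],[0.027,0.024,0],[0.024,0.027,0],[0.02,0.03,0],[0.015,0.028,0]], "angular": [[0,0,-7.1],[0,0,-7.1],[0,0,-7.1],[0,0,-7.1],[0,0,-7.1],[0,0,-7.1],[0,0,-7.1],[0,0,-7]], "hand": [0.04,0.04,0.04,0.04,0.04,0.04,0.04,0.04]}}

```text
time: 19.45
tool_pos: [0.6526, 0.2223, 0.2672]
tcp_rot: [0.647, 3.048, 0.009]
wrist_force: [0.4, 0.5, -0.2]
width: 0.469
```

Run:
```python
from h import *
plan([0.6493,.223,.17],2.70)
im,c=snap('wrist','w16.png'); np.savez('w16.npz',**c)
b=cv2.imread('pics/w16.png'); cv2.imwrite("pics/c_w16.png",cv2.resize(b,None,fx=1.56,fy=1.56,interpolation=cv2.INTER_CUBIC))
```

```text
t 19.45 pos [0.6526 0.2223 0.2672] psi 2.723 F [ 0.4  0.5 -0.2] w 0.469
 tool shift mm (start frame) [ 5.6 -1.7 97.1]  (target frame) [ 3.3 -0.7 97.2] turn [0.63 1.37 1.33]
```

View pics/c_w16.png

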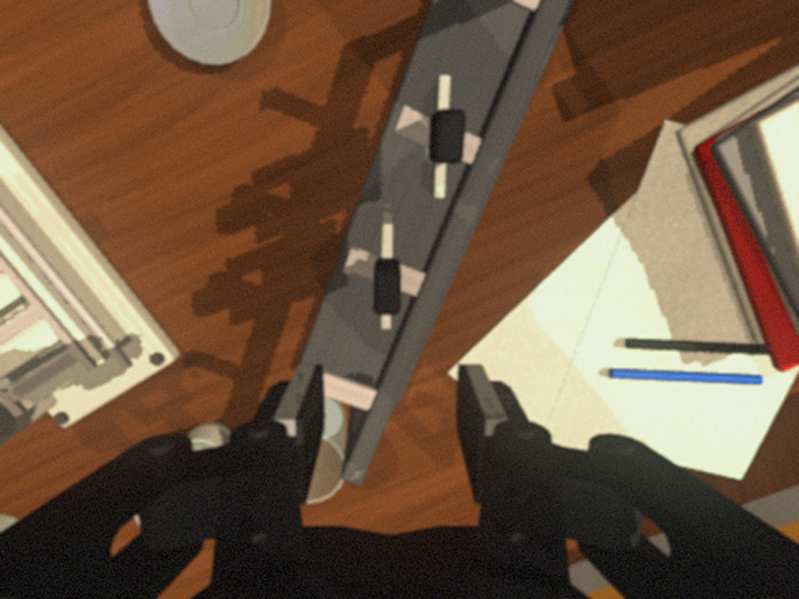

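Run:
```python
from h import *
c=dict(np.load('w16.npz'))
for a,b in(((388,224),(386,329)),((445,75),(440,197))):
    A=ray(c,np.array(a)/1.56,.16)[:2];B=ray(c,np.array(b)/1.56,.16)[:2];d=A-B
    print((A+B)/2,np.hypot(*d),np.arctan2(-d[0],d[1]))
plan([0.6493,.223,.136],2.70)
```

```text
[0.64967991 0.22343289] 0.060278749763986186 1.1322666090931466
[0.59336333 0.27998019] 0.059932110483047196 1.1390331772070486
t 19.50 pos [0.6524 0.2277 0.2674] psi 2.731 F [0.  3.  0.1] w 0.471
 tool shift mm (start frame) [  4.   -7.5 131.2]  (target frame) [  0.8  -5.6 131.4] turn [0.88 1.29 1.78]
```

Request:
{"fn": "arm_command", "kwargs": {"slide": [[0.001,-0.003,0.01],[0,-0.003,0.01],[0,0,0.015],[0,0,0.015],[0,0,0.012],[0,0,0.005],[0,0,0],[0,0,0]], "angular": [[0.4,0.6,0.8],[0.3,0.5,0.8],[0,0,0],[0,0,0],[0,0,0],[0,0,0],[0,0,0],[0,0,0]], "hand": [0.04,0.04,0.04,0.04,0.04,0.04,0.04,0.04]}}

```text
time: 20.3
tool_pos: [0.6485, 0.2186, 0.1938]
tcp_rot: [0.696, 3.063, -0.002]
wrist_force: [0.7, 0.8, 0.1]
width: 0.468
```

Run:
```python
from h import *
plan([0.6495,.2232,.136],2.70)
```

```text
t 20.30 pos [0.6485 0.2186 0.1938] psi 2.695 F [0.7 0.8 0.1] w 0.468
 tool shift mm (start frame) [ 1.1  4.7 57.8]  (target frame) [ 1.   4.6 57.8] turn [-0.05  0.03 -0.3 ]
```

Request:
{"fn": "arm_command", "kwargs": {"slide": [[0.001,0.003,0.004],[0,0.002,0.01],[0,0,0.01],[0,0,0.01],[0,0,0.01],[0,0,0.008],[0,0,0.005],[0,0,0]], "angular": [[0,0,0],[0,0,0],[0,0,0],[0,0,0],[0,0,0],[0,0,0],[0,0,0],[0,0,0]], "hand": [0.04,0.04,0.04,0.04,0.04,0.04,0.04,0.04]}}

```text
time: 21.1
tool_pos: [0.6504, 0.2244, 0.1328]
tcp_rot: [0.695, 3.062, -0.0]
wrist_force: [-0.1, 0.4, -1.1]
width: 0.466
```

Run:
```python
from h import *
plan([0.6495,.2232,.136],2.70)
im,c=snap('wrist','w17.png')
```

```text
t 21.10 pos [0.6504 0.2244 0.1328] psi 2.695 F [-0.1  0.4 -1.1] w 0.466
 tool shift mm (start frame) [ 0.3 -1.5 -3.2]  (target frame) [ 0.3 -1.5 -3.2] turn [ 0.02  0.1  -0.27]
```

View pics/w17.png

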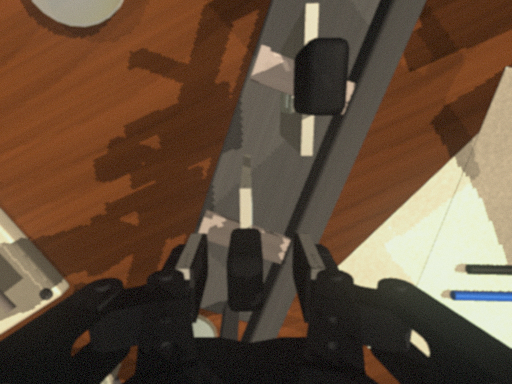

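Handle is at about (245,270), between pads at 205 and 297. Raise 3 mm and close.

Request:
{"fn": "arm_command", "kwargs": {"slide": [[0,-0.001,-0.003],[0,0,0],[0,0,0],[0,0,0],[0,0,0],[0,0,0],[0,0,0],[0,0,0]], "angular": [[0,0,0],[0,0,0],[0,0,0],[0,0,0],[0,0,0],[0,0,0],[0,0,0],[0,0,0]], "hand": [0.04,0,0,0,0,0,0,0]}}

```text
time: 21.95
tool_pos: [0.6513, 0.2237, 0.1385]
tcp_rot: [0.694, 3.059, 0.003]
wrist_force: [-0.0, 0.1, -1.3]
width: 0.153
```

Run:
```python
from h import *
plan([0.6495,.2232,.150],2.70)
```

```text
t 21.95 pos [0.6513 0.2237 0.1385] psi 2.695 F [-0.   0.1 -1.3] w 0.153
 tool shift mm (start frame) [  1.4  -1.2 -11.5]  (target frame) [  1.4  -1.2 -11.5] turn [ 0.15  0.26 -0.28]
```

Request:
{"fn": "arm_command", "kwargs": {"slide": [[0,0,-0.004],[0,0,-0.005],[0,0,-0.004],[0,0,0],[0.003,-0.01,0],[0.003,-0.01,0],[0.003,-0.01,0],[0.003,-0.01,0]], "angular": [[0,0,0],[0,0,0],[0,0,0],[0,0,0],[0,0,0],[0,0,0],[0,0,0],[0,0,0]], "hand": [0,0,0,0,0,0,0,0]}}

```text
time: 22.75
tool_pos: [0.6213, 0.191, 0.1524]
tcp_rot: [0.693, 3.059, 0.002]
wrist_force: [0.8, 0.3, -1.0]
width: 0.153
```

Run:
```python
from h import *
d=-np.array([np.cos(.79),np.sin(.79)])*.055
plan([.6513+d[0],.2237+d[1],.152],2.70)
```

```text
t 22.75 pos [0.6213 0.191  0.1524] psi 2.696 F [ 0.8  0.3 -1. ] w 0.153
 tool shift mm (start frame) [ 5.1 -9.5  0.4]  (target frame) [ 5.1 -9.5  0.4] turn [ 0.14  0.27 -0.22]
```

Request:
{"fn": "arm_command", "kwargs": {"slide": [[0.004,-0.008,0],[0.004,-0.008,0],[0,0,-0.02],[0,0,-0.025],[0,0,-0.025],[0,0,-0.025],[0,0,-0.025],[0,0,-0.02]], "angular": [[0,0,0],[0,0,0],[0,0,2],[0,0,7],[0,0,8],[0,0,8],[0,0,8],[0,0,8]], "hand": [0,0,0,0,0,0,0,0]}}

```text
time: 23.55
tool_pos: [0.597, 0.1739, 0.2907]
tcp_rot: [-1.759, -2.597, 0.011]
wrist_force: [0.2, -0.6, -1.0]
width: 0.155
```

Run:
```python
from h import *
p=np.load('press.npy')
rows([.5388,-.0774,.28],1.704,8)
im,c=snap('wrist','w18.png')
b=cv2.imread('pics/w18.png'); cv2.imwrite("pics/c_w18.png",cv2.resize(b[130:250,200:300],None,fx=5,fy=5,interpolation=cv2.INTER_CUBIC))
```

```text
turn/row [-0.06  0.01  1.77] turn tot [-0.5  0.1 14.1]
[[-0.0265, -0.0184, 0.0015], [-0.027, -0.0176, 0.0015], [-0.0276, -0.0167, 0.0015], [-0.0281, -0.0159, 0.0014], [-0.0285, -0.015, 0.0014], [-0.029, -0.0141, 0.0014], [-0.0294, -0.0132, 0.0014], [-0.0298, -0.0123, 0.0014]]
```

View pics/c_w18.png

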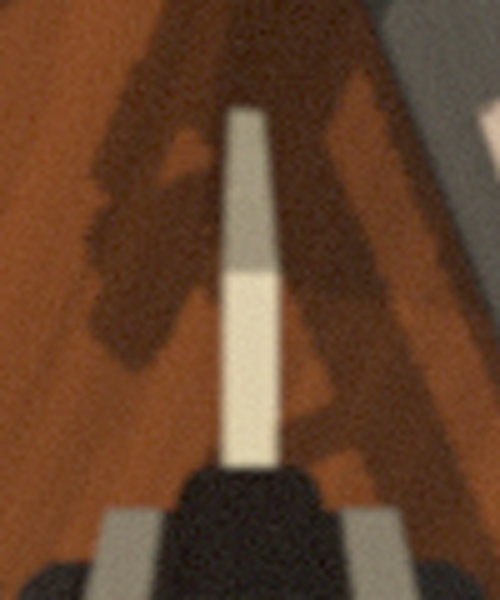

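Request:
{"fn": "arm_command", "kwargs": {"slide": [[-0.027,-0.018,0],[-0.027,-0.018,0],[-0.028,-0.017,0],[-0.028,-0.016,0],[-0.028,-0.015,0.003],[-0.029,-0.014,0.003],[-0.029,-0.013,0.003],[-0.02,-0.01,0.003]], "angular": [[0,0,1.8],[-0.2,0,1.8],[-0.2,0,1.8],[-0.1,0,1.8],[0,0,1.8],[0,0,1.8],[0,0,1.8],[0,0,1.5]], "hand": [0,0,0,0,0,0,0,0]}}

```text
time: 24.4
tool_pos: [0.5371, -0.0725, 0.2795]
tcp_rot: [2.048, 2.374, 0.015]
wrist_force: [0.5, -0.4, -0.9]
width: 0.156
```

Run:
```python
from h import *
plan([.5389,-.0774,.17],1.704)
```

```text
t 24.40 pos [ 0.5371 -0.0725  0.2795] psi 1.718 F [ 0.5 -0.4 -0.9] w 0.156
 tool shift mm (start frame) [ -5.3  -0.2 109.5]  (target frame) [ -5.1   1.2 109.5] turn [ 0.65 -0.08  0.82]
```

Request:
{"fn": "arm_command", "kwargs": {"slide": [[-0.002,0,0.005],[-0.001,0,0.015],[0,0,0.018],[0,0,0.018],[0,0,0.018],[0,0,0.018],[0,0,0.012],[0,0,0.004]], "angular": [[0.3,0,0.4],[0.3,0,0.4],[0,0,0],[0,0,0],[0,0,0],[0,0,0],[0,0,0],[0,0,0]], "hand": [0,0,0,0,0,0,0,0]}}

```text
time: 25.2
tool_pos: [0.5341, -0.0719, 0.1586]
tcp_rot: [-2.05, -2.371, 0.0]
wrist_force: [-0.4, -0.8, -2.0]
width: 0.157
```

Run:
```python
from h import *
plan([.5389,-.0774,.157],1.704)
```

```text
t 25.20 pos [ 0.5341 -0.0719  0.1586] psi 1.716 F [-0.4 -0.8 -2. ] w 0.157
 tool shift mm (start frame) [-6.1  4.   1.6]  (target frame) [-6.1  4.1  1.6] turn [-0.28 -0.3   0.66]
```

Request:
{"fn": "arm_command", "kwargs": {"slide": [[-0.002,0.002,0],[-0.002,0.002,0],[-0.002,0,0],[0,0,0],[0,0,0],[0,0,0],[0,0,0],[0,0,0]], "angular": [[-0.1,-0.1,0.4],[-0.1,-0.1,0.3],[0,-0.1,0],[0,0,0],[0,0,0],[0,0,0],[0,0,0],[0,0,0]], "hand": [0,0,0,0,0,0,0,0]}}

```text
time: 26.0
tool_pos: [0.5418, -0.0775, 0.1615]
tcp_rot: [2.066, 2.361, 0.003]
wrist_force: [0.2, 0.3, -1.1]
width: 0.154
```

Run:
```python
from h import *
plan([.5389,-.0774,.106],1.704)
im,c=snap('wrist','w19.png')
b=cv2.imread('pics/w19.png'); cv2.imwrite("pics/c_w19.png",cv2.resize(b[80:260,140:430],None,fx=2.7,fy=2.7,interpolation=cv2.INTER_CUBIC))
```

```text
t 26.00 pos [ 0.5418 -0.0775  0.1615] psi 1.704 F [ 0.2  0.3 -1.1] w 0.154
 tool shift mm (start frame) [ 0.5 -3.1 55.4]  (target frame) [ 0.4 -2.8 55.5] turn [ 0.22  0.1  -0.  ]
```

View pics/c_w19.png

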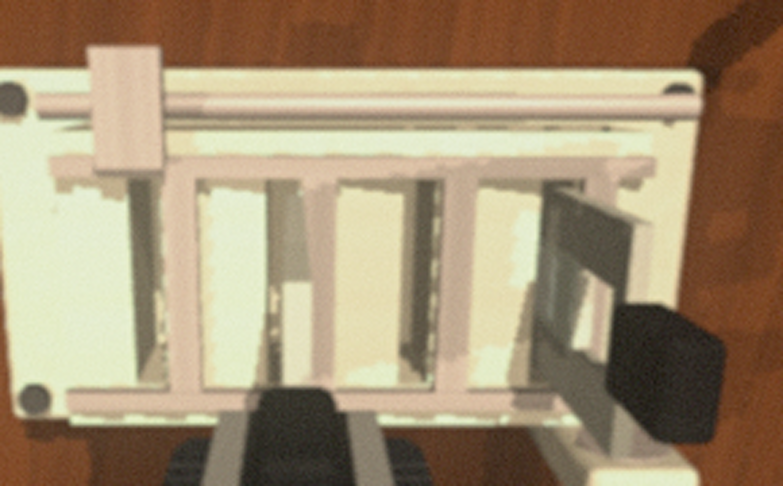

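Request:
{"fn": "arm_command", "kwargs": {"slide": [[0,-0.001,0.003],[0,-0.001,0.003],[0,-0.001,0.003],[0,0,0.003],[0,0,0.003],[0,0,0.003],[0,0,0.003],[0,0,0.002]], "angular": [[0.1,0,0],[0.1,0,0],[0,0,0],[0,0,0],[0,0,0],[0,0,0],[0,0,0],[0,0,0]], "hand": [0,0,0,0,0,0,0,0]}}

```text
time: 26.85
tool_pos: [0.538, -0.0778, 0.1359]
tcp_rot: [2.068, 2.364, -0.003]
wrist_force: [-0.1, -0.3, -0.5]
width: 0.159
```

Run:
```python
from h import *
plan([.5389,-.0774,.106],1.704)
```

```text
t 26.85 pos [ 0.538  -0.0778  0.1359] psi 1.704 F [-0.1 -0.3 -0.5] w 0.159
 tool shift mm (start frame) [ 0.3  1.  29.9]  (target frame) [ 0.3  1.  29.9] turn [-0.06  0.09  0.  ]
```

Entering cleanly. Down the rest.

Request:
{"fn": "arm_command", "kwargs": {"slide": [[0,0.001,0.004],[0,0,0.004],[0,0,0.004],[0,0,0.004],[0,0,0.004],[0,0,0.004],[0,0,0.003],[0,0,0.002]], "angular": [[0,0,0],[0,0,0],[0,0,0],[0,0,0],[0,0,0],[0,0,0],[0,0,0],[0,0,0]], "hand": [0,0,0,0,0,0,0,0]}}

```text
time: 27.65
tool_pos: [0.5398, -0.0777, 0.1058]
tcp_rot: [2.068, 2.363, -0.001]
wrist_force: [-3.7, 2.2, 17.1]
width: 0.16
```

Run:
```python
from h import *
plan([.5389,-.0774,.106],1.704)
```

```text
t 27.65 pos [ 0.5398 -0.0777  0.1058] psi 1.704 F [-3.7  2.2 17.1] w 0.160
 tool shift mm (start frame) [ 0.4 -0.9 -0.2]  (target frame) [ 0.4 -0.9 -0.2] turn [ 0.01  0.09 -0.  ]
```

Request:
{"fn": "arm_command", "kwargs": {"slide": [[0,-0.001,-0.001],[0,0,0],[0,0,0],[0,0,-0.005],[0,0,-0.015],[0,0,-0.025],[0,0,-0.04],[0,0,-0.04]], "angular": [[0,0,0],[0,0,0],[0,0,0],[0,0,0],[0,0,0],[0,0,0],[0,0,0],[0,0,0]], "hand": [0.03,0.03,0.03,0.03,0.03,0.03,0.03,0.03]}}

```text
time: 28.45
tool_pos: [0.5344, -0.0768, 0.2318]
tcp_rot: [-2.063, -2.357, 0.011]
wrist_force: [1.0, -0.2, -0.1]
width: 0.355
```

Run:
```python
from h import *
plan([0.5936,.2795,.25],2.705)
rows([0.5936,.2795,.25],2.705,9)
```

```text
t 28.45 pos [ 0.5344 -0.0768  0.2318] psi 1.704 F [ 1.  -0.2 -0.1] w 0.355
 tool shift mm (start frame) [345.4 105.7 -18.6]  (target frame) [ 97.1 347.9 -18.2] turn [ -0.54  -0.45 -57.36]
turn/row [-0.06 -0.05 -6.37] turn tot [ -0.5  -0.5 -57.4]
[[0.0384, 0.0117, -0.0021], [0.0368, 0.0159, -0.0021], [0.0348, 0.0199, -0.0021], [0.0324, 0.0237, -0.0021], [0.0296, 0.0271, -0.0021], [0.0264, 0.0302, -0.0021], [0.0229, 0.033, -0.0021], [0.0191, 0.0353, -0.0021], [0.015, 0.0372, -0.002]]
```

Request:
{"fn": "arm_command", "kwargs": {"slide": [[0.042,0.013,-0.005],[0.04,0.018,-0.005],[0.038,0.023,0],[0.036,0.027,0],[0.033,0.03,0],[0.029,0.034,0],[0.025,0.036,0],[0.016,0.028,0]], "angular": [[0,0,-7.2],[0,0,-7.2],[0,0,-7.2],[0,0,-7.2],[0,0,-7.2],[0,0,-7.2],[0,0,-7.2],[0,0,-6]], "hand": [0.04,0.04,0.04,0.04,0.04,0.04,0.04,0.04]}}

```text
time: 29.25
tool_pos: [0.5817, 0.2702, 0.266]
tcp_rot: [0.658, 3.051, 0.007]
wrist_force: [0.5, 0.4, 1.3]
width: 0.468
```

Run:
```python
from h import *
plan([0.5936,.2795,.2],2.705)
```

```text
t 29.25 pos [0.5817 0.2702 0.266 ] psi 2.717 F [0.5 0.4 1.3] w 0.468
 tool shift mm (start frame) [-5.8 12.8 66.2]  (target frame) [-6.8 13.5 66. ] turn [0.49 1.07 0.69]
```

Request:
{"fn": "arm_command", "kwargs": {"slide": [[0,0,0],[0,0,0.005],[0,0,0.012],[0,0,0.015],[0,0,0.015],[0,0,0.01],[0,0,0.005],[0,0,0]], "angular": [[0,0,0],[0.2,0.4,0.4],[0.2,0.4,0.3],[0,0,0],[0,0,0],[0,0,0],[0,0,0],[0,0,0]], "hand": [0.04,0.04,0.04,0.04,0.04,0.04,0.04,0.04]}}

```text
time: 30.05
tool_pos: [0.5812, 0.269, 0.1994]
tcp_rot: [0.685, 3.064, -0.002]
wrist_force: [-0.7, -0.1, 0.4]
width: 0.469
```

Run:
```python
from h import *
plan([0.5936,.2795,.136],2.705)
im,c=snap('wrist','w20.png'); np.savez('w20.npz',**c)
b=cv2.imread('pics/w20.png'); cv2.imwrite("pics/c_w20.png",cv2.resize(b,None,fx=1.56,fy=1.56,interpolation=cv2.INTER_CUBIC))
```

```text
t 30.05 pos [0.5812 0.269  0.1994] psi 2.702 F [-0.7 -0.1  0.4] w 0.469
 tool shift mm (start frame) [-6.5 14.8 63.4]  (target frame) [-6.7 14.8 63.4] turn [-0.03  0.15 -0.18]
```

View pics/c_w20.png

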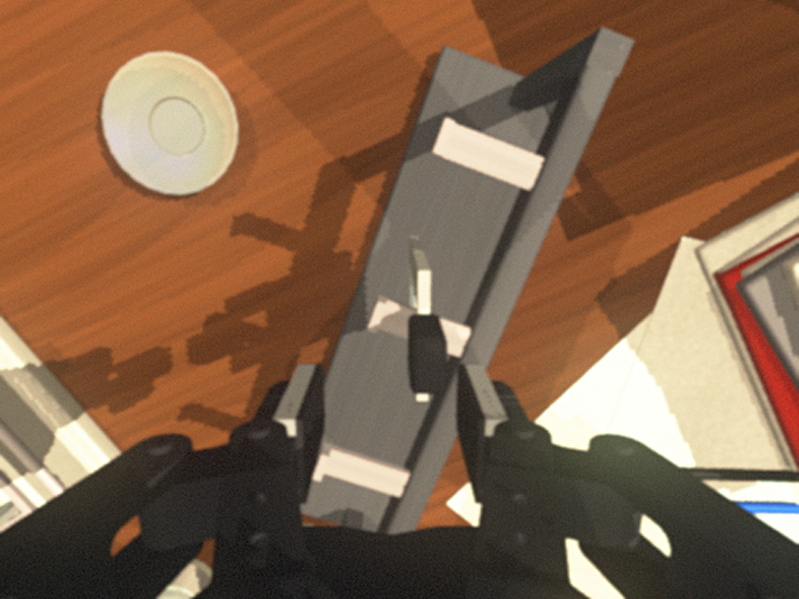

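Request:
{"fn": "arm_command", "kwargs": {"slide": [[-0.003,0.006,0],[-0.003,0.006,0],[-0.001,0.003,0.006],[0,0,0.012],[0,0,0.015],[0,0,0.014],[0,0,0.009],[0,0,0.002]], "angular": [[0,0,0],[0,0,0],[0,0,0],[0,0,0],[0,0,0],[0,0,0],[0,0,0],[0,0,0]], "hand": [0.04,0.04,0.04,0.04,0.04,0.04,0.04,0.04]}}

```text
time: 30.9
tool_pos: [0.5966, 0.2815, 0.1384]
tcp_rot: [0.683, 3.061, 0.002]
wrist_force: [-0.7, -0.2, -0.6]
width: 0.467
```

Run:
```python
from h import *
plan([0.5936,.2795,.136],2.705)
im,c=snap('wrist','w21.png')
```

```text
t 30.90 pos [0.5966 0.2815 0.1384] psi 2.702 F [-0.7 -0.2 -0.6] w 0.467
 tool shift mm (start frame) [ 1.9 -3.1  2.4]  (target frame) [ 1.9 -3.1  2.4] turn [ 0.12  0.28 -0.15]
```

View pics/w21.png

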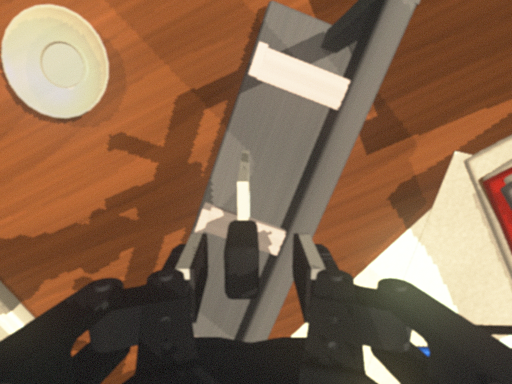

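Request:
{"fn": "arm_command", "kwargs": {"slide": [[0.001,-0.002,0.001],[0.001,-0.001,0.001],[0,0,0],[0,0,0],[0,0,0],[0,0,0],[0,0,0],[0,0,0]], "angular": [[0,0.1,0],[0,0.1,0],[0,0,0],[0,0,0],[0,0,0],[0,0,0],[0,0,0],[0,0,0]], "hand": [0.04,0,0,0,0,0,0,0]}}

```text
time: 31.75
tool_pos: [0.5938, 0.2795, 0.1377]
tcp_rot: [0.684, 3.063, 0.005]
wrist_force: [0.8, -0.1, -1.9]
width: 0.156
```

Run:
```python
from h import *
plan([0.5936,.2795,.152],2.705)
```

```text
t 31.75 pos [0.5938 0.2795 0.1377] psi 2.702 F [ 0.8 -0.1 -1.9] w 0.156
 tool shift mm (start frame) [  0.2  -0.  -14.3]  (target frame) [  0.2  -0.1 -14.3] turn [ 0.2   0.14 -0.16]
```

Request:
{"fn": "arm_command", "kwargs": {"slide": [[0,0,-0.004],[0,0,-0.005],[0,0,-0.004],[0,0,0],[0.003,-0.01,0],[0.003,-0.01,0],[0.003,-0.01,0],[0.003,-0.01,0]], "angular": [[0,0,0],[0,0,0],[0,0,0],[0,0,0],[0,0,0],[0,0,0],[0,0,0],[0,0,0]], "hand": [0,0,0,0,0,0,0,0]}}

```text
time: 32.55
tool_pos: [0.5642, 0.2466, 0.1518]
tcp_rot: [0.683, 3.063, 0.005]
wrist_force: [-0.2, 0.3, -1.3]
width: 0.159
```

Run:
```python
from h import *
d=-np.array([np.cos(.79),np.sin(.79)])*.055
plan([.5938+d[0],.2795+d[1],.152],2.70)
```

```text
t 32.55 pos [0.5642 0.2466 0.1518] psi 2.703 F [-0.2  0.3 -1.3] w 0.159
 tool shift mm (start frame) [ 5.6 -9.4 -0.3]  (target frame) [ 5.6 -9.5 -0.2] turn [0.2  0.15 0.18]
```

Request:
{"fn": "arm_command", "kwargs": {"slide": [[0.004,-0.008,0],[0.004,-0.008,0],[0,0,-0.02],[0,0,-0.025],[0,0,-0.025],[0,0,-0.025],[0,0,-0.025],[0,0,-0.02]], "angular": [[0,0,0],[0,0,0],[0,0,2],[0,0,7],[0,0,8],[0,0,8],[0,0,8],[0,0,8]], "hand": [0,0,0,0,0,0,0,0]}}

```text
time: 33.35
tool_pos: [0.5402, 0.2288, 0.2902]
tcp_rot: [-1.749, -2.603, 0.011]
wrist_force: [0.1, 0.1, -1.7]
width: 0.159
```

Run:
```python
from h import *
rows([.4973,-.083,.28],1.704,9)
im,c=snap('wrist','w22.png')
b=cv2.imread('pics/w22.png'); cv2.imwrite("pics/c_w22.png",cv2.resize(b[130:250,200:300],None,fx=5,fy=5,interpolation=cv2.INTER_CUBIC))
```

```text
turn/row [-0.06  0.    1.62] turn tot [-0.5  0.  14.6]
[[-0.0303, -0.0175, 0.0013], [-0.0308, -0.0166, 0.0013], [-0.0312, -0.0158, 0.0012], [-0.0316, -0.0149, 0.0012], [-0.0321, -0.014, 0.0012], [-0.0324, -0.0131, 0.0012], [-0.0328, -0.0121, 0.0012], [-0.0331, -0.0112, 0.0012], [-0.0334, -0.0103, 0.0011]]
```

View pics/c_w22.png

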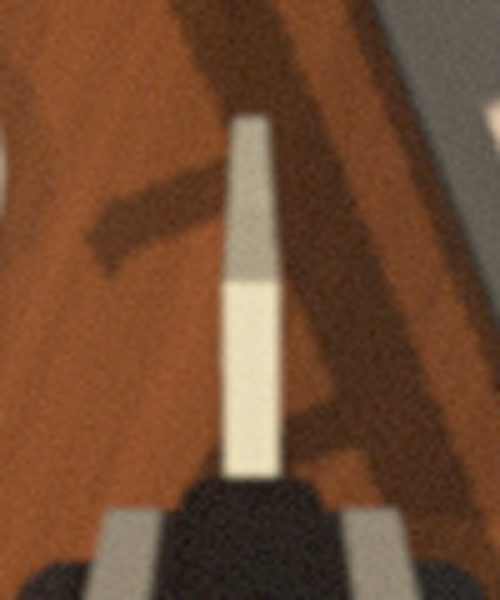

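Request:
{"fn": "arm_command", "kwargs": {"slide": [[-0.033,-0.019,0],[-0.033,-0.018,0],[-0.034,-0.018,0],[-0.034,-0.017,0],[-0.035,-0.016,0.003],[-0.035,-0.015,0.003],[-0.036,-0.014,0.003],[-0.026,-0.009,0.003]], "angular": [[0,0,1.8],[-0.2,0,1.8],[-0.2,0,1.8],[-0.1,0,1.8],[0,0,1.9],[0,0,1.9],[0,0,1.9],[0,0,1.9]], "hand": [0,0,0,0,0,0,0,0]}}

```text
time: 34.2
tool_pos: [0.491, -0.0679, 0.2784]
tcp_rot: [2.052, 2.372, 0.017]
wrist_force: [1.3, -0.2, -2.2]
width: 0.159
```

Run:
```python
from h import *
plan([.4972,-.082,.17],1.704)
```

```text
t 34.20 pos [ 0.491  -0.0679  0.2784] psi 1.715 F [ 1.3 -0.2 -2.2] w 0.159
 tool shift mm (start frame) [-15.2   2.9 108.4]  (target frame) [-14.8   4.3 108.4] turn [ 0.66 -0.18  0.65]
```

Request:
{"fn": "arm_command", "kwargs": {"slide": [[-0.003,0.002,0.005],[-0.003,0.002,0.015],[-0.002,0.001,0.018],[0,0,0.018],[0,0,0.018],[0,0,0.015],[0,0,0.008],[0,0,0.002]], "angular": [[0.2,-0.1,0.5],[0.2,-0.1,0.4],[0.1,0,0.2],[0,0,0],[0,0,0],[0,0,0],[0,0,0],[0,0,0]], "hand": [0,0,0,0,0,0,0,0]}}

```text
time: 35.0
tool_pos: [0.4937, -0.0732, 0.1665]
tcp_rot: [-2.062, -2.364, 0.001]
wrist_force: [-1.0, 0.5, -0.4]
width: 0.154
```

Run:
```python
from h import *
plan([.4972,-.082,.16],1.704)
```

```text
t 35.00 pos [ 0.4937 -0.0732  0.1665] psi 1.707 F [-1.   0.5 -0.4] w 0.154
 tool shift mm (start frame) [-9.3  2.3  6.4]  (target frame) [-9.2  2.3  6.5] turn [-0.21 -0.15  0.18]
```

Request:
{"fn": "arm_command", "kwargs": {"slide": [[-0.003,0.001,0],[-0.003,0.001,0],[-0.002,0,0.001],[-0.001,0,0.001],[0,0,0.001],[0,0,0],[0,0,0],[0,0,0]], "angular": [[-0.1,-0.1,0.1],[0,0,0.1],[0,0,0],[0,0,0],[0,0,0],[0,0,0],[0,0,0],[0,0,0]], "hand": [0,0,0,0,0,0,0,0]}}

```text
time: 35.8
tool_pos: [0.4996, -0.0824, 0.166]
tcp_rot: [2.065, 2.364, 0.003]
wrist_force: [0.2, 1.4, -0.7]
width: 0.158
```

Run:
```python
from h import *
plan([.4972,-.082,.106],1.704)
im,c=snap('wrist','w23.png')
b=cv2.imread('pics/w23.png'); cv2.imwrite("pics/c_w23.png",cv2.resize(b[80:260,140:430],None,fx=2.7,fy=2.7,interpolation=cv2.INTER_CUBIC))
```

```text
t 35.80 pos [ 0.4996 -0.0824  0.166 ] psi 1.705 F [ 0.2  1.4 -0.7] w 0.158
 tool shift mm (start frame) [ 0.8 -2.5 60. ]  (target frame) [ 0.7 -2.3 60. ] turn [0.2  0.06 0.08]
```

View pics/c_w23.png

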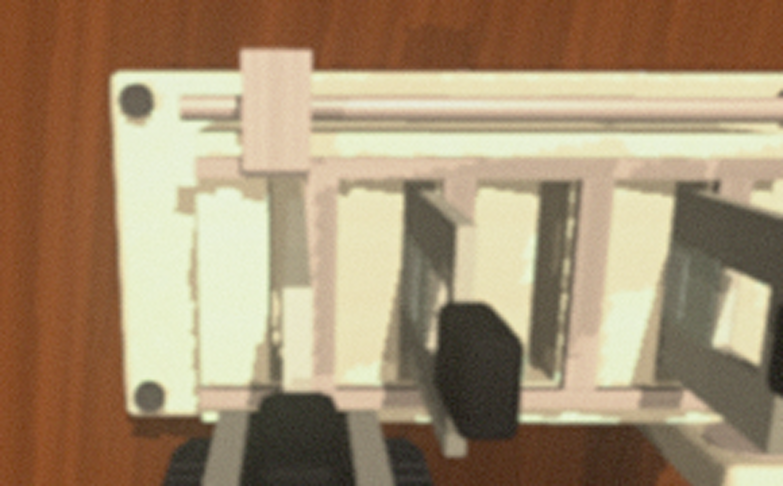

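Request:
{"fn": "arm_command", "kwargs": {"slide": [[0,-0.001,0.004],[0,-0.001,0.004],[0,0,0.004],[0,0,0.003],[0,0,0.003],[0,0,0.003],[0,0,0.003],[0,0,0.002]], "angular": [[0.1,0,0],[0.1,0,0],[0,0,0],[0,0,0],[0,0,0],[0,0,0],[0,0,0],[0,0,0]], "hand": [0,0,0,0,0,0,0,0]}}

```text
time: 36.65
tool_pos: [0.497, -0.0825, 0.1372]
tcp_rot: [-2.066, -2.366, 0.002]
wrist_force: [1.0, 0.4, -1.6]
width: 0.16
```

Run:
```python
from h import *
plan([.4972,-.082,.106],1.704)
```

```text
t 36.65 pos [ 0.497  -0.0825  0.1372] psi 1.706 F [ 1.   0.4 -1.6] w 0.160
 tool shift mm (start frame) [ 0.5  0.3 31.2]  (target frame) [ 0.5  0.2 31.2] turn [-0.07  0.03  0.1 ]
```

Request:
{"fn": "arm_command", "kwargs": {"slide": [[0,0,0.004],[0,0,0.004],[0,0,0.004],[0,0,0.004],[0,0,0.004],[0,0,0.004],[0,0,0.003],[0,0,0.003]], "angular": [[0,0,0],[0,0,0],[0,0,0],[0,0,0],[0,0,0],[0,0,0],[0,0,0],[0,0,0]], "hand": [0,0,0,0,0,0,0,0]}}

```text
time: 37.45
tool_pos: [0.4972, -0.0826, 0.1047]
tcp_rot: [-2.067, -2.366, 0.002]
wrist_force: [-1.1, 2.0, 29.2]
width: 0.154
```

Run:
```python
from h import *
plan([.4972,-.082,.106],1.704)
```

```text
t 37.45 pos [ 0.4972 -0.0826  0.1047] psi 1.706 F [-1.1  2.  29.2] w 0.154
 tool shift mm (start frame) [ 0.5  0.1 -1.3]  (target frame) [ 0.5  0.1 -1.3] turn [-0.05  0.04  0.09]
```

Request:
{"fn": "arm_command", "kwargs": {"slide": [[0,0,-0.001],[0,0,0],[0,0,0],[0,0,-0.005],[0,0,-0.015],[0,0,-0.025],[0,0,-0.04],[0,0,-0.04]], "angular": [[0,0,0],[0,0,0],[0,0,0],[0,0,0],[0,0,0],[0,0,0],[0,0,0],[0,0,0]], "hand": [0.024,0.024,0.024,0.024,0.024,0.024,0.024,0.024]}}

```text
time: 38.25
tool_pos: [0.493, -0.0815, 0.2294]
tcp_rot: [-2.06, -2.358, 0.011]
wrist_force: [-0.8, -0.6, -0.9]
width: 0.281
```

Run:
```python
from h import *
c=dict(np.load('w10.npz')); p=np.load('press.npy')
R=Ro.from_euler('z',p[2])
for px in [(283,288),(285,394),(284,341),(502,240)]:
    X=ray(c,np.array(px)/1.56,.193 if px[0]<400 else .08); print(px,X,R.inv().apply(X-[p[0],p[1],0]))
print('grip pred if hinge (.085,-.112)',R.apply([.085-.165,-.112,.193])+[p[0],p[1],0])
plan([.47,-.16,.3],1.704)
im,c=snap('wrist','w24.png');np.savez('w24.npz',**c)
b=cv2.imread('pics/w24.png'); cv2.imwrite("pics/c_w24.png",cv2.resize(b,None,fx=1.56,fy=1.56,interpolation=cv2.INTER_CUBIC))
im,c=snap('scene','s24.png')
b=cv2.imread('pics/s24.png'); cv2.imwrite("pics/c_s24.png",cv2.resize(b[150:270,190:310],None,fx=5,fy=5,interpolation=cv2.INTER_CUBIC))
```

```text
(283, 288) [ 0.4929411  -0.17540985  0.193     ] [-0.07959071 -0.09207141  0.193     ]
(285, 394) [ 0.50034965 -0.25052546  0.193     ] [-0.08218857 -0.16750677  0.193     ]
(284, 341) [ 0.49653743 -0.21187317  0.193     ] [-0.08085179 -0.12868995  0.193     ]
(502, 240) [ 0.65814263 -0.13804     0.08      ] [ 0.08910338 -0.07689403  0.08      ]
grip pred if hinge (.085,-.112) [ 0.49517288 -0.1952173   0.193     ]
t 38.25 pos [ 0.493  -0.0815  0.2294] psi 1.706 F [-0.8 -0.6 -0.9] w 0.281
 tool shift mm (start frame) [-74.4 -34.2 -70.5]  (target frame) [-74.7 -33.2 -70.6] turn [-0.73 -0.2   0.09]
```

View pics/c_w24.png

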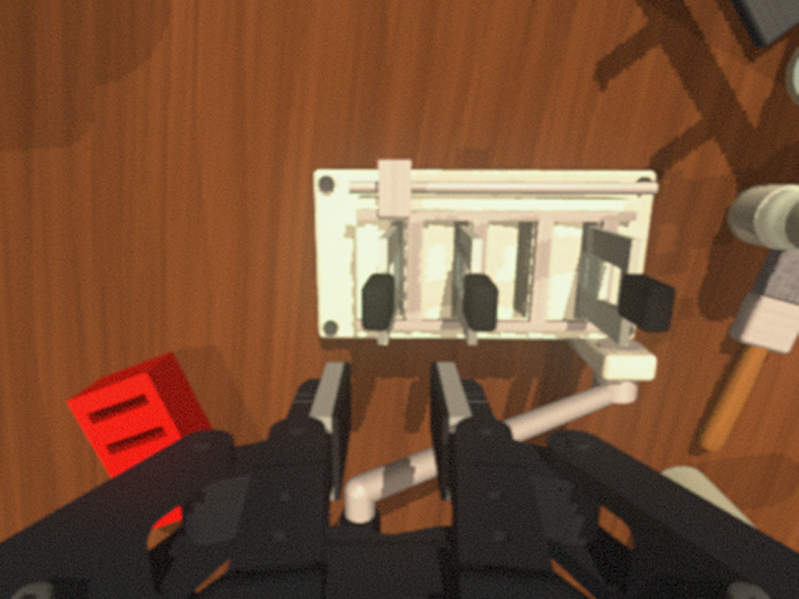

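View pics/c_s24.png

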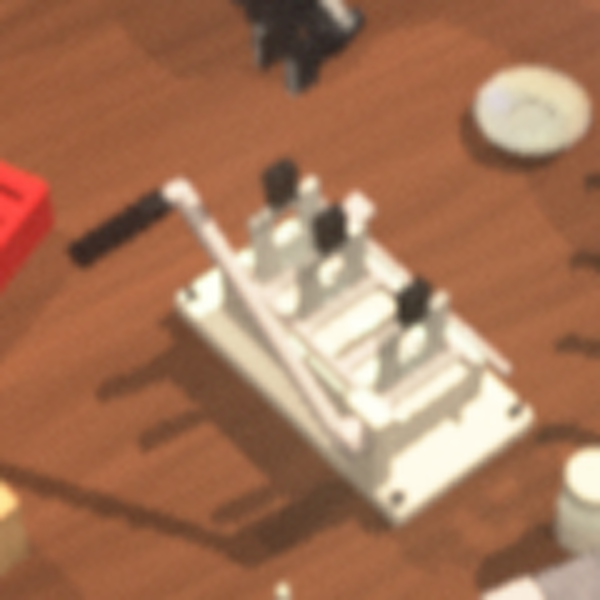

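Run:
```python
from h import *
p=np.load('press.npy'); R=Ro.from_euler('z',p[2])
T=R.apply([-.0805,-.132,0])+[p[0],p[1],0]; print(T)
plan([T[0],T[1],.235],1.704)
```

```text
[ 0.4973242  -0.21510755  0.        ]
t 38.35 pos [ 0.4978 -0.0826  0.2356] psi 1.706 F [1.3 1.4 0.8] w 0.278
 tool shift mm (start frame) [-131.3  -18.2    0.8]  (target frame) [-131.3  -18.     0.6] turn [-0.    0.06  0.09]
```

Request:
{"fn": "arm_command", "kwargs": {"slide": [[-0.02,-0.002,-0.005],[-0.022,-0.003,0],[-0.022,-0.003,0],[-0.022,-0.003,0],[-0.018,-0.003,0],[-0.012,-0.002,0],[-0.006,-0.001,0],[-0.002,0,0]], "angular": [[0,0,0],[0,0,0],[0,0,0],[0,0,0],[0,0,0],[0,0,0],[0,0,0],[0,0,0]], "hand": [0.045,0.045,0.045,0.045,0.045,0.045,0.045,0.045]}}

```text
time: 39.15
tool_pos: [0.4989, -0.2115, 0.2443]
tcp_rot: [2.06, 2.364, 0.005]
wrist_force: [-0.4, 1.0, 0.3]
width: 0.528
```

Run:
```python
from h import *
plan([.4973,-.2151,.146],1.704)
im,c=snap('wrist','w25.png');np.savez('w25.npz',**c)
b=cv2.imread('pics/w25.png'); cv2.imwrite("pics/c_w25.png",cv2.resize(b,None,fx=1.56,fy=1.56,interpolation=cv2.INTER_CUBIC))
```

```text
t 39.15 pos [ 0.4989 -0.2115  0.2443] psi 1.708 F [-0.4  1.   0.3] w 0.528
 tool shift mm (start frame) [-3.1 -2.7 98.3]  (target frame) [-3.4 -2.1 98.3] turn [0.37 0.17 0.23]
```

View pics/c_w25.png

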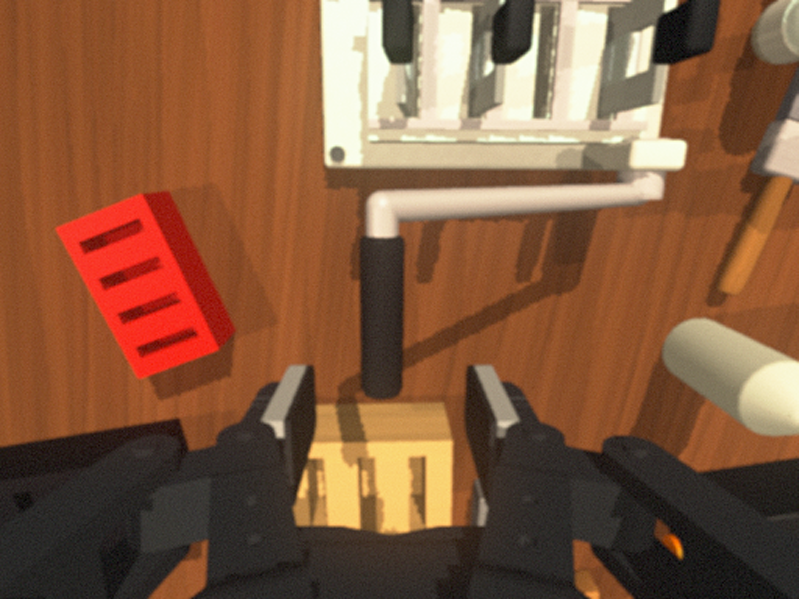

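Run:
```python
from h import *
c=dict(np.load('w25.npz')); p=np.load('press.npy'); R=Ro.from_euler('z',p[2])
for px in [(382,237),(382,393)]:
    X=ray(c,np.array(px)/1.56,.193); print(px,X,R.inv().apply(X-[p[0],p[1],0]))
```

```text
(382, 237) [ 0.49088716 -0.17575426  0.193     ] [-0.08167216 -0.09214097  0.193     ]
(382, 393) [ 0.50072544 -0.24931066  0.193     ] [-0.08165531 -0.16635239  0.193     ]
```

Request:
{"fn": "arm_command", "kwargs": {"slide": [[-0.001,-0.001,0.008],[-0.001,-0.001,0.012],[0,0,0.015],[0,0,0.015],[0,0,0.015],[0,0,0.014],[0,0,0.01],[0,0,0.006]], "angular": [[0.2,0,0.1],[0.2,0,0.1],[0,0,0],[0,0,0],[0,0,0],[0,0,0],[0,0,0],[0,0,0]], "hand": [0.045,0.045,0.045,0.045,0.045,0.045,0.045,0.045]}}

```text
time: 40.0
tool_pos: [0.4955, -0.2095, 0.1387]
tcp_rot: [-2.061, -2.367, 0.005]
wrist_force: [-0.0, 0.7, -0.4]
width: 0.53
```

Run:
```python
from h import *
plan([.4973,-.2151,.146],1.704)
im,c=snap('wrist','w26.png');np.savez('w26.npz',**c)
b=cv2.imread('pics/w26.png'); cv2.imwrite("pics/c_w26.png",cv2.resize(b,None,fx=1.56,fy=1.56,interpolation=cv2.INTER_CUBIC))
```

```text
t 40.00 pos [ 0.4955 -0.2095  0.1387] psi 1.709 F [-0.   0.7 -0.4] w 0.530
 tool shift mm (start frame) [-5.8  0.9 -7.3]  (target frame) [-5.8  1.  -7.3] turn [-0.26 -0.03  0.26]
```

View pics/c_w26.png

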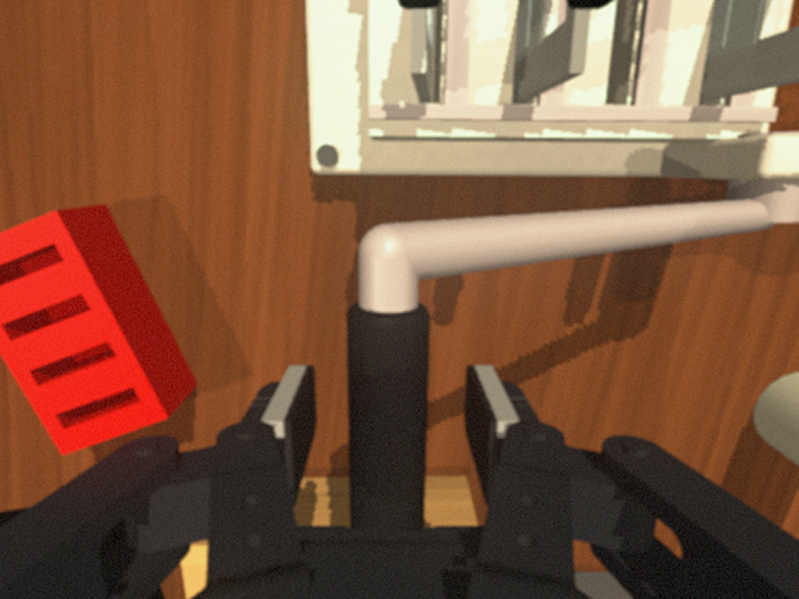

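Request:
{"fn": "arm_command", "kwargs": {"slide": [[-0.002,0,-0.002],[-0.001,0,0],[0,0,0],[0,0,0],[0,0,0],[0,0,0],[0,0,0],[0,0,0]], "angular": [[0,0,0],[0,0,0],[0,0,0],[0,0,0],[0,0,0],[0,0,0],[0,0,0],[0,0,0]], "hand": [0.045,0,0,0,0,0,0,0], "squeeze": 60}}

```text
time: 40.85
tool_pos: [0.4952, -0.2127, 0.1406]
tcp_rot: [-2.06, -2.365, 0.006]
wrist_force: [0.2, -0.0, -2.7]
width: 0.217
```

Run:
```python
from h import *
plan([.4965,-.2151,.146],1.704)
for th in np.arange(0,.81,.1): print(round(th,2), (-.2*np.cos(.6-th)+.2*np.cos(.6))*1000, (.2*np.sin(.6-th)-.2*np.sin(.6))*1000)
```

```text
t 40.85 pos [ 0.4952 -0.2127  0.1406] psi 1.708 F [ 0.2 -0.  -2.7] w 0.217
 tool shift mm (start frame) [-2.5  0.9 -5.4]  (target frame) [-2.5  0.9 -5.4] turn [-0.35 -0.07  0.24]
0.0 0.0 0.0
0.1 -10.449389396138875 -17.04338695816647
0.2 -19.14507581864136 -35.04482621727698
0.3 -26.000174843185537 -53.824453346739176
0.4 -30.946192586312648 -73.19462851999484
0.5 -33.933710073669495 -92.96181134964145
0.6 -34.93287701806433 -112.9284946790071
0.7 -33.93371007366947 -132.8951780083727
0.8 -30.946192586312648 -152.6623608380193
```

Request:
{"fn": "arm_command", "kwargs": {"slide": [[0,-0.005,0.008],[0,-0.005,0.009],[0,-0.005,0.009],[0,-0.004,0.009],[0,-0.004,0.009],[0,-0.003,0.01],[0,-0.003,0.01],[0,-0.002,0.01]], "angular": [[-0.2,0,0.1],[0,0,0.1],[0,0,0],[0,0,0],[0,0,0],[0,0,0],[0,0,0],[0,0,0]], "hand": [0,0,0,0,0,0,0,0]}}

```text
time: 41.65
tool_pos: [0.4701, -0.2163, 0.0826]
tcp_rot: [2.063, 2.355, 0.016]
wrist_force: [-8.2, 2.3, 10.9]
width: 0.216
```

```bash
cat >> h.py <<'E'
def lever():
    s=bot.read_state(); d=np.array(s['tool_pos'])-L0; R=Ro.from_euler('z',.133)
    l=R.inv().apply(d)*1000; th=.6-np.arcsin(np.clip((112.93+l[2])/200,-1,1))
    R2=Ro.from_rotvec(s['tcp_rot']); a=(R2.inv()*toolR(1.704)).as_rotvec(degrees=True)
    print('t',s['time'],'press dx,dy,dz',l.round(1),'theta(z) %.3f'%th,'dx expected %.1f'%((-200*np.cos(.6-th)+200*np.cos(.6))),'F',R.inv().apply(s['wrist_force']).round(1),'w %.3f'%s['width'],'turn',a.round(2))
L0=np.array([.4952,-.2127,.1406])
E
python3 -c "
from h import *
lever()"
```

```text
t 41.65 press dx,dy,dz [-25.3  -0.2 -58. ] theta(z) 0.322 dx expected -27.3 F [-7.8  3.3 10.9] w 0.216 turn [ 0.83  0.07 -0.08]
```

Request:
{"fn": "arm_command", "kwargs": {"slide": [[0,-0.003,0.01],[0,-0.003,0.01],[0,-0.002,0.01],[0,-0.002,0.01],[0,-0.001,0.01],[0,0,0.01],[0,0,0.01],[0,0,0.01]], "angular": [[0.2,0,0],[0.2,0,0],[0.2,0,0],[0,0,0],[0,0,0],[0,0,0],[0,0,0],[0,0,0]], "hand": [0,0,0,0,0,0,0,0]}}

```text
time: 42.45
tool_pos: [0.4617, -0.2174, 0.0146]
tcp_rot: [2.068, 2.354, 0.012]
wrist_force: [-6.3, 3.8, 12.5]
width: 0.216
```

```bash
python3 -c "
from h import *
lever()"
```

```text
t 42.45 press dx,dy,dz [ -33.8   -0.3 -126. ] theta(z) 0.665 dx expected -34.5 F [-5.7  4.6 12.5] w 0.216 turn [ 0.66  0.07 -0.23]
```

Request:
{"fn": "arm_command", "kwargs": {"slide": [[0,0,0.006],[0,0.001,0.006],[0,0.001,0.005],[0,0.001,0.004],[0,0.001,0.003],[0,0,0.003],[0,0,0.002],[0,0,0.002]], "angular": [[0.2,0,0],[0.2,0,0],[0,0,0],[0,0,0],[0,0,0],[0,0,0],[0,0,0],[0,0,0]], "hand": [0,0,0,0,0,0,0,0]}}

```text
time: 43.25
tool_pos: [0.4629, -0.2171, -0.0073]
tcp_rot: [-2.074, -2.359, -0.002]
wrist_force: [-7.6, 3.6, 12.5]
width: 0.21
```

```bash
python3 -c "
from h import *
lever()"
```

```text
t 43.25 press dx,dy,dz [-3.260e+01 -1.000e-01 -1.479e+02] theta(z) 0.776 dx expected -31.8 F [-7.1  4.6 12.5] w 0.210 turn [ 0.02 -0.07 -0.28]
```

Request:
{"fn": "arm_command", "kwargs": {"slide": [[0,0,0.003],[0,0,0.003],[0,0,0.003],[0,0,0.003],[0,0,0.002],[0,0,0.002],[0,0,0.002],[0,0,0.002]], "angular": [[0,0,0],[0,0,0],[0,0,0],[0,0,0],[0,0,0],[0,0,0],[0,0,0],[0,0,0]], "hand": [0,0,0,0,0,0,0,0]}}

```text
time: 44.05
tool_pos: [0.4644, -0.2169, -0.0159]
tcp_rot: [2.075, 2.357, 0.007]
wrist_force: [-5.6, 3.5, 10.7]
width: 0.216
```

```bash
python3 -c "
from h import *
lever()
im,c=snap('wrist','w27.png')
snap('scene','s27.png')
b=cv2.imread('pics/s27.png'); cv2.imwrite('pics/c_s27.png',cv2.resize(b[150:270,190:310],None,fx=5,fy=5,interpolation=cv2.INTER_CUBIC))
"
```

```text
t 44.05 press dx,dy,dz [-3.110e+01 -1.000e-01 -1.565e+02] theta(z) 0.820 dx expected -30.1 F [-5.1  4.2 10.7] w 0.216 turn [ 0.25 -0.12 -0.35]
```

View pics/w27.png

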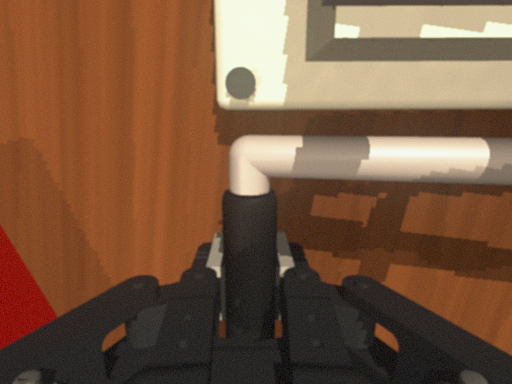

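View pics/c_s27.png

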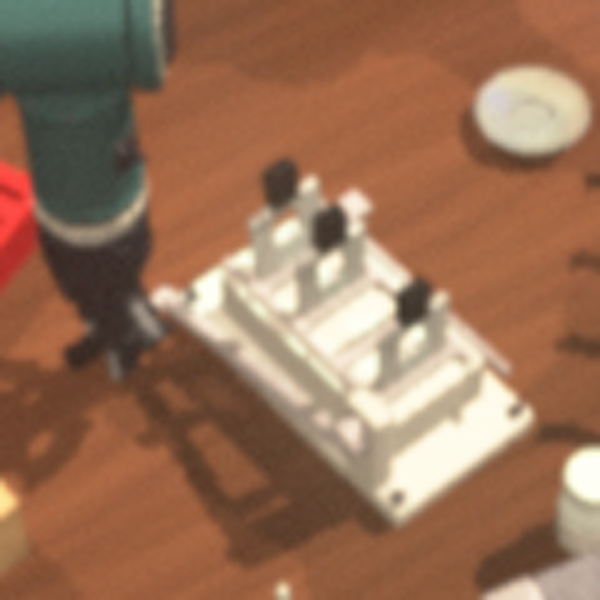

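Request:
{"fn": "arm_command", "kwargs": {"slide": [[0,0,0.002],[0,0,0.002],[0,0,0.002],[0,0,0.002],[0,0,0.002],[0,0,0.002],[0,0,0.002],[0,0,0.002]], "angular": [[0,0,0],[0,0,0],[0,0,0],[0,0,0],[0,0,0],[0,0,0],[0,0,0],[0,0,0]], "hand": [0,0,0,0,0,0,0,0]}}

```text
time: 44.95
tool_pos: [0.4653, -0.2167, -0.0196]
tcp_rot: [2.075, 2.355, 0.012]
wrist_force: [-7.3, 3.0, 12.7]
width: 0.214
```

```bash
python3 -c "
from h import *
lever()"
```

```text
t 44.95 press dx,dy,dz [ -30.1   -0.  -160.2] theta(z) 0.838 dx expected -29.3 F [-6.9  3.9 12.7] w 0.214 turn [ 0.45 -0.18 -0.42]
```

```bash
python3 -c "
from h import *
p=np.load('press.npy'); R=Ro.from_euler('z',p[2]); c=bot.get_calibration('scene')
snap('scene','s28.png')
b=cv2.imread('pics/s28.png'); cv2.imwrite('pics/c_s28.png',cv2.resize(b[180:240,200:270],None,fx=10,fy=10,interpolation=cv2.INTER_CUBIC))
for th in (0,.6,.7,.74,.8,.85,.9):
    X=R.apply([.0845-.2*np.cos(.6-th),-.085,.08+.2*np.sin(.6-th)])+[p[0],p[1],0]; q=proj(c,X); print(th,q,(q-[200,180])*10)
"
```

```text
0 [223.80620197 188.43939126] [238.06201965  84.39391262]
0.6 [219.82495349 203.01401345] [198.2495349  230.14013449]
0.7 [220.39448513 206.59631151] [203.94485133 265.96311506]
0.74 [220.71338304 208.09666057] [207.13383043 280.9666057 ]
0.8 [221.28642494 210.41228923] [212.86424941 304.1228923 ]
0.85 [221.84867017 212.39679928] [218.48670171 323.9679928 ]
0.9 [222.48582569 214.42647632] [224.85825687 344.26476321]
```

View pics/c_s28.png

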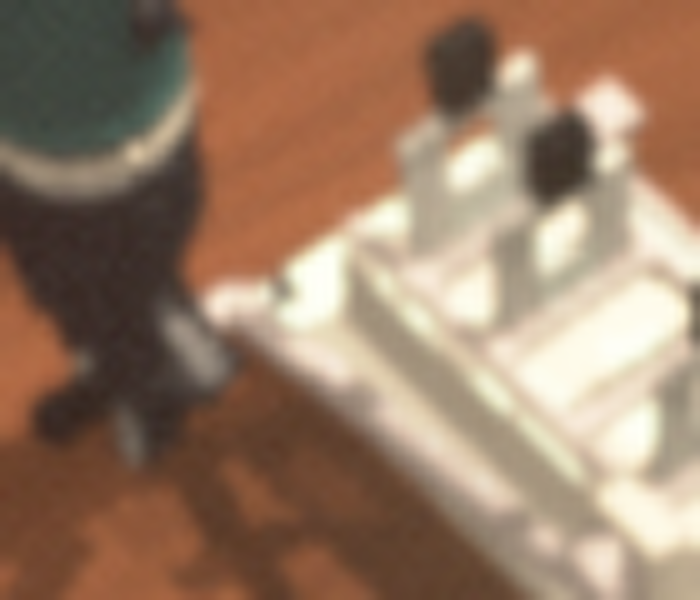

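Request:
{"fn": "arm_command", "kwargs": {"slide": [[0,0,0.001],[0,0,0.001],[0,0,0.001],[0,0,0.001],[0,0,-0.002],[0,-0.001,-0.005],[0,-0.001,-0.006],[0,-0.001,-0.006]], "angular": [[0,0,0],[0,0,0],[0,0,0],[0.2,0,0],[0.2,0,0],[0,0,-0.2],[0,0,-0.2],[0,0,0]], "hand": [0,0,0,0,0,0,0,0]}}

```text
time: 45.8
tool_pos: [0.4613, -0.2173, 0.0054]
tcp_rot: [-2.066, -2.362, -0.004]
wrist_force: [0.1, 3.2, 5.1]
width: 0.215
```

```bash
python3 -c "
from h import *
lever()"
```

```text
t 45.8 press dx,dy,dz [-3.420e+01 -1.000e-01 -1.352e+02] theta(z) 0.711 dx expected -33.7 F [0.5 3.2 5.1] w 0.215 turn [ 0.01 -0.23  0.01]
```

Request:
{"fn": "arm_command", "kwargs": {"slide": [[0,0,-0.006],[0,0,-0.006],[0,0,-0.006],[0,0,-0.006],[0,0,-0.006],[0,0,-0.006],[0,0.001,-0.006],[0,0.001,-0.006]], "angular": [[0,0,0],[0,0,0],[0,0,0],[0,0,0],[0,0,0],[0,0,0],[0,0,0],[0,0,0]], "hand": [0,0,0,0,0,0,0,0]}}

```text
time: 46.6
tool_pos: [0.465, -0.2169, 0.058]
tcp_rot: [-2.068, -2.364, -0.007]
wrist_force: [4.0, 2.7, -1.4]
width: 0.218
```

```bash
python3 -c "
from h import *
lever()"
```

```text
t 46.6 press dx,dy,dz [-30.5  -0.1 -82.6] theta(z) 0.448 dx expected -32.6 F [ 4.4  2.2 -1.4] w 0.218 turn [ 0.18 -0.21  0.03]
```

Request:
{"fn": "arm_command", "kwargs": {"slide": [[0,0,-0.006],[0,0.001,-0.006],[0,0.001,-0.006],[0,0.002,-0.006],[0,0.002,-0.006],[0,0.002,-0.006],[0,0.002,-0.006],[0,0.003,-0.006]], "angular": [[0,0,0],[0,0,0],[0,0,0],[0,0,0],[0,0,0],[0,0,0],[0,0,0],[0,0,0]], "hand": [0,0,0,0,0,0,0,0]}}

```text
time: 47.4
tool_pos: [0.4861, -0.2141, 0.1099]
tcp_rot: [2.064, 2.354, 0.025]
wrist_force: [3.6, 1.9, -3.2]
width: 0.205
```

```bash
python3 -c "
from h import *
lever()"
```

```text
t 47.4 press dx,dy,dz [ -9.2  -0.1 -30.7] theta(z) 0.176 dx expected -17.2 F [ 3.9  1.4 -3.2] w 0.205 turn [ 1.1  -0.15 -0.11]
```

Request:
{"fn": "arm_command", "kwargs": {"slide": [[0,0,-0.004],[0,0.001,-0.004],[0,0.001,-0.004],[0,0.001,-0.004],[0,0.001,-0.003],[0,0.001,-0.003],[0,0,-0.002],[0,0,-0.002]], "angular": [[0.3,0,0],[0.3,0,0],[0.3,0,0],[0,0,0],[0,0,0],[0,0,0],[0,0,0],[0,0,0]], "hand": [0,0,0,0,0,0,0,0]}}

```text
time: 48.2
tool_pos: [0.4962, -0.2127, 0.1264]
tcp_rot: [2.069, 2.357, 0.017]
wrist_force: [8.0, 0.6, -9.2]
width: 0.199
```

```bash
python3 -c "
from h import *
lever()
im,c=snap('wrist','w29.png')
p=np.load('press.npy'); R=Ro.from_euler('z',p[2]); c=bot.get_calibration('scene')
snap('scene','s29.png')
b=cv2.imread('pics/s29.png'); cv2.imwrite('pics/c_s29.png',cv2.resize(b[160:240,200:280],None,fx=8,fy=8,interpolation=cv2.INTER_CUBIC))
for th in (0,.05,.1,.2):
    X=R.apply([.0845-.2*np.cos(.6-th),-.085,.08+.2*np.sin(.6-th)])+[p[0],p[1],0]; q=proj(c,X); print(th,q,(q-[200,160])*8)
"
```

```text
t 48.2 press dx,dy,dz [  1.   -0.1 -14.2] theta(z) 0.084 dx expected -8.9 F [ 8.  -0.5 -9.2] w 0.199 turn [ 0.68 -0.15 -0.19]
0 [223.80620197 188.43939126] [190.44961572 227.5151301 ]
0.05 [222.96963395 189.09626654] [183.75707159 232.77013234]
0.1 [222.22583874 189.86845876] [177.80670993 238.94767006]
0.2 [221.01711208 191.74296759] [168.13689667 253.94374069]
```

View pics/c_s29.png

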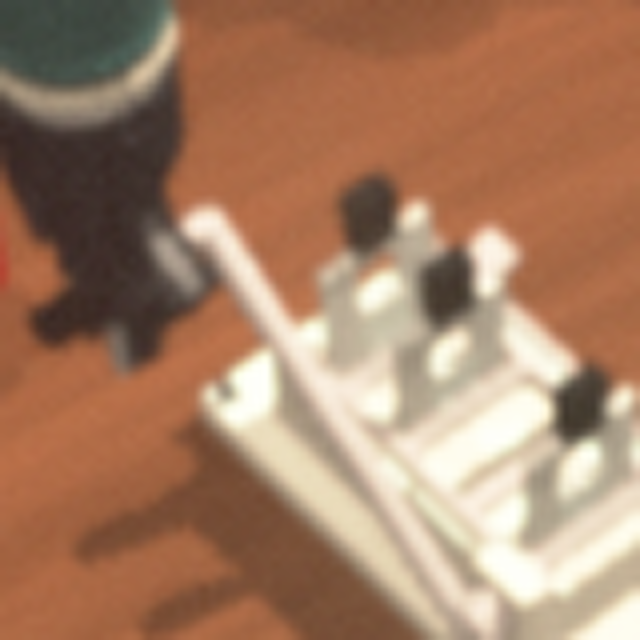

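Request:
{"fn": "arm_command", "kwargs": {"slide": [[0,0,0],[0,0,0],[0,0,0],[0,0,-0.005],[0,0,-0.015],[0,0,-0.03],[0,0,-0.04],[0,0,-0.04]], "angular": [[0,0,0],[0,0,0],[0,0,0],[0.3,0,0],[0.3,0,0],[0,0,0],[0,0,0],[0,0,0]], "hand": [0.045,0.045,0.045,0.045,0.045,0.045,0.045,0.045]}}

```text
time: 49.1
tool_pos: [0.49, -0.2128, 0.2546]
tcp_rot: [-2.063, -2.348, 0.01]
wrist_force: [0.7, -0.5, -0.1]
width: 0.525
```

```bash
python3 -c "
from h import *
plan([.5,-.2,.3],1.704)
im,c=snap('wrist','w30.png');np.savez('w30.npz',**c)
b=cv2.imread('pics/w30.png'); cv2.imwrite('pics/c_w30.png',cv2.resize(b,None,fx=1.56,fy=1.56,interpolation=cv2.INTER_CUBIC))
snap('top','t30.png')
"
```

```text
t 49.10 pos [ 0.49   -0.2128  0.2546] psi 1.700 F [ 0.7 -0.5 -0.1] w 0.525
 tool shift mm (start frame) [ 11.7  10.8 -45.5]  (target frame) [ 11.3  11.6 -45.4] turn [-0.88 -0.45 -0.24]
```

View pics/c_w30.png

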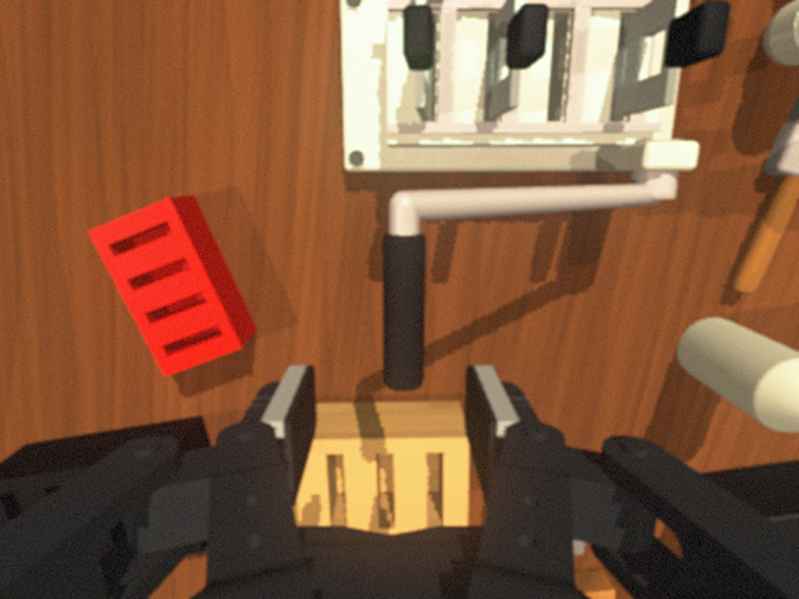

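View pics/t30.png

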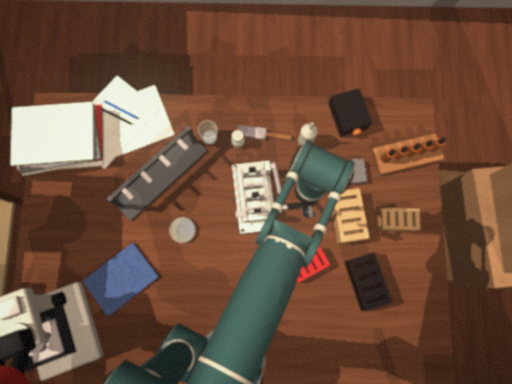

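```bash
python3 -c "
from h import *
rows([.622,-.067,.235],1.704,8)
"
```

```text
turn/row [-0.03 -0.   -0.03] turn tot [-0.2 -0.  -0.2]
[[0.0163, 0.0182, 0.0032], [0.0163, 0.0182, 0.0032], [0.0163, 0.0182, 0.0032], [0.0163, 0.0182, 0.0033], [0.0162, 0.0182, 0.0033], [0.0162, 0.0182, 0.0033], [0.0162, 0.0183, 0.0033], [0.0162, 0.0183, 0.0033]]
```

Request:
{"fn": "arm_command", "kwargs": {"slide": [[0.018,0.02,0],[0.02,0.022,0],[0.022,0.024,0],[0.022,0.024,0.003],[0.02,0.022,0.005],[0.014,0.016,0.005],[0.008,0.008,0.004],[0.002,0.002,0]], "angular": [[0,0,0],[-0.1,0,0],[-0.1,0,0],[0,0,0],[0,0,0],[0,0,0],[0,0,0],[0,0,0]], "hand": [0.04,0.04,0.04,0.04,0.04,0.04,0.04,0.04], "squeeze": 40}}

```text
time: 50.0
tool_pos: [0.6204, -0.0704, 0.2496]
tcp_rot: [2.072, 2.348, 0.0]
wrist_force: [-0.4, -0.2, 0.3]
width: 0.468
```

```bash
python3 -c "
from h import *
plan([.622,-.067,.105],1.704)
im,c=snap('wrist','w31.png');np.savez('w31.npz',**c)
b=cv2.imread('pics/w31.png'); cv2.imwrite('pics/c_w31.png',cv2.resize(b,None,fx=1.56,fy=1.56,interpolation=cv2.INTER_CUBIC))
"
```

```text
t 50.00 pos [ 0.6204 -0.0704  0.2496] psi 1.695 F [-0.4 -0.2  0.3] w 0.468
 tool shift mm (start frame) [  4.2   1.1 144.5]  (target frame) [  3.1   2.1 144.6] turn [ 0.39  0.44 -0.49]
```

View pics/c_w31.png

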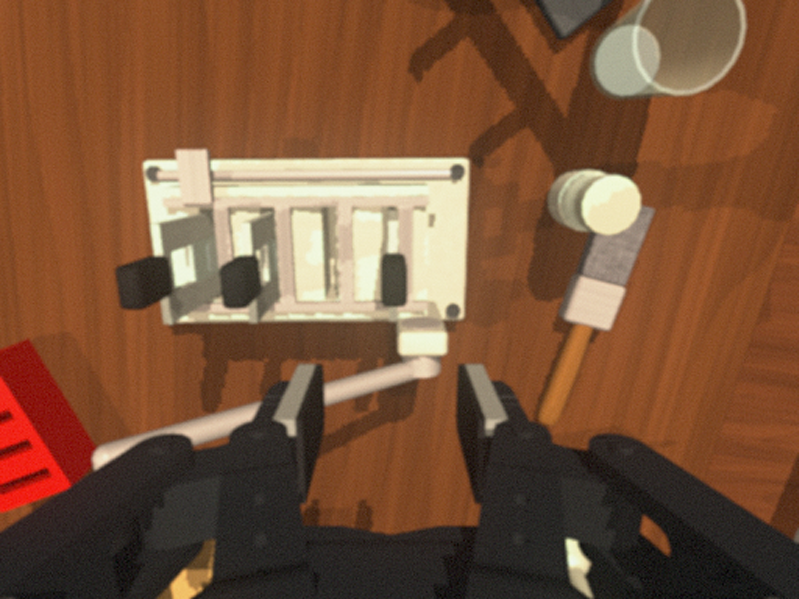

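```bash
python3 -c "
from h import *
c=dict(np.load('w31.npz')); p=np.load('press.npy'); R=Ro.from_euler('z',p[2])
for px in [(394,282),(233,283),(128,286)]:
    X=ray(c,np.array(px)/1.56,.162); print(px,X[:2],R.inv().apply(X-[p[0],p[1],0]))
"
```

```text
(394, 282) [ 0.62219113 -0.06253687] [0.06346065 0.00270298 0.162     ]
(233, 283) [ 0.53930945 -0.07329012] [-0.02011512  0.00301337  0.162     ]
(128, 286) [ 0.4854081  -0.08154521] [-0.07463485  0.00196451  0.162     ]
```

Request:
{"fn": "arm_command", "kwargs": {"slide": [[0.001,0.001,0.01],[0.001,0.001,0.02],[0.001,0,0.025],[0,0,0.025],[0,0,0.022],[0,0,0.015],[0,0,0.008],[0,0,0.002]], "angular": [[0.2,0.2,-0.2],[0.2,0.2,-0.2],[0,0,0],[0,0,0],[0,0,0],[0,0,0],[0,0,0],[0,0,0]], "hand": [0.04,0.04,0.04,0.04,0.04,0.04,0.04,0.04]}}

```text
time: 50.85
tool_pos: [0.6196, -0.0752, 0.1191]
tcp_rot: [2.076, 2.353, -0.002]
wrist_force: [0.4, 0.1, -0.4]
width: 0.47
```

```bash
python3 -c "
from h import *
plan([.622,-.067,.105],1.704)
im,c=snap('wrist','w32.png')
"
```

```text
t 50.85 pos [ 0.6196 -0.0752  0.1191] psi 1.695 F [ 0.4  0.1 -0.4] w 0.470
 tool shift mm (start frame) [ 7.8  3.4 14.1]  (target frame) [ 7.8  3.5 14.1] turn [ 0.09  0.2  -0.49]
```

View pics/w32.png

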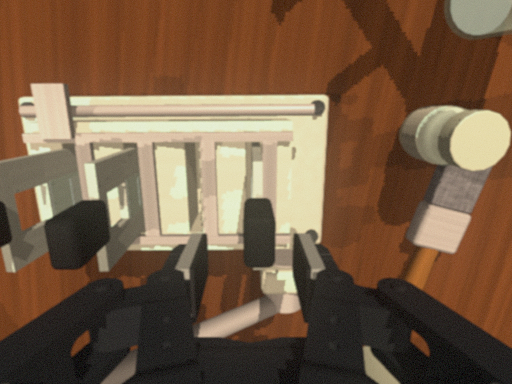

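Request:
{"fn": "arm_command", "kwargs": {"slide": [[0.003,0.002,0.001],[0.003,0.001,0.002],[0.002,0,0.004],[0,0,0.004],[0,0,0.002],[0,0,0],[0,0,0],[0,0,0]], "angular": [[0,0.1,-0.2],[0,0.1,-0.2],[0,0,0],[0,0,0],[0,0,0],[0,0,0],[0,0,0],[0,0,0]], "hand": [0.04,0.04,0.04,0.04,0.04,0.04,0.04,0.04]}}

```text
time: 51.7
tool_pos: [0.6254, -0.0662, 0.11]
tcp_rot: [2.064, 2.358, 0.009]
wrist_force: [-0.6, -0.9, -0.4]
width: 0.467
```

```bash
python3 -c "
from h import *
plan([.622,-.067,.105],1.704)
"
```

```text
t 51.70 pos [ 0.6254 -0.0662  0.11  ] psi 1.704 F [-0.6 -0.9 -0.4] w 0.467
 tool shift mm (start frame) [-0.3 -3.5  4.9]  (target frame) [-0.3 -3.4  5. ] turn [ 0.54  0.11 -0.01]
```

Close with small correction, then lift.

Request:
{"fn": "arm_command", "kwargs": {"slide": [[0,-0.002,0.002],[0,-0.001,0.002],[0,0,0.001],[0,0,0],[0,0,0],[0,0,0],[0,0,0],[0,0,0]], "angular": [[0.2,0,0],[0.2,0,0],[0,0,0],[0,0,0],[0,0,0],[0,0,0],[0,0,0],[0,0,0]], "hand": [0.04,0.03,0,0,0,0,0,0]}}

```text
time: 52.5
tool_pos: [0.6224, -0.0669, 0.1049]
tcp_rot: [2.067, 2.361, 0.001]
wrist_force: [-0.7, -0.5, 0.7]
width: 0.156
```

```bash
python3 -c "
from h import *
plan([.622,-.067,.165],1.704)
"
```

```text
t 52.50 pos [ 0.6224 -0.0669  0.1049] psi 1.704 F [-0.7 -0.5  0.7] w 0.156
 tool shift mm (start frame) [ -0.2  -0.3 -60.1]  (target frame) [ -0.   -0.4 -60.1] turn [ 0.14  0.12 -0.03]
```

Request:
{"fn": "arm_command", "kwargs": {"slide": [[0,0,-0.006],[0,0,-0.01],[0,0,-0.014],[0,0,-0.02],[0,0,-0.03],[0,0,-0.035],[0,0,-0.04],[0,0,-0.04]], "angular": [[0,0,0],[0,0,0],[0,0,0],[0,0,0],[0,0,0],[0,0,0],[0,0,0],[0,0,0]], "hand": [0,0,0,0,0,0,0,0]}}

```text
time: 53.3
tool_pos: [0.6168, -0.0658, 0.3031]
tcp_rot: [-2.063, -2.357, 0.012]
wrist_force: [0.5, 1.4, -2.0]
width: 0.157
```

```bash
python3 -c "
from h import *
plan([.48,-.49,.345],1.714)
rows([.48,-.49,.345],1.714,12)
"
```

```text
t 53.30 pos [ 0.6168 -0.0658  0.3031] psi 1.704 F [ 0.5  1.4 -2. ] w 0.157
 tool shift mm (start frame) [-402.3 -192.2  -40.3]  (target frame) [-400.3 -195.9  -41.9] turn [-0.71 -0.12 -0.6 ]
turn/row [-0.06 -0.01 -0.05] turn tot [-0.7 -0.1 -0.6]
[[-0.0335, -0.016, -0.0034], [-0.0335, -0.016, -0.0034], [-0.0335, -0.0161, -0.0034], [-0.0335, -0.0161, -0.0034], [-0.0335, -0.0161, -0.0034], [-0.0335, -0.0161, -0.0034], [-0.0334, -0.0162, -0.0034], [-0.0334, -0.0162, -0.0034], [-0.0334, -0.0162, -0.0034], [-0.0334, -0.0162, -0.0035], [-0.0334, -0.0163, -0.0035], [-0.0334, -0.0163, -0.0035]]
```

Request:
{"fn": "arm_command", "kwargs": {"slide": [[-0.02,-0.01,-0.01],[-0.034,-0.016,-0.01],[-0.036,-0.017,-0.006],[-0.036,-0.017,0],[-0.036,-0.017,0],[-0.036,-0.017,0],[-0.036,-0.017,0],[-0.036,-0.017,0]], "angular": [[-0.2,0,0],[-0.2,0,0],[-0.2,0,0],[0,0,-0.1],[0,0,-0.1],[0,0,-0.1],[0,0,0],[0,0,0]], "hand": [0,0,0,0,0,0,0,0]}}

```text
time: 54.1
tool_pos: [0.5306, -0.3556, 0.3554]
tcp_rot: [2.032, 2.36, 0.024]
wrist_force: [0.2, 0.2, -1.4]
width: 0.151
```

```bash
python3 -c "
from h import *
plan([.48,-.49,.345],1.714)
"
```

```text
t 54.10 pos [ 0.5306 -0.3556  0.3554] psi 1.720 F [ 0.2  0.2 -1.4] w 0.151
 tool shift mm (start frame) [-125.3  -70.3    9.7]  (target frame) [-125.8  -69.3   10.4] turn [1.67 0.61 0.35]
```

Request:
{"fn": "arm_command", "kwargs": {"slide": [[-0.03,-0.016,0.002],[-0.03,-0.016,0.002],[-0.025,-0.014,0.002],[-0.015,-0.009,0],[-0.006,-0.003,0],[0,0,0],[0,0,0],[0,0,0]], "angular": [[0.4,0.2,0.1],[0.4,0.2,0.1],[0.3,0.1,0.1],[0.3,0,0],[0,0,0],[0,0,0],[0,0,0],[0,0,0]], "hand": [0,0,0,0,0,0,0,0]}}

```text
time: 54.9
tool_pos: [0.4848, -0.476, 0.3572]
tcp_rot: [2.054, 2.362, 0.003]
wrist_force: [0.5, -0.4, -1.9]
width: 0.161
```

```bash
python3 -c "
from h import *
plan([.48,-.49,.345],1.714)
im,c=snap('wrist','w33.png');np.savez('w33.npz',**c)
b=cv2.imread('pics/w33.png'); cv2.imwrite('pics/c_w33.png',cv2.resize(b[20:270,130:390],None,fx=3,fy=2.4,interpolation=cv2.INTER_CUBIC))
"
```

```text
t 54.90 pos [ 0.4848 -0.476   0.3572] psi 1.710 F [ 0.5 -0.4 -1.9] w 0.161
 tool shift mm (start frame) [-13.1  -6.8  12.2]  (target frame) [-13.2  -6.7  12.2] turn [ 0.51  0.41 -0.24]
```

View pics/c_w33.png

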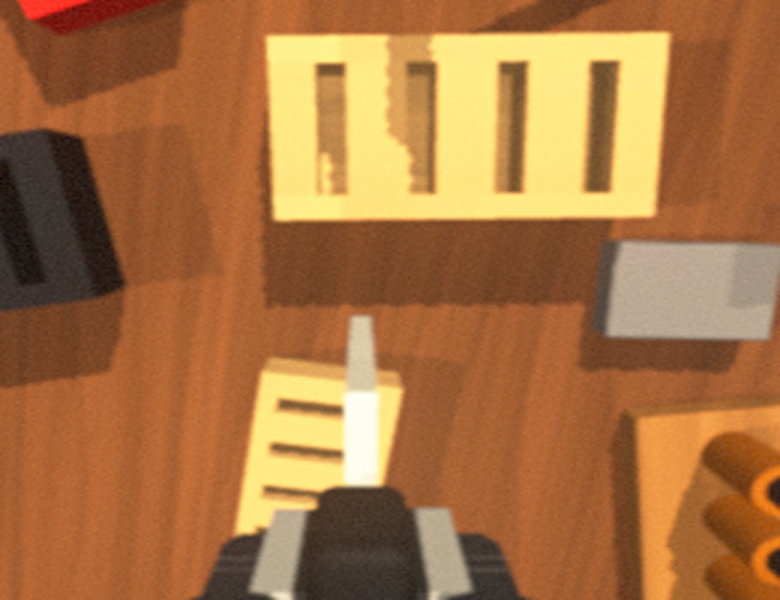

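```bash
cat > rk.py <<'E'
from h import *
def rackfit(c,corners,slots,W):
    o=[(c,W(*q),l) for q,l in zip(corners,[(-.087,.048,.065),(.087,.048,.065),(.087,-.048,.065),(-.087,-.048,.065)])]
    o2=[(c,W(*q),(-.06+.04*i,0,.065)) for i,q in enumerate(slots) if q]
    for oo in (o,o2,o+o2):
        p,r=fit(oo,[.488,-.40,.14]); print(p.round(4),r.round(1).tolist())
    np.save('rack.npy',p); R=Ro.from_euler('z',p[2])
    for i in range(4): print(i,(R.apply([-.06+.04*i,0,0])+[p[0],p[1],0]).round(4),'psi',p[2]+np.pi/2)
E
python3 -c "
from rk import *
c=dict(np.load('w33.npz'))
rackfit(c,[(266,36),(669,33),(656,216),(273,220)],[(331,128),(421,128),(511,127),(603,127)],lambda x,y:(130+x/3,20+y/2.4))
"
```

```text
[ 0.5199 -0.364   0.1511] [[0.3, 0.1], [-0.0, -0.1], [-0.8, -0.0], [0.6, -0.1]]
[ 0.5199 -0.3632  0.1452] [[0.3, 0.0], [0.2, -0.1], [0.1, 0.1], [-0.7, -0.1]]
[ 0.5199 -0.3636  0.1501] [[0.3, -0.2], [0.1, -0.4], [-0.8, -0.2], [0.6, -0.4], [0.2, 0.6], [0.2, 0.3], [0.1, 0.3], [-0.7, 0.0]]
0 [ 0.4606 -0.3726  0.    ] psi 1.720852462760278
1 [ 0.5001 -0.3666  0.    ] psi 1.720852462760278
2 [ 0.5397 -0.3606  0.    ] psi 1.720852462760278
3 [ 0.5792 -0.3546  0.    ] psi 1.720852462760278
```

```bash
python3 -c "
from rk import *
im,c=snap('top','t33.png')
p=np.load('rack.npy');R=Ro.from_euler('z',p[2])
for l in [(-.087,.048,.065),(.087,.048,.065),(.087,-.048,.065),(-.087,-.048,.065)]: print(proj(c,R.apply(l)+[p[0],p[1],0]))
b=cv2.imread('pics/t33.png'); cv2.imwrite('pics/c_t33.png',cv2.resize(b[150:270,280:440],None,fx=5,fy=5,interpolation=cv2.INTER_CUBIC))
plan([0,0,0])
"
```

```text
[329.13827979 232.48901381]
[320.39227397 182.95384641]
[347.55932939 179.20214197]
[356.88944284 228.52009331]
t 55.00 pos [ 0.4848 -0.476   0.3572] psi 1.710 F [-0.1  0.8 -1.5] w 0.157
 tool shift mm (start frame) [ 541.2 -417.2  349.6]  (target frame) [ 538.7 -414.   357.2] turn [0.51 0.41 0.  ]
```

View pics/c_t33.png

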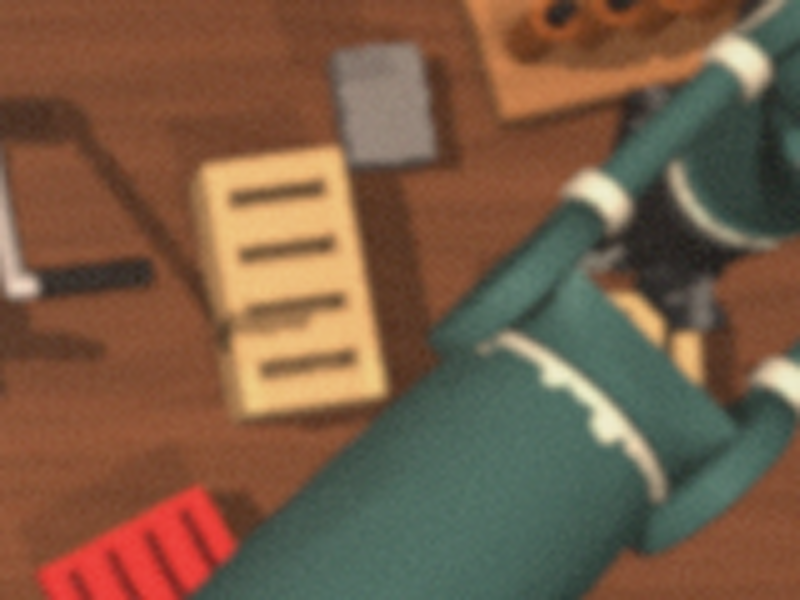

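```bash
python3 -c "
from h import *
plan([.5793,-.3557,.19],1.721)
"
```

```text
t 55.00 pos [ 0.4848 -0.476   0.3572] psi 1.710 F [-0.1  0.8 -1.5] w 0.157
 tool shift mm (start frame) [107.2 108.8 167.4]  (target frame) [104.8 111.4 167.2] turn [ 0.51  0.42 -0.63]
```

Request:
{"fn": "arm_command", "kwargs": {"slide": [[0.012,0.012,0],[0.018,0.019,0.01],[0.02,0.021,0.02],[0.02,0.021,0.025],[0.016,0.018,0.028],[0.01,0.011,0.028],[0.004,0.004,0.025],[0,0,0.015]], "angular": [[0.3,0.2,-0.2],[0.2,0.2,-0.2],[0,0,-0.2],[0,0,0],[0,0,0],[0,0,0],[0,0,0],[0,0,0]], "hand": [0,0,0,0,0,0,0,0]}}

```text
time: 55.8
tool_pos: [0.5868, -0.3476, 0.2077]
tcp_rot: [2.033, 2.383, 0.007]
wrist_force: [0.1, -0.6, -1.5]
width: 0.155
```

```bash
python3 -c "
from h import *
plan([.5793,-.3557,.165],1.721)
"
```

```text
t 55.80 pos [ 0.5868 -0.3476  0.2077] psi 1.729 F [ 0.1 -0.6 -1.5] w 0.155
 tool shift mm (start frame) [-6.7 -9.1 42.7]  (target frame) [-6.9 -8.7 42.7] turn [0.54 0.24 0.45]
```

Request:
{"fn": "arm_command", "kwargs": {"slide": [[-0.003,-0.004,0.002],[-0.003,-0.003,0.005],[-0.001,-0.001,0.008],[0,0,0.01],[0,0,0.008],[0,0,0.004],[0,0,0],[0,0,0]], "angular": [[0.2,0.1,0.2],[0.2,0.1,0.2],[0,0,0],[0,0,0],[0,0,0],[0,0,0],[0,0,0],[0,0,0]], "hand": [0,0,0,0,0,0,0,0]}}

```text
time: 56.6
tool_pos: [0.5798, -0.3577, 0.1699]
tcp_rot: [2.047, 2.378, 0.002]
wrist_force: [0.8, 0.5, -1.8]
width: 0.157
```

```bash
python3 -c "
from h import *
plan([.5793,-.3557,.1],1.721)
im,c=snap('wrist','w34.png');np.savez('w34.npz',**c)
b=cv2.imread('pics/w34.png'); cv2.imwrite('pics/c_w34.png',cv2.resize(b[80:260,40:330],None,fx=2.7,fy=2.7,interpolation=cv2.INTER_CUBIC))
"
```

```text
t 56.60 pos [ 0.5798 -0.3577  0.1699] psi 1.720 F [ 0.8  0.5 -1.8] w 0.157
 tool shift mm (start frame) [ 2.2 -0.4 69.9]  (target frame) [ 2.  -0.2 69.9] turn [ 0.19  0.12 -0.06]
```

View pics/c_w34.png

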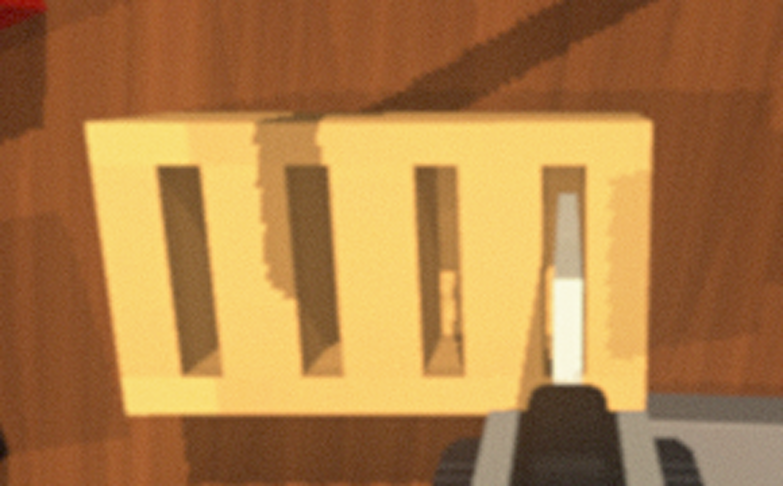

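Request:
{"fn": "arm_command", "kwargs": {"slide": [[0.001,0,0.003],[0.001,0,0.005],[0,0,0.005],[0,0,0.005],[0,0,0.005],[0,0,0.005],[0,0,0.005],[0,0,0.004]], "angular": [[0.1,0.1,0],[0,0,0],[0,0,0],[0,0,0],[0,0,0],[0,0,0],[0,0,0],[0,0,0]], "hand": [0,0,0,0,0,0,0,0]}}

```text
time: 57.45
tool_pos: [0.5804, -0.3556, 0.1312]
tcp_rot: [2.047, 2.379, 0.002]
wrist_force: [-0.9, 0.0, -2.1]
width: 0.158
```

```bash
python3 -c "
from h import *
plan([.5793,-.3557,.1],1.721)
"
```

```text
t 57.45 pos [ 0.5804 -0.3556  0.1312] psi 1.720 F [-0.9  0.  -2.1] w 0.158
 tool shift mm (start frame) [ 0.2 -1.2 31.2]  (target frame) [ 0.1 -1.1 31.2] turn [ 0.18  0.1  -0.03]
```

Request:
{"fn": "arm_command", "kwargs": {"slide": [[0,-0.001,0.003],[0,0,0.004],[0,0,0.004],[0,0,0.004],[0,0,0.004],[0,0,0.004],[0,0,0.003],[0,0,0.002]], "angular": [[0.1,0,0],[0,0,0],[0,0,0],[0,0,0],[0,0,0],[0,0,0],[0,0,0],[0,0,0]], "hand": [0,0,0,0,0,0,0,0]}}

```text
time: 58.25
tool_pos: [0.5793, -0.3558, 0.1002]
tcp_rot: [2.048, 2.38, -0.0]
wrist_force: [0.3, -0.2, -1.7]
width: 0.158
```

```bash
python3 -c "
from h import *
plan([.5793,-.3557,.1],1.721)
"
```

```text
t 58.25 pos [ 0.5793 -0.3558  0.1002] psi 1.720 F [ 0.3 -0.2 -1.7] w 0.158
 tool shift mm (start frame) [0.1 0.1 0.2]  (target frame) [0.1 0.1 0.2] turn [ 0.05  0.08 -0.04]
```

Request:
{"fn": "arm_command", "kwargs": {"slide": [[0,0,0.001],[0,0,0.001],[0,0,0.001],[0,0,0.001],[0,0,0.001],[0,0,0.001],[0,0,0],[0,0,0]], "angular": [[0,0,0],[0,0,0],[0,0,0],[0,0,0],[0,0,0],[0,0,0],[0,0,0],[0,0,0]], "hand": [0,0,0,0,0,0,0,0]}}

```text
time: 59.05
tool_pos: [0.58, -0.3563, 0.0999]
tcp_rot: [2.046, 2.378, -0.0]
wrist_force: [-1.6, 0.2, 1.4]
width: 0.158
```

```bash
python3 -c "
from h import *
plan([.5793,-.3557,.1],1.721)
"
```

```text
t 59.05 pos [ 0.58   -0.3563  0.0999] psi 1.720 F [-1.6  0.2  1.4] w 0.158
 tool shift mm (start frame) [ 0.7 -0.6 -0.1]  (target frame) [ 0.7 -0.6 -0.1] turn [ 0.16  0.2  -0.03]
```

Request:
{"fn": "arm_command", "kwargs": {"slide": [[0,0,0.001],[0,0,0],[0,0,0],[0,0,-0.003],[0,0,-0.01],[0,0,-0.025],[0,0,-0.04],[0,0,-0.04]], "angular": [[0,0,0],[0,0,0],[0,0,0],[0,0,0],[0,0,0],[0,0,0],[0,0,0],[0,0,0]], "hand": [0.028,0.028,0.028,0.028,0.028,0.028,0.028,0.028]}}

```text
time: 59.85
tool_pos: [0.5757, -0.3534, 0.2122]
tcp_rot: [-2.043, -2.374, 0.003]
wrist_force: [1.2, -0.5, -0.3]
width: 0.325
```

```bash
python3 -c "
from h import *
plan([.495,-.0815,.24],1.704)
im,c=snap('wrist','w35.png');np.savez('w35.npz',**c)
"
```

```text
t 59.85 pos [ 0.5757 -0.3534  0.2122] psi 1.720 F [ 1.2 -0.5 -0.3] w 0.325
 tool shift mm (start frame) [281.  -39.5 -25.7]  (target frame) [280.2 -43.9 -27.8] turn [-0.46 -0.37  0.94]
```

View pics/w35.png

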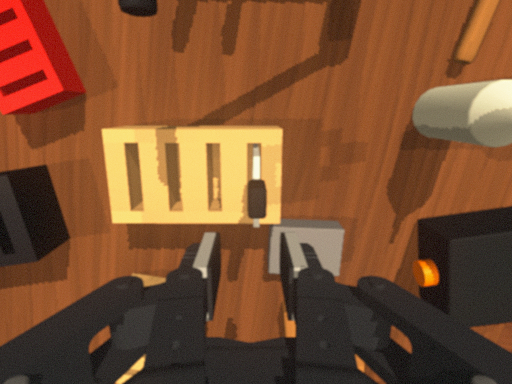

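```bash
python3 -c "
from h import *
p=np.load('press.npy'); R=Ro.from_euler('z',p[2])
print(R.apply([-.068,0,0])+[p[0],p[1],0])
rows([.492,-.0826,.24],1.704,8)
"
```

```text
[ 0.49224459 -0.08261435  0.        ]
turn/row [0.01 0.02 0.12] turn tot [0.1 0.1 0.9]
[[0.0354, -0.0057, -0.0024], [0.0354, -0.0058, -0.0024], [0.0354, -0.0058, -0.0024], [0.0354, -0.0059, -0.0023], [0.0353, -0.006, -0.0023], [0.0353, -0.0061, -0.0023], [0.0353, -0.0061, -0.0023], [0.0353, -0.0062, -0.0023]]
```

Request:
{"fn": "arm_command", "kwargs": {"slide": [[0.03,-0.005,-0.01],[0.042,-0.007,-0.01],[0.046,-0.008,0],[0.048,-0.008,0],[0.044,-0.007,0],[0.032,-0.005,0],[0.018,-0.003,0],[0.006,0,0]], "angular": [[0,0,0.1],[0,0,0.2],[0,0,0.2],[0,0,0.2],[0,0,0.2],[0,0,0],[0,0,0],[0,0,0]], "hand": [0.04,0.04,0.04,0.04,0.04,0.04,0.04,0.04]}}

```text
time: 60.7
tool_pos: [0.5018, -0.094, 0.2536]
tcp_rot: [2.056, 2.341, 0.012]
wrist_force: [0.4, 0.8, -0.5]
width: 0.465
```

```bash
python3 -c "
from h import *
plan([.492,-.0826,.16],1.704)
im,c=snap('wrist','w36.png');np.savez('w36.npz',**c)
b=cv2.imread('pics/w36.png'); cv2.imwrite('pics/c_w36.png',cv2.resize(b,None,fx=1.56,fy=1.56,interpolation=cv2.INTER_CUBIC))
"
```

```text
t 60.70 pos [ 0.5018 -0.094   0.2536] psi 1.700 F [ 0.4  0.8 -0.5] w 0.465
 tool shift mm (start frame) [ 13.9 -10.4  93.2]  (target frame) [12.6 -8.2 93.6] turn [ 1.33  0.83 -0.23]
```

View pics/c_w36.png

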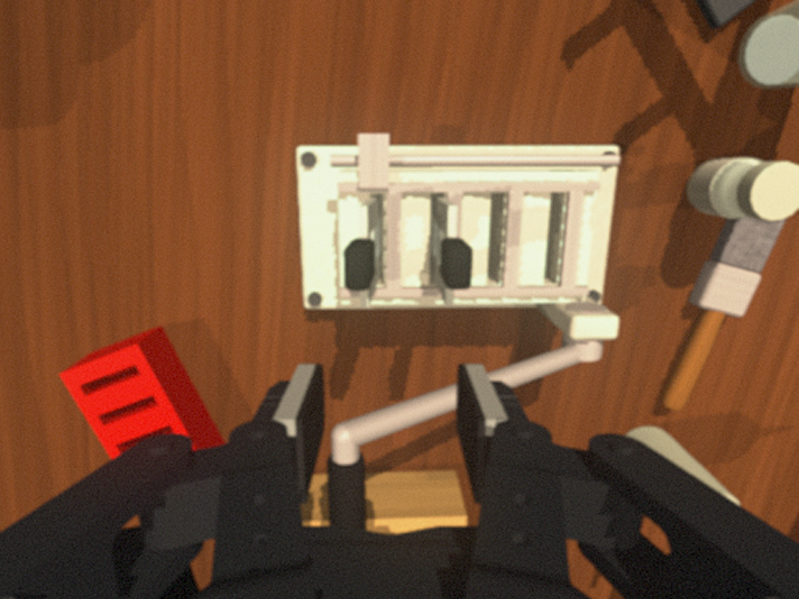

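Request:
{"fn": "arm_command", "kwargs": {"slide": [[0.004,-0.004,0.005],[0.004,-0.003,0.01],[0.003,-0.001,0.015],[0,0,0.018],[0,0,0.015],[0,0,0.01],[0,0,0.004],[0,0,0]], "angular": [[0.4,0.3,0],[0.4,0.3,0],[0.3,0.2,0],[0,0,0],[0,0,0],[0,0,0],[0,0,0],[0,0,0]], "hand": [0.04,0.04,0.04,0.04,0.04,0.04,0.04,0.04]}}

```text
time: 61.55
tool_pos: [0.4921, -0.088, 0.1672]
tcp_rot: [-2.079, -2.352, 0.002]
wrist_force: [0.5, -0.6, 0.5]
width: 0.466
```

```bash
python3 -c "
from h import *
plan([.492,-.0826,.105],1.704)
im,c=snap('wrist','w37.png');np.savez('w37.npz',**c)
b=cv2.imread('pics/w37.png'); cv2.imwrite('pics/c_w37.png',cv2.resize(b[120:330,130:400],None,fx=2.8,fy=2.8,interpolation=cv2.INTER_CUBIC))
"
```

```text
t 61.55 pos [ 0.4921 -0.088   0.1672] psi 1.694 F [ 0.5 -0.6  0.5] w 0.466
 tool shift mm (start frame) [ 5.2  0.7 62.2]  (target frame) [ 5.3  0.6 62.2] turn [-0.17 -0.09 -0.58]
```

View pics/c_w37.png

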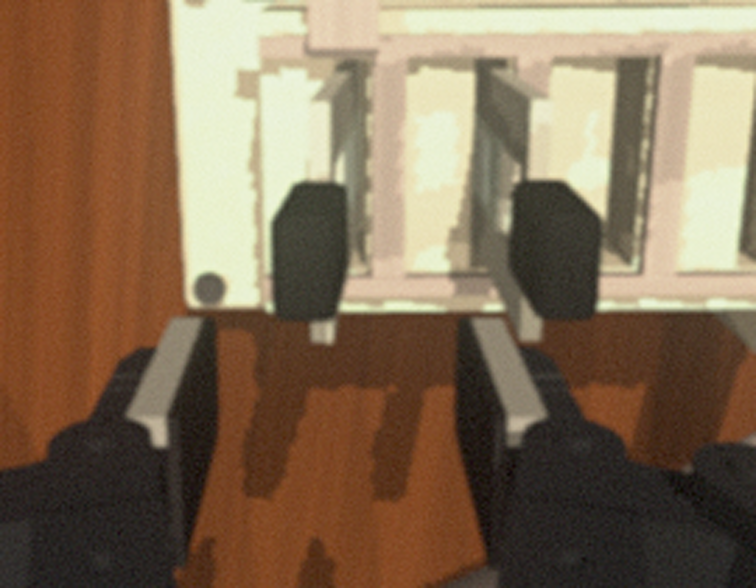

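Request:
{"fn": "arm_command", "kwargs": {"slide": [[0.003,-0.001,0],[0.002,0,0.004],[0.001,0,0.008],[0,0,0.01],[0,0,0.008],[0,0,0.004],[0,0,0],[0,0,0]], "angular": [[-0.1,0,-0.3],[0,0,-0.3],[0,0,0],[0,0,0],[0,0,0],[0,0,0],[0,0,0],[0,0,0]], "hand": [0.036,0.036,0.036,0.036,0.036,0.036,0.036,0.036]}}

```text
time: 62.4
tool_pos: [0.4919, -0.0818, 0.1326]
tcp_rot: [2.065, 2.365, 0.004]
wrist_force: [0.4, -0.3, 0.1]
width: 0.422
```

```bash
python3 -c "
from h import *
plan([.4915,-.0826,.105],1.704)
im,c=snap('wrist','w38.png');np.savez('w38.npz',**c)
b=cv2.imread('pics/w38.png'); cv2.imwrite('pics/c_w38.png',cv2.resize(b[120:330,130:400],None,fx=2.8,fy=2.8,interpolation=cv2.INTER_CUBIC))
"
```

```text
t 62.40 pos [ 0.4919 -0.0818  0.1326] psi 1.706 F [ 0.4 -0.3  0.1] w 0.422
 tool shift mm (start frame) [-0.8 -0.6 27.6]  (target frame) [-0.8 -0.5 27.6] turn [ 0.17 -0.    0.1 ]
```

View pics/c_w38.png

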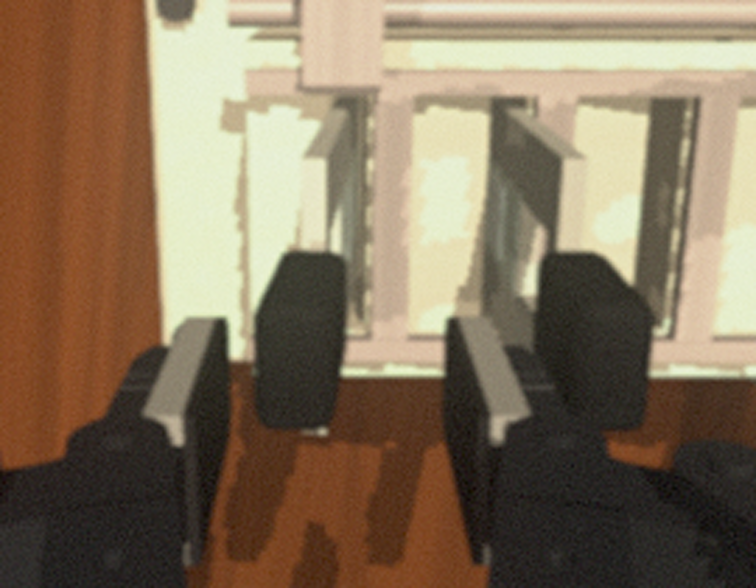

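Request:
{"fn": "arm_command", "kwargs": {"slide": [[0,-0.002,0.002],[0,0,0.004],[0,0,0.005],[0,0,0.005],[0,0,0.005],[0,0,0.004],[0,0,0.002],[0,0,0.001]], "angular": [[0.1,0,0],[0,0,0],[0,0,0],[0,0,0],[0,0,0],[0,0,0],[0,0,0],[0,0,0]], "hand": [0.036,0.036,0.036,0.036,0.036,0.036,0.036,0.036]}}

```text
time: 63.25
tool_pos: [0.4904, -0.0823, 0.1029]
tcp_rot: [2.066, 2.364, 0.002]
wrist_force: [-0.1, -1.1, -0.7]
width: 0.423
```

```bash
python3 -c "
from h import *
plan([.4915,-.0826,.105],1.704)
im,c=snap('wrist','w39.png');np.savez('w39.npz',**c)
b=cv2.imread('pics/w39.png'); cv2.imwrite('pics/c_w39.png',cv2.resize(b[120:330,130:400],None,fx=2.8,fy=2.8,interpolation=cv2.INTER_CUBIC))
"
```

```text
t 63.25 pos [ 0.4904 -0.0823  0.1029] psi 1.706 F [-0.1 -1.1 -0.7] w 0.423
 tool shift mm (start frame) [-0.4  1.  -2.1]  (target frame) [-0.4  1.  -2.1] turn [0.14 0.03 0.09]
```

View pics/c_w39.png

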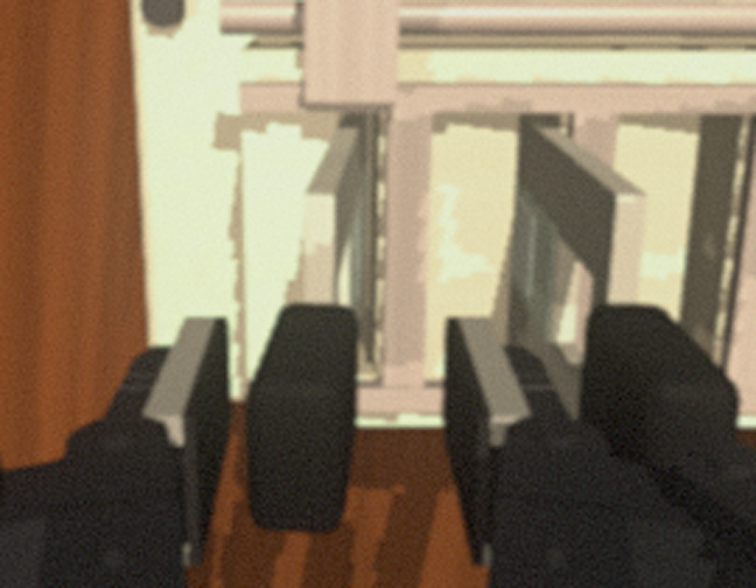

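Request:
{"fn": "arm_command", "kwargs": {"slide": [[0,-0.002,-0.001],[0,-0.001,0],[0,0,0],[0,0,0],[0,0,0],[0,0,0],[0,0,0],[0,0,0]], "angular": [[0,0,0],[0,0,0],[0,0,0],[0,0,0],[0,0,0],[0,0,0],[0,0,0],[0,0,0]], "hand": [0.036,0,0,0,0,0,0,0]}}

```text
time: 64.1
tool_pos: [0.4912, -0.0827, 0.1055]
tcp_rot: [2.062, 2.358, 0.012]
wrist_force: [1.6, 0.1, -1.3]
width: 0.159
```

```bash
python3 -c "
from h import *
plan([.4972,-.0826,.160],1.704)
"
```

```text
t 64.10 pos [ 0.4912 -0.0827  0.1055] psi 1.705 F [ 1.6  0.1 -1.3] w 0.159
 tool shift mm (start frame) [ -0.8   6.6 -54.4]  (target frame) [ -0.7   6.  -54.5] turn [0.65 0.09 0.03]
```

Request:
{"fn": "arm_command", "kwargs": {"slide": [[0,0.002,-0.004],[0,0.002,-0.006],[0,0.001,-0.008],[0,0,-0.012],[0,0,-0.02],[0,0,-0.03],[0,0,-0.04],[0,0,-0.04]], "angular": [[0.3,0,0],[0.2,0,0],[0,0,0],[0,0,0],[0,0,0],[0,0,0],[0,0,0],[0,0,0]], "hand": [0,0,0,0,0,0,0,0]}}

```text
time: 64.9
tool_pos: [0.4895, -0.0807, 0.2669]
tcp_rot: [-2.058, -2.355, 0.016]
wrist_force: [0.9, -0.5, -1.2]
width: 0.153
```

```bash
python3 -c "
from h import *
plan([.40,-.47,.345],1.72)
im,c=snap('wrist','w40.png');np.savez('w40.npz',**c)
b=cv2.imread('pics/w40.png'); cv2.imwrite('pics/c_w40.png',cv2.resize(b,None,fx=1.56,fy=1.56,interpolation=cv2.INTER_CUBIC))
"
```

```text
t 64.90 pos [ 0.4895 -0.0807  0.2669] psi 1.705 F [ 0.9 -0.5 -1.2] w 0.153
 tool shift mm (start frame) [-373.5 -142.2  -77.1]  (target frame) [-371.7 -146.4  -78.1] turn [-0.97 -0.22 -0.85]
```

View pics/c_w40.png

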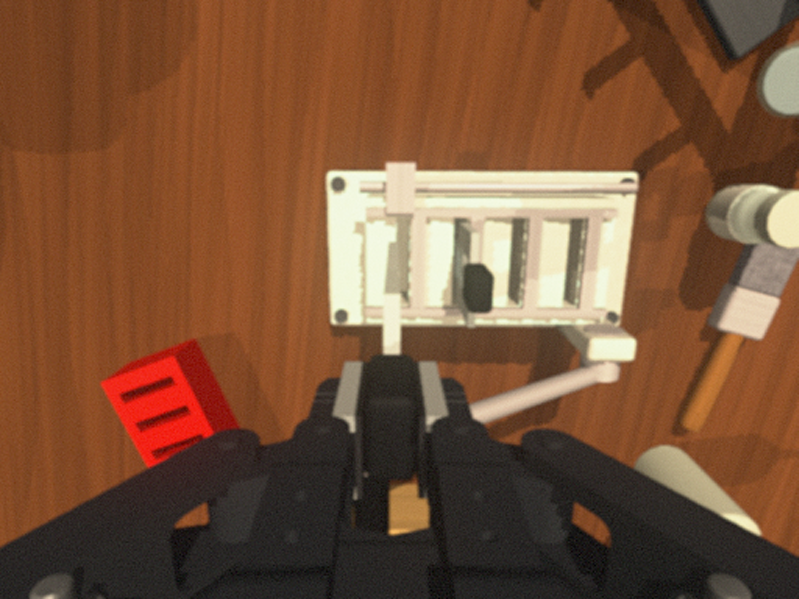

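Request:
{"fn": "arm_command", "kwargs": {"slide": [[0,0,-0.02],[-0.01,0,-0.025],[-0.025,0.001,-0.02],[-0.035,0.001,-0.012],[-0.042,0.001,0],[-0.044,0.001,0],[-0.044,0.001,0],[-0.044,0.001,0]], "angular": [[-0.3,0,0],[-0.3,0,0],[-0.3,0,0],[0,0,0],[0,0,0],[0,0,0],[0,0,-0.2],[0,0,-0.2]], "hand": [0,0,0,0,0,0,0,0]}}

```text
time: 65.75
tool_pos: [0.5347, -0.325, 0.3732]
tcp_rot: [2.03, 2.365, 0.025]
wrist_force: [0.2, 0.5, -1.5]
width: 0.156
```

```bash
python3 -c "
from h import *
plan([.465,-.48,.345],1.72)
"
```

```text
t 65.75 pos [ 0.5347 -0.325   0.3732] psi 1.723 F [ 0.2  0.5 -1.5] w 0.156
 tool shift mm (start frame) [-142.4  -93.2   26.8]  (target frame) [-142.9  -92.    28.2] turn [1.64 0.49 0.17]
```

Request:
{"fn": "arm_command", "kwargs": {"slide": [[-0.036,-0.02,0.003],[-0.034,-0.022,0.004],[-0.026,-0.018,0.004],[-0.016,-0.012,0.003],[-0.008,-0.006,0.002],[-0.003,-0.002,0],[0,0,0],[0,0,0]], "angular": [[0.4,0.2,0],[0.4,0.2,0],[0.4,0.1,0],[0.2,0,0],[0,0,0],[0,0,0],[0,0,0],[0,0,0]], "hand": [0,0,0,0,0,0,0,0]}}

```text
time: 66.55
tool_pos: [0.4712, -0.4686, 0.359]
tcp_rot: [2.05, 2.376, 0.004]
wrist_force: [0.0, 0.3, -1.3]
width: 0.155
```

```bash
python3 -c "
from h import *
plan([.465,-.48,.345],1.72)
im,c=snap('wrist','w41.png');np.savez('w41.npz',**c)
b=cv2.imread('pics/w41.png'); cv2.imwrite('pics/c_w41.png',cv2.resize(b[20:270,130:390],None,fx=3,fy=2.4,interpolation=cv2.INTER_CUBIC))
"
```

```text
t 66.55 pos [ 0.4712 -0.4686  0.359 ] psi 1.718 F [ 0.   0.3 -1.3] w 0.155
 tool shift mm (start frame) [-10.3  -7.8  13.9]  (target frame) [-10.3  -7.8  14. ] turn [ 0.23  0.05 -0.11]
```

View pics/c_w41.png

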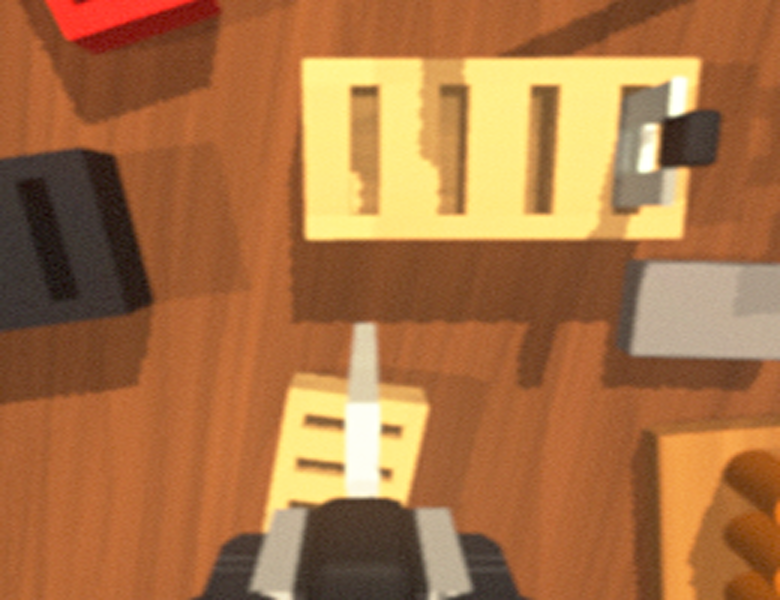

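```bash
python3 -c "
from rk import *
c=dict(np.load('w41.npz'))
rackfit(c,[(302,58),(699,59),(684,240),(305,239)],[(365,151),(453,150),(542,149),None],lambda x,y:(130+x/3,20+y/2.4))
X=ray(c,(130+712/3,20+137/2.4),.157); p=np.load('rack.npy'); print('handle3 rack frame',Ro.from_euler('z',p[2]).inv().apply(X-[p[0],p[1],0]))
"
```

```text
[ 0.52   -0.3643  0.1471] [[0.3, 0.4], [0.3, 0.1], [-1.1, -0.5], [0.4, -0.1]]
[ 0.5199 -0.3632  0.1608] [[-0.1, 0.0], [0.1, 0.0], [0.0, 0.0]]
[ 0.5199 -0.3639  0.1475] [[0.3, 0.1], [0.3, -0.2], [-1.0, -0.8], [0.4, -0.3], [-0.1, -0.1], [0.1, 0.4], [-0.0, 0.8]]
0 [ 0.4606 -0.3727  0.    ] psi 1.7182951423034933
1 [ 0.5002 -0.3669  0.    ] psi 1.7182951423034933
2 [ 0.5397 -0.361   0.    ] psi 1.7182951423034933
3 [ 0.5793 -0.3551  0.    ] psi 1.7182951423034933
handle3 rack frame [6.42732955e-02 1.22856269e-04 1.57000000e-01]
```

```bash
python3 -c "
from h import *
plan([.4605,-.372,.19],1.719)
"
```

```text
t 66.60 pos [ 0.4714 -0.4685  0.3591] psi 1.719 F [ 0.1 -0.5 -2. ] w 0.158
 tool shift mm (start frame) [ 97.3   2.8 169. ]  (target frame) [ 97.1   3.5 169.1] turn [ 0.24  0.07 -0.03]
```

Request:
{"fn": "arm_command", "kwargs": {"slide": [[0.01,0.001,0],[0.016,0.001,0.01],[0.018,0.001,0.02],[0.018,0,0.025],[0.014,0,0.028],[0.009,0,0.028],[0.004,0,0.025],[0,0,0.015]], "angular": [[0.2,0,0],[0,0,0],[0,0,0],[0,0,0],[0,0,0],[0,0,0],[0,0,0],[0,0,0]], "hand": [0,0,0,0,0,0,0,0]}}

```text
time: 67.4
tool_pos: [0.4673, -0.3676, 0.2112]
tcp_rot: [2.03, 2.38, 0.004]
wrist_force: [-0.4, -0.5, -1.0]
width: 0.155
```

```bash
python3 -c "
from h import *
plan([.4605,-.372,.165],1.719)
"
```

```text
t 67.40 pos [ 0.4673 -0.3676  0.2112] psi 1.729 F [-0.4 -0.5 -1. ] w 0.155
 tool shift mm (start frame) [-2.9 -7.9 46.1]  (target frame) [-3.3 -7.4 46.2] turn [0.61 0.5  0.57]
```

Request:
{"fn": "arm_command", "kwargs": {"slide": [[-0.001,-0.003,0.002],[-0.001,-0.003,0.005],[0,-0.001,0.008],[0,0,0.01],[0,0,0.008],[0,0,0.005],[0,0,0],[0,0,0]], "angular": [[0.2,0.2,0.2],[0.2,0.2,0.2],[0.1,0,0.1],[0,0,0],[0,0,0],[0,0,0],[0,0,0],[0,0,0]], "hand": [0,0,0,0,0,0,0,0]}}

```text
time: 68.2
tool_pos: [0.462, -0.3716, 0.1725]
tcp_rot: [2.046, 2.377, 0.0]
wrist_force: [0.4, -0.5, -1.1]
width: 0.157
```

```bash
python3 -c "
from h import *
plan([.4605,-.372,.1],1.719)
im,c=snap('wrist','w42.png');np.savez('w42.npz',**c)
b=cv2.imread('pics/w42.png'); cv2.imwrite('pics/c_w42.png',cv2.resize(b[80:260,140:430],None,fx=2.7,fy=2.7,interpolation=cv2.INTER_CUBIC))
"
```

```text
t 68.20 pos [ 0.462  -0.3716  0.1725] psi 1.720 F [ 0.4 -0.5 -1.1] w 0.157
 tool shift mm (start frame) [ 0.1 -1.7 72.5]  (target frame) [-0.2 -1.5 72.5] turn [0.19 0.21 0.07]
```

View pics/c_w42.png

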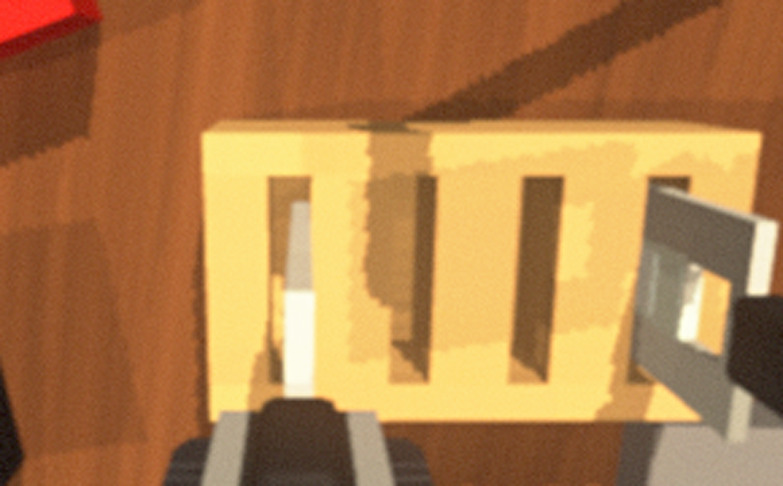

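Request:
{"fn": "arm_command", "kwargs": {"slide": [[0,-0.001,0.003],[0,-0.001,0.005],[0,0,0.005],[0,0,0.005],[0,0,0.005],[0,0,0.005],[0,0,0.005],[0,0,0.005]], "angular": [[0.1,0.1,0],[0.1,0.1,0],[0,0,0],[0,0,0],[0,0,0],[0,0,0],[0,0,0],[0,0,0]], "hand": [0,0,0,0,0,0,0,0]}}

```text
time: 69.05
tool_pos: [0.4606, -0.3726, 0.1328]
tcp_rot: [2.048, 2.38, -0.0]
wrist_force: [-0.7, 0.7, -1.3]
width: 0.158
```

```bash
python3 -c "
from h import *
plan([.4605,-.372,.1],1.719)
"
```

```text
t 69.05 pos [ 0.4606 -0.3726  0.1328] psi 1.720 F [-0.7  0.7 -1.3] w 0.158
 tool shift mm (start frame) [ 0.6 -0.1 32.8]  (target frame) [ 0.6 -0.  32.8] turn [0.07 0.1  0.07]
```

Request:
{"fn": "arm_command", "kwargs": {"slide": [[0,0,0.004],[0,0,0.004],[0,0,0.004],[0,0,0.005],[0,0,0.005],[0,0,0.004],[0,0,0.003],[0,0,0.002]], "angular": [[0,0,0],[0,0,0],[0,0,0],[0,0,0],[0,0,0],[0,0,0],[0,0,0],[0,0,0]], "hand": [0,0,0,0,0,0,0,0]}}

```text
time: 69.85
tool_pos: [0.461, -0.3727, 0.0997]
tcp_rot: [2.048, 2.379, -0.0]
wrist_force: [-1.9, 3.9, 15.3]
width: 0.157
```

```bash
python3 -c "
from h import *
plan([.4605,-.372,.1],1.719)
"
```

```text
t 69.85 pos [ 0.461  -0.3727  0.0997] psi 1.720 F [-1.9  3.9 15.3] w 0.157
 tool shift mm (start frame) [ 0.7 -0.4 -0.3]  (target frame) [ 0.7 -0.4 -0.3] turn [0.09 0.1  0.07]
```

Seated on the floor. Release and rise.

Request:
{"fn": "arm_command", "kwargs": {"slide": [[0,0,0],[0,0,0],[0,0,0],[0,0,-0.003],[0,0,-0.01],[0,0,-0.025],[0,0,-0.04],[0,0,-0.04]], "angular": [[0,0,0],[0,0,0],[0,0,0],[0,0,0],[0,0,0],[0,0,0],[0,0,0],[0,0,0]], "hand": [0.028,0.028,0.028,0.028,0.028,0.028,0.028,0.028]}}

```text
time: 70.65
tool_pos: [0.4575, -0.3697, 0.2163]
tcp_rot: [-2.043, -2.373, -0.0]
wrist_force: [0.2, -0.2, -0.7]
width: 0.33
```

```bash
python3 -c "
from h import *
rows([.539,-.077,.245],1.704,8)
im,c=snap('wrist','w43.png');np.savez('w43.npz',**c)
"
```

```text
turn/row [-0.05 -0.05  0.12] turn tot [-0.4 -0.4  0.9]
[[0.0347, 0.0155, -0.0034], [0.0347, 0.0154, -0.0035], [0.0347, 0.0154, -0.0035], [0.0348, 0.0153, -0.0035], [0.0348, 0.0152, -0.0035], [0.0348, 0.0152, -0.0035], [0.0349, 0.0151, -0.0036], [0.0349, 0.015, -0.0036]]
```

View pics/w43.png

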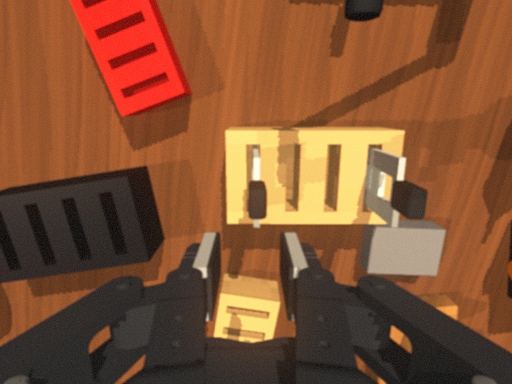

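Request:
{"fn": "arm_command", "kwargs": {"slide": [[0.03,0.013,-0.012],[0.042,0.018,-0.012],[0.045,0.02,-0.004],[0.045,0.02,0],[0.042,0.019,0],[0.032,0.014,0],[0.018,0.009,0],[0.006,0.004,0]], "angular": [[0,0,0.1],[0,0,0.2],[0,0,0.2],[0,0,0.2],[0,0,0.2],[0,0,0],[0,0,0],[0,0,0]], "hand": [0.04,0.04,0.04,0.04,0.04,0.04,0.04,0.04]}}

```text
time: 71.5
tool_pos: [0.5472, -0.0936, 0.267]
tcp_rot: [2.059, 2.34, 0.009]
wrist_force: [-0.8, -0.5, 0.1]
width: 0.467
```

```bash
python3 -c "
from h import *
plan([.539,-.077,.165],1.704)
"
```

```text
t 71.50 pos [ 0.5472 -0.0936  0.267 ] psi 1.698 F [-0.8 -0.5  0.1] w 0.467
 tool shift mm (start frame) [ 19.   -8.1 101.6]  (target frame) [ 17.5  -5.9 102. ] turn [ 1.19  0.84 -0.33]
```

Request:
{"fn": "arm_command", "kwargs": {"slide": [[0.006,-0.003,0.006],[0.006,-0.002,0.012],[0.004,0,0.017],[0.001,0,0.02],[0,0,0.017],[0,0,0.012],[0,0,0.005],[0,0,0]], "angular": [[0.4,0.3,-0.1],[0.4,0.3,-0.1],[0.3,0.2,-0.1],[0,0,0],[0,0,0],[0,0,0],[0,0,0],[0,0,0]], "hand": [0.04,0.04,0.04,0.04,0.04,0.04,0.04,0.04]}}

```text
time: 72.3
tool_pos: [0.5357, -0.081, 0.1673]
tcp_rot: [-2.072, -2.355, 0.008]
wrist_force: [0.6, 0.4, -0.0]
width: 0.468
```

```bash
python3 -c "
from h import *
plan([.539,-.077,.105],1.704)
im,c=snap('wrist','w44.png')
"
```

```text
t 72.30 pos [ 0.5357 -0.081   0.1673] psi 1.698 F [ 0.6  0.4 -0. ] w 0.468
 tool shift mm (start frame) [ 3.5  4.2 62.3]  (target frame) [ 3.5  3.8 62.3] turn [-0.42 -0.04 -0.32]
```

View pics/w44.png

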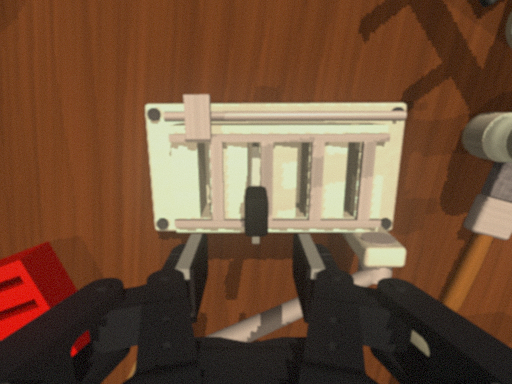

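Request:
{"fn": "arm_command", "kwargs": {"slide": [[0.002,0.002,0.004],[0.001,0.001,0.008],[0,0,0.012],[0,0,0.012],[0,0,0.012],[0,0,0.008],[0,0,0.004],[0,0,0]], "angular": [[-0.2,0,-0.2],[-0.2,0,-0.1],[0,0,0],[0,0,0],[0,0,0],[0,0,0],[0,0,0],[0,0,0]], "hand": [0.04,0.04,0.04,0.04,0.04,0.04,0.04,0.04]}}

```text
time: 73.15
tool_pos: [0.5404, -0.0776, 0.1043]
tcp_rot: [2.066, 2.362, 0.004]
wrist_force: [-0.0, 0.5, 0.6]
width: 0.468
```

```bash
python3 -c "
from h import *
plan([.539,-.077,.105],1.704)
im,c=snap('wrist','w45.png')
"
```

```text
t 73.15 pos [ 0.5404 -0.0776  0.1043] psi 1.704 F [-0.   0.5  0.6] w 0.468
 tool shift mm (start frame) [ 0.8 -1.3 -0.7]  (target frame) [ 0.8 -1.3 -0.7] turn [0.24 0.03 0.02]
```

View pics/w45.png

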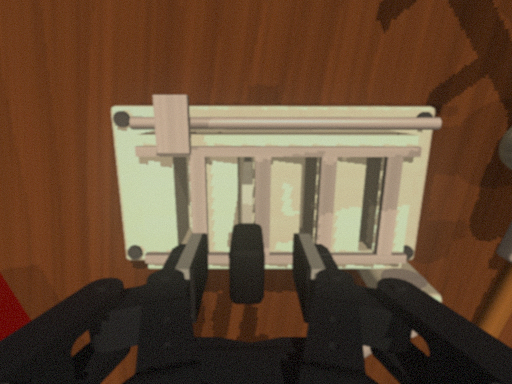

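Request:
{"fn": "arm_command", "kwargs": {"slide": [[0,-0.001,0],[0,0,0],[0,0,0],[0,0,0],[0,0,0],[0,0,0],[0,0,0],[0,0,0]], "angular": [[0.2,0,0],[0,0,0],[0,0,0],[0,0,0],[0,0,0],[0,0,0],[0,0,0],[0,0,0]], "hand": [0,0,0,0,0,0,0,0]}}

```text
time: 74.0
tool_pos: [0.54, -0.078, 0.1059]
tcp_rot: [2.067, 2.363, 0.001]
wrist_force: [-0.8, 0.0, -0.9]
width: 0.154
```

```bash
python3 -c "
from h import *
plan([.539,-.077,.105],1.704)
"
```

```text
t 74.00 pos [ 0.54   -0.078   0.1059] psi 1.704 F [-0.8  0.  -0.9] w 0.154
 tool shift mm (start frame) [ 1.1 -0.9  0.9]  (target frame) [ 1.1 -0.9  0.9] turn [0.12 0.08 0.01]
```

Request:
{"fn": "arm_command", "kwargs": {"slide": [[0,0,-0.006],[0,0,-0.01],[0,0,-0.014],[0,0,-0.02],[0,0,-0.03],[0,0,-0.04],[0,0,-0.045],[0,0,-0.045]], "angular": [[0,0,0],[0,0,0],[0,0,0],[0,0,0],[0,0,0],[0,0,0],[0,0,0],[0,0,0]], "hand": [0,0,0,0,0,0,0,0]}}

```text
time: 74.8
tool_pos: [0.5358, -0.077, 0.3226]
tcp_rot: [-2.065, -2.36, 0.006]
wrist_force: [1.3, -1.0, -1.0]
width: 0.157
```

```bash
python3 -c "
from h import *
plan([.48,-.48,.345],1.72)
"
```

```text
t 74.80 pos [ 0.5358 -0.077   0.3226] psi 1.704 F [ 1.3 -1.  -1. ] w 0.157
 tool shift mm (start frame) [-392.  -109.   -22.4]  (target frame) [-390.3 -115.1  -22.4] turn [-0.39 -0.11 -0.9 ]
```

Request:
{"fn": "arm_command", "kwargs": {"slide": [[-0.02,-0.006,-0.01],[-0.036,-0.01,-0.01],[-0.042,-0.012,-0.004],[-0.044,-0.013,0],[-0.044,-0.014,0],[-0.044,-0.014,0],[-0.044,-0.014,0],[-0.04,-0.014,0]], "angular": [[-0.2,0,0],[-0.2,0,0],[-0.2,0,0],[0,0,-0.2],[0,0,-0.2],[0,0,-0.2],[0,0,0],[0,0,0]], "hand": [0,0,0,0,0,0,0,0]}}

```text
time: 75.6
tool_pos: [0.4894, -0.4084, 0.3774]
tcp_rot: [2.015, 2.358, 0.031]
wrist_force: [0.6, 0.6, -0.9]
width: 0.151
```

```bash
python3 -c "
from h import *
plan([.48,-.48,.345],1.72)
"
```

```text
t 75.60 pos [ 0.4894 -0.4084  0.3774] psi 1.727 F [ 0.6  0.6 -0.9] w 0.151
 tool shift mm (start frame) [-68.7 -21.7  32.8]  (target frame) [-69.4 -19.9  32.4] turn [2.34 0.96 0.42]
```

Request:
{"fn": "arm_command", "kwargs": {"slide": [[-0.015,-0.005,0.004],[-0.012,-0.005,0.004],[-0.008,-0.003,0.004],[-0.004,-0.002,0.004],[0,0,0.002],[0,0,0],[0,0,0],[0,0,0]], "angular": [[0.6,0.2,0.1],[0.6,0.2,0.1],[0.6,0.2,0],[0.3,0.1,0],[0,0,0],[0,0,0],[0,0,0],[0,0,0]], "hand": [0,0,0,0,0,0,0,0]}}

```text
time: 76.4
tool_pos: [0.4805, -0.4515, 0.362]
tcp_rot: [2.042, 2.379, -0.001]
wrist_force: [0.2, -1.1, -1.2]
width: 0.155
```

```bash
python3 -c "
from h import *
plan([.48,-.48,.345],1.72)
im,c=snap('wrist','w46.png');np.savez('w46.npz',**c)
b=cv2.imread('pics/w46.png'); cv2.imwrite('pics/c_w46.png',cv2.resize(b[20:270,130:390],None,fx=3,fy=2.4,interpolation=cv2.INTER_CUBIC))
"
```

```text
t 76.40 pos [ 0.4805 -0.4515  0.362 ] psi 1.723 F [ 0.2 -1.1 -1.2] w 0.155
 tool shift mm (start frame) [-28.   -4.9  17.2]  (target frame) [-28.1  -4.7  17. ] turn [0.21 0.29 0.16]
```

View pics/c_w46.png

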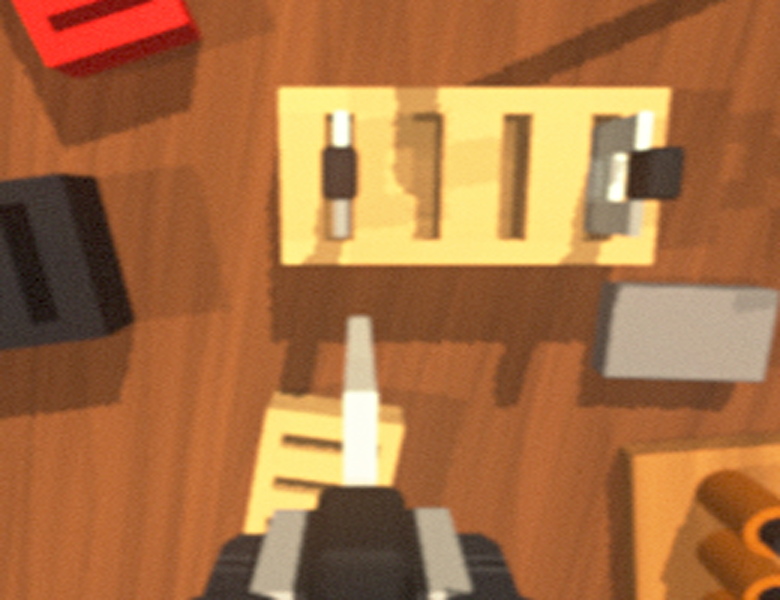

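```bash
python3 -c "
from rk import *
c=dict(np.load('w46.npz')); W=lambda x,y:(130+x/3,20+y/2.4)
rackfit(c,[(278,88),(670,88),(656,264),(281,265)],[None,(427,177),(516,177),None],W)
p=np.load('rack.npy')
for px in [(339,172),(672,172)]:
    X=ray(c,W(*px),.157); print('handle rack frame',Ro.from_euler('z',p[2]).inv().apply(X-[p[0],p[1],0]))
"
```

```text
[ 0.5202 -0.3642  0.1541] [[0.2, 0.3], [-0.0, 0.0], [-1.0, -0.2], [0.9, -0.2]]
[ 0.5201 -0.3633  0.1524] [[0.3, 0.0], [-0.3, -0.0]]
[ 0.5201 -0.3639  0.1541] [[0.2, 0.0], [0.0, -0.2], [-1.0, -0.4], [0.9, -0.5], [0.2, 0.5], [-0.3, 0.4]]
0 [ 0.4608 -0.3731  0.    ] psi 1.7249015570864799
1 [ 0.5004 -0.367   0.    ] psi 1.7249015570864799
2 [ 0.5399 -0.3608  0.    ] psi 1.7249015570864799
3 [ 0.5794 -0.3547  0.    ] psi 1.7249015570864799
handle rack frame [-0.05909391  0.0003187   0.157     ]
handle rack frame [6.30650079e-02 4.78356843e-05 1.57000000e-01]
```

```bash
python3 -c "
from h import *
plan([.5396,-.362,.19],1.721)
"
```

```text
t 76.45 pos [ 0.4805 -0.4515  0.3622] psi 1.723 F [ 0.6 -0.1 -0.7] w 0.157
 tool shift mm (start frame) [ 80.4  71.3 172. ]  (target frame) [ 79.6  71.8 172.2] turn [0.22 0.29 0.1 ]
```

Request:
{"fn": "arm_command", "kwargs": {"slide": [[0.01,0.009,0.003],[0.016,0.014,0.006],[0.018,0.016,0.008],[0.014,0.013,0.008],[0.009,0.008,0.008],[0.004,0.003,0.008],[0,0,0.01],[0,0,0.01]], "angular": [[0.2,0.2,0],[0,0.1,0],[0,0,0],[0,0,0],[0,0,0],[0,0,0],[0,0,0],[0,0,0]], "hand": [0,0,0,0,0,0,0,0]}}

```text
time: 77.25
tool_pos: [0.5371, -0.3651, 0.301]
tcp_rot: [2.042, 2.381, 0.003]
wrist_force: [0.1, 0.3, -1.2]
width: 0.156
```

```bash
python3 -c "
from h import *
plan([.5396,-.362,.18],1.721)
"
```

```text
t 77.25 pos [ 0.5371 -0.3651  0.301 ] psi 1.724 F [ 0.1  0.3 -1.2] w 0.156
 tool shift mm (start frame) [  3.    2.4 121. ]  (target frame) [  2.7   3.  121. ] turn [0.26 0.15 0.18]
```

Request:
{"fn": "arm_command", "kwargs": {"slide": [[0.002,0.001,0.006],[0.001,0.001,0.014],[0,0,0.02],[0,0,0.022],[0,0,0.022],[0,0,0.018],[0,0,0.01],[0,0,0.003]], "angular": [[0.2,0.1,0.1],[0.1,0,0.1],[0,0,0],[0,0,0],[0,0,0],[0,0,0],[0,0,0],[0,0,0]], "hand": [0,0,0,0,0,0,0,0]}}

```text
time: 78.05
tool_pos: [0.5348, -0.3649, 0.175]
tcp_rot: [-2.055, -2.371, 0.005]
wrist_force: [-1.0, -1.0, -1.7]
width: 0.155
```

```bash
python3 -c "
from h import *
plan([.5396,-.362,.165],1.721)
im,c=snap('wrist','w47.png')
b=cv2.imread('pics/w47.png'); cv2.imwrite('pics/c_w47.png',cv2.resize(b[80:260,100:390],None,fx=2.7,fy=2.7,interpolation=cv2.INTER_CUBIC))
"
```

```text
t 78.05 pos [ 0.5348 -0.3649  0.175 ] psi 1.713 F [-1.  -1.  -1.7] w 0.155
 tool shift mm (start frame) [ 2.2  5.2 10. ]  (target frame) [ 2.1  5.2 10. ] turn [-0.28 -0.06 -0.44]
```

View pics/c_w47.png

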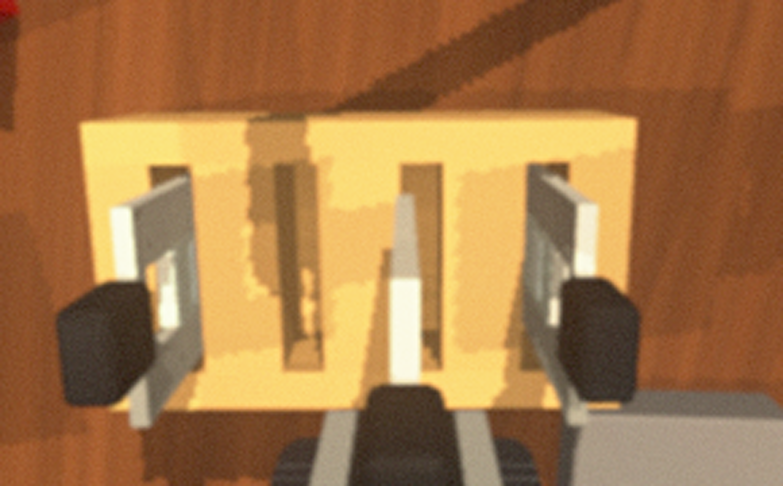

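Needs about +5 mm in tool y, as computed.

Request:
{"fn": "arm_command", "kwargs": {"slide": [[0.001,0.002,0],[0.001,0.001,0],[0,0.001,0.001],[0,0,0.002],[0,0,0.002],[0,0,0],[0,0,0],[0,0,0]], "angular": [[-0.2,0,-0.3],[0,0,-0.2],[0,0,0],[0,0,0],[0,0,0],[0,0,0],[0,0,0],[0,0,0]], "hand": [0,0,0,0,0,0,0,0]}}

```text
time: 78.9
tool_pos: [0.5413, -0.364, 0.1746]
tcp_rot: [2.042, 2.379, 0.0]
wrist_force: [0.3, -0.3, -0.4]
width: 0.156
```

```bash
python3 -c "
from h import *
plan([.5396,-.362,.1],1.721)
"
```

```text
t 78.90 pos [ 0.5413 -0.364   0.1746] psi 1.723 F [ 0.3 -0.3 -0.4] w 0.156
 tool shift mm (start frame) [ 2.6 -1.7 74.6]  (target frame) [ 2.3 -1.4 74.6] turn [0.26 0.28 0.11]
```

Request:
{"fn": "arm_command", "kwargs": {"slide": [[0.001,-0.001,0.004],[0.001,0,0.005],[0,0,0.005],[0,0,0.005],[0,0,0.005],[0,0,0.005],[0,0,0.005],[0,0,0.005]], "angular": [[0.1,0.2,0],[0.1,0,0],[0,0,0],[0,0,0],[0,0,0],[0,0,0],[0,0,0],[0,0,0]], "hand": [0,0,0,0,0,0,0,0]}}

```text
time: 79.7
tool_pos: [0.5398, -0.362, 0.132]
tcp_rot: [2.046, 2.383, -0.0]
wrist_force: [0.6, 0.6, -0.2]
width: 0.155
```

```bash
python3 -c "
from h import *
plan([.5396,-.362,.1],1.721)
"
```

```text
t 79.70 pos [ 0.5398 -0.362   0.132 ] psi 1.723 F [ 0.6  0.6 -0.2] w 0.155
 tool shift mm (start frame) [ 0.1 -0.2 32. ]  (target frame) [ 0.1 -0.2 32. ] turn [0.03 0.04 0.1 ]
```

Request:
{"fn": "arm_command", "kwargs": {"slide": [[0,0,0.004],[0,0,0.004],[0,0,0.004],[0,0,0.005],[0,0,0.005],[0,0,0.004],[0,0,0.003],[0,0,0.001]], "angular": [[0,0,0],[0,0,0],[0,0,0],[0,0,0],[0,0,0],[0,0,0],[0,0,0],[0,0,0]], "hand": [0,0,0,0,0,0,0,0]}}

```text
time: 80.5
tool_pos: [0.54, -0.3622, 0.1004]
tcp_rot: [2.046, 2.383, -0.0]
wrist_force: [-2.0, 2.0, 8.5]
width: 0.154
```

```bash
python3 -c "
from h import *
plan([.5396,-.362,.1],1.721)
"
```

```text
t 80.50 pos [ 0.54   -0.3622  0.1004] psi 1.723 F [-2.   2.   8.5] w 0.154
 tool shift mm (start frame) [ 0.2 -0.4  0.4]  (target frame) [ 0.2 -0.4  0.4] turn [0.04 0.05 0.1 ]
```

On the floor. Release narrowly and rise.

Request:
{"fn": "arm_command", "kwargs": {"slide": [[0,0,0],[0,0,0],[0,0,0],[0,0,-0.003],[0,0,-0.01],[0,0,-0.025],[0,0,-0.04],[0,0,-0.04]], "angular": [[0,0,0],[0,0,0],[0,0,0],[0,0,0],[0,0,0],[0,0,0],[0,0,0],[0,0,0]], "hand": [0.024,0.024,0.024,0.024,0.024,0.024,0.024,0.024]}}

```text
time: 81.3
tool_pos: [0.5361, -0.3593, 0.2155]
tcp_rot: [-2.038, -2.374, 0.002]
wrist_force: [1.2, -0.6, 0.0]
width: 0.281
```

Request:
{"fn": "arm_command", "kwargs": {"slide": [[0,0,-0.04],[0,0,-0.04],[0,0,-0.02],[-0.02,0,0],[-0.03,0,0],[-0.02,0,0],[-0.01,0,0],[0,0,0]], "angular": [[0,0,0],[0,0,0],[0,0,0],[0,0,0],[0,0,0],[0,0,0],[0,0,0],[0,0,0]], "hand": [0.024,0.024,0.024,0.024,0.024,0.024,0.024,0.024]}}

```text
time: 82.1
tool_pos: [0.5529, -0.4429, 0.3403]
tcp_rot: [2.036, 2.376, 0.001]
wrist_force: [1.0, 0.4, 1.0]
width: 0.282
```

Request:
{"fn": "arm_command", "kwargs": {"slide": [[0,0,0],[0,0,0],[0,0,0],[0,0,0],[0,0,0],[0,0,0],[0,0,0],[0,0,0]], "angular": [[0,0,0],[0,0,0],[0,0,0],[0,0,0],[0,0,0],[0,0,0],[0,0,0],[0,0,0]], "hand": [0.024,0.024,0.024,0.024,0.024,0.024,0.024,0.024]}}

```text
time: 82.9
tool_pos: [0.5528, -0.4387, 0.3404]
tcp_rot: [2.034, 2.38, 0.003]
wrist_force: [0.4, 0.0, -0.4]
width: 0.28
```

```bash
python3 -c "
from h import *
plan([.5396,-.362,.1],1.721)
im,c=snap('wrist','w48.png');np.savez('w48.npz',**c)
b=cv2.imread('pics/w48.png'); cv2.imwrite('pics/c_w48.png',cv2.resize(b[20:270,130:390],None,fx=3,fy=2.4,interpolation=cv2.INTER_CUBIC))
im,c=snap('scene','s48.png')
b=cv2.imread('pics/s48.png'); cv2.imwrite('pics/c_s48.png',cv2.resize(b[150:310,70:330],None,fx=3,fy=3,interpolation=cv2.INTER_CUBIC))
"
```

```text
t 82.90 pos [ 0.5528 -0.4387  0.3404] psi 1.727 F [ 0.4  0.  -0.4] w 0.280
 tool shift mm (start frame) [ 79.4  -3.  239.8]  (target frame) [ 77.8  -1.6 240.4] turn [0.47 0.37 0.35]
```

View pics/c_w48.png

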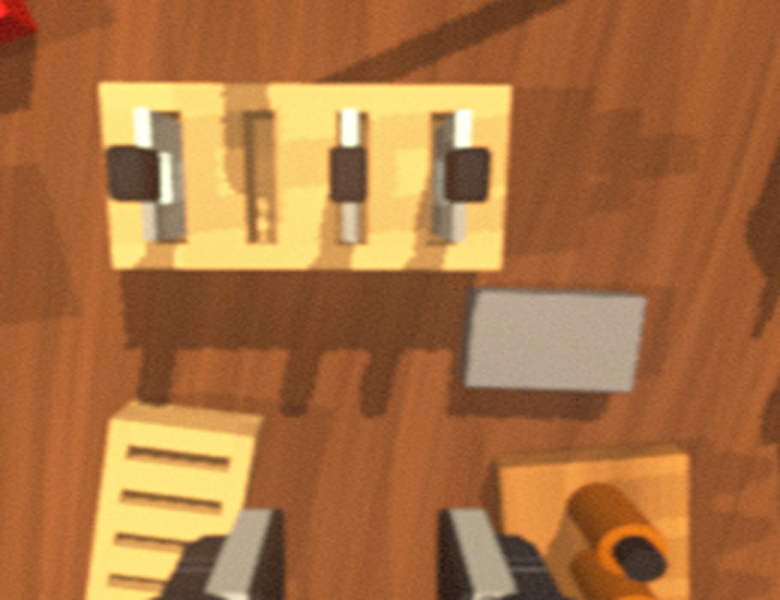

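View pics/c_s48.png

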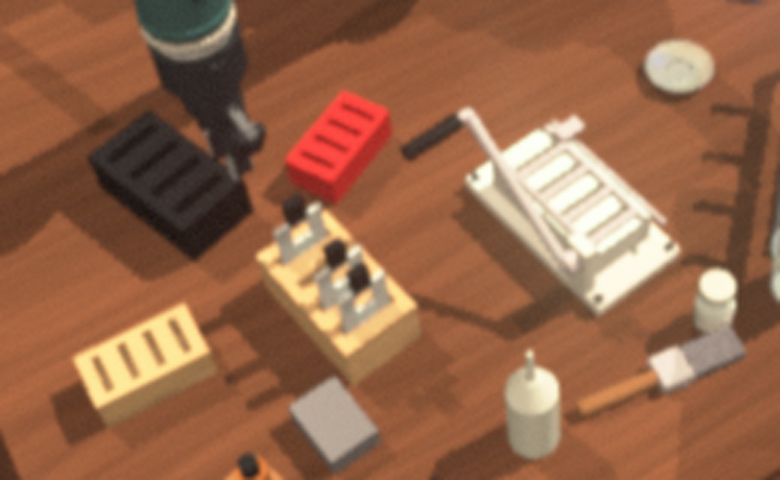

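```bash
python3 -c "
from h import *
print(bot.finish_job())"
```

```text
the job is handed in; nothing more can be done
None
```

I handed the job in at about 83 s of the 210 s allowed; no verdict was reported. The three carriers present (hooks 0 to 2; hook 3 was empty) went into press slots 3, 1 and 0. I pulled the lever down to its stop for about 2 s, then eased it up at roughly 0.3 rad/s. The carriers now stand in slots 3, 2 and 0 of the large wooden rack.

**Last checks:**
- **Carriers:** Each reached the slot floor, seen as the contact force rising at the expected height. In the final wrist and scene pictures all three stand upright.
- **Lever and arm:** The lever is up, the gripper is clear, and no bystander in view has moved.

**What failed or disagreed:**
- **Fingertip offset:** The fingertips stood about 33 mm behind the reported TCP, where the text says 8 mm ahead. The first grasp closed on nothing, and I corrected the height after that.
- **Carrier angle:** The carriers hung turned about 0.33 rad from the stand, although the description says parallel.
- **Rack knocked:** The rack was pushed about 5 cm during the run. I measured it again before placing the carriers.
- **Lever slip:** At the stop the fingers slid a few millimetres along the grip bar. The scene picture still put the lever near 0.8 rad.
- **Unchecked:** I did not take a final close look at the beaker and notebook.

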